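# Load the revolving marker caddy

### The job

Tidy the drawing things into the revolving caddy: first turn its deck by the knob until it clicks with the marker rack on the open side facing you, and stand every fat square marker on the table end-down in a slot of the rack, one to a slot, fully down. Then turn the deck half a turn until it clicks with the tin tray on the open side, and seat every flat paint tin level and fully down in a pocket of the tray. Finally turn the deck back until it clicks with the markers facing you again; do not tip over the glass water jar.

Things in the scene. Friction and masses are not known exactly. Their poses are not given: they have to be found in the camera images.
- turntable (a joint): Angle of the caddy's round wooden deck (310 mm across, top 45 mm above the table), rad, growing clockwise from above. A spring plunger clicks it home at 0 (marker rack towards the robot) and at 3.1416 (tin tray towards the robot), pulling in from 0.1 rad; about 3 N at the knob to leave. Free between; stops at -0.2 and 3.34, so the knob only passes round the robot's side.
- knob (a point): Centre of the turning knob: upright dark wooden cylinder, 28 mm across, 35 mm tall (17 mm above and below this point), on a 12 mm steel stalk, 135 mm from the deck's axis, 138 mm above the table. At joint 0 it is at the base's -y side, at 1.57 nearest the robot, at 3.14 at the +y side.
- base: Fixed grey round foot of the caddy, 320 mm across; origin on the table on the turning axis; +x points to the covered rear, away from the open loading side. A clear plastic cover plate, 170 mm wide in y, on two rear posts, spans 60 to 175 mm behind the axis, 215 to 219 mm above the table, so the rear of the deck cannot be loaded.
- rack (a point): Plywood marker rack on the deck, 36 x 162 x 65 mm, three square slots in a row along its y. Origin: middle of its underside. z runs up along the slots, leaning 30 degrees from vertical towards the deck's axis; y level, along the row; -x side looks outward. Slot floor at z = 5 mm, mouths at 65 mm; a marker fully down has its centre at z = 80 mm.
- tray (a point): Low plywood tray on the other side of the deck from the rack, 69 x 204 x 16 mm, two oblong pockets side by side along its y. Origin: middle of its underside, on the deck. z up, y along the row, +x outward. Each pocket is 61 mm in x by 93 mm in y, 12 mm deep, floor at z = 4 mm; a tin lies with its length along y.
- slot0 (a point): Centre of the mouth of slot 0 of the rack (28 mm square, 60 mm deep along the rack's -z). Slots are 50 mm apart.
- slot1 (a point): Centre of the mouth of slot 1 of the rack (28 mm square, 60 mm deep along the rack's -z). Slots are 50 mm apart.
- slot2 (a point): Centre of the mouth of slot 2 of the rack (28 mm square, 60 mm deep along the rack's -z). Slots are 50 mm apart.
- pocket0 (a point): Centre of the floor of pocket 0 of the tray, 12 mm below its rim, 49 mm above the table.
- pocket1 (a point): Centre of the floor of pocket 1 of the tray, 12 mm below its rim, 49 mm above the table.
- marker1: Fat grey marker with a square barrel, 150 x 18 x 18 mm, 45 g, lying on the table. Origin at its centre, x along its length; the two ends are alike. May be absent.
- marker2: Fat grey marker with a square barrel, 150 x 18 x 18 mm, 45 g, lying on the table. Origin at its centre, x along its length; the two ends are alike. May be absent.
- marker3: Fat grey marker with a square barrel, 150 x 18 x 18 mm, 45 g, lying on the table. Origin at its centre, x along its length; the two ends are alike. May be absent.
- tin1: Flat aluminium paint tin, 88 x 56 x 28 mm (x, y, z), 160 g, lying on the table. Origin: centre of its underside; both ends alike. May be absent.
- tin2: Flat aluminium paint tin, 88 x 56 x 28 mm (x, y, z), 160 g, lying on the table. Origin: centre of its underside; both ends alike. May be absent.
- jar: Open glass water jar, 72 mm across, 85 mm tall, standing on the table; origin at the centre of its underside. Not to be knocked over.
- tape: Roll of paper tape, 90 mm across and 24 mm high, lying among the tins; not part of the job.
There are look-alikes about, which are no part of the job. What is shaped like the marker1 but turquoise is not meant.

How it is judged:
By the outcome, as a careful person would: the job done as asked, in the order asked, and still so for the second after the job is handed in, with the robot touching nothing.
Of marker1, marker2, marker3 only 2 to 3 are there at a start; the rules pass over those that are not, and their reading is None.
Of tin1, tin2 only 1 to 2 are there at a start; the rules pass over those that are not, and their reading is None.
At some moment in a run one of marker1, marker2, marker3, tin1, tin2 may be knocked a few centimetres aside while the robot is not near it.
It also fails if it takes over 210 s, if anything falls off the work surface, if the arm or the gripper's body presses on something with over 40 N, if the wrist force passes 120 N, or if a joint passes its speed limit or range.

### The arm

A 6-joint arm with a two-finger parallel gripper is mounted at the origin on the work surface. World frame = base frame: x ahead of the robot, y to its left, z up, the work surface at z = 0. Lengths are in m, angles in rad, forces in N, time in s.
With the tool pointing down it reaches from about 0.3 to 0.775 m from the base axis. Payload 14.6 kg.
Tool frame: the origin (TCP) lies on the mounting face of the last link; the fingertips stand 199 mm ahead of it and the grasp point (between the pads) lies 180 mm ahead of it (ctrl.hold_point_z is the distance from the TCP to the grasp point, in m); y points along the fingers, z is the direction in which the jaws open and shut, and the axes are right-handed (so a half turn about y gives the same grasp; the last joint's range is limited). The gripper opens to 94 mm and grips with 3 to 60 N. Pads are 16 mm wide; open, the fingers measure 119 mm over their backs; the gripper's body (75 mm by 177 mm) begins 78 mm behind the grasp point.
Start: joints at [-1.244, 0.3, 1.521, -0, 1.321, -0.067], TCP at [0.211, -0.508, 0.405] pointing down, gripper open.
Joint ranges: [-3.03, 3.03], [-0.79, 2.21], [0.23, 2.52], [-1.04, 4.18], [0, 3.07], [-2.55, 2.55]. Speed limits (rad/s): [2.22, 2.22, 2.57, 3.14, 3.14, 3.14].

### API

Orientations are given as [roll, pitch, yaw] about the fixed x, y, z axes, in that order (R = Rz(yaw) Ry(pitch) Rx(roll)).
In Python, from workcell import monitor, snapshot, camera_info, ticket, ctrl gives the robot as it stands.
- The arm moves only by the tool servo_tool, never from a script. Its argument "increments" is a list of rows, each a list of 2 entries, a list of its own where there are three numbers: the shift along the tool's x, y, z in mm, then the turn, a rotation vector about the tool's x, y, z in degrees. A call has 1 to 8 rows; each row shifts and turns the commanded pose from where the row before left it, along the tool's axes as they then stand; what a row does not reach is not made up. A row lasts 1/8 s, in which the tool goes at most 62.5 mm and 10.7 degrees, less where a joint would pass 70% of its speed; a pose out of reach is approached as far as the arm can. A call is refused whole if a number of a shift passes 62.5 or a number of a turn 10.7, either way. A call with a gripper value outside its range is refused whole. "claw" is the opening, from 0 (shut) to 1 (fully open), set as the call begins (left out, the last holds). The fingers move at their own pace and stop on an object; the grip force is fixed at half the most. Time passes only in rows, so rows that do not move let the fingers close. It gives the time, the measured TCP pose, the force and the opening at its end, in the units of the state.
- monitor.observe(): the state, without advancing time (a new reading comes with each control period).
- snapshot(name): name is "scene" or "top" or "wrist"; returns the picture (480x640x3 uint8, red, green, blue); there is no depth.
- camera_info(name): a dict with "vfov" (degrees; the focal length in pixels is half the picture's height over the tangent of half this angle, whatever the lens; pixels are square), "cx", "cy" (the principal point, pixels), "k1" (the pictures are not rectified: a ray, as slopes to the right and down, at radius r is drawn at 1 + k1 r^2 times it, then the intrinsics apply), "rvec" (rotation vector, rad) and "tvec" (3), from world to camera coordinates, as OpenCV has them. Camera axes: x right, y down, z forward; pixel columns grow to the right and rows downward; lengths in m; the calibration is good to about 2 mm. A picture is of the moment at which its call begins: read the wrist's pose just before it. camera_info takes no time and is no camera call; for the wrist camera it gives the pose at the moment of the call.
- ticket.hand_in(): hands the job in, once; it reports no verdict.
The state is a dict: "time": time; "qpos": joint angles; "dq": joint speeds; "tau": joint torques, N m; "position": TCP position; "tcp_rot": TCP orientation; "force": force on the tool from outside, world axes, zero at the start; "torque": the same for the moment, N m; "width": finger opening in m.
Only numpy, scipy, OpenCV 4.12 (cv2) and the standard library are available. Lean on these libraries where they do the work, as an engineer would, in place of code of your own. Each camera call takes 0.05 s, during which the arm holds its last target.

## Working session

There is one attempt and no reset: what is moved stays moved. The work goes in short steps, Python scripts to look and compute and a tool call to move; the robot and the scene stay as the last step left them, time stands still between calls to the robot, and variables do not carry over. Pictures are saved under pics/ and viewed, and the job is handed in when it is done.

Besides the shell and the picture viewer there is one more tool, called by a JSON object that holds its "fn" and its "kwargs", one argument or row to a line. servo_tool: Moves the arm, as the interface text tells. Its arguments: {"type":"object","properties":{"increments":{"type":"array"},"claw":{"type":"number"}},"required":["increments"]}

```bash
ls; mkdir -p pics
cat > h.py <<'E'
import numpy as np, cv2
from workcell import monitor, snapshot, camera_info, ticket, ctrl
def K(ci):
    f=240/np.tan(np.radians(ci['vfov'])/2)
    return np.array([[f,0,ci['cx']],[0,f,ci['cy']],[0,0,1]]),np.array([ci['k1'],0,0,0,0.])
def ray(ci,pts):
    k,d=K(ci); p=cv2.undistortPoints(np.array(pts,float).reshape(-1,1,2),k,d).reshape(-1,2)
    R=cv2.Rodrigues(np.array(ci['rvec'],float))[0]; t=np.array(ci['tvec'],float)
    return -R.T@t, np.c_[p,np.ones(len(p))]@R
def onz(ci,pts,z):
    o,d=ray(ci,pts); return o+d*((z-o[2])/d[:,2])[:,None]
def proj(ci,P):
    k,d=K(ci); return cv2.projectPoints(np.array(P,float).reshape(-1,1,3),np.array(ci['rvec'],float),np.array(ci['tvec'],float),k,d)[0].reshape(-1,2)
def save(n,im): cv2.imwrite('pics/'+n+'.png',cv2.cvtColor(im,cv2.COLOR_RGB2BGR))
def snap(n,f):
    ci=camera_info(n); im=snapshot(n); save(f,im); return ci,im
E
python3 - <<'E'
from h import *
print(monitor.observe())
for n in ['scene','top','wrist']:
    ci,im=snap(n,n+'0'); o,d=ray(ci,[[320,240]]); print(n,ci,o,d)
E
```

```text
pics
{'time': 0.0, 'qpos': array([-1.24360348e+00,  3.00463274e-01,  1.52159825e+00,  2.24309393e-05,
        1.32072241e+00, -6.66281690e-02]), 'dq': array([-0.00105031, -0.00071383,  0.00029199, -0.00080285, -0.00110234,
        0.00020236]), 'tau': array([ 2.64262766e-03, -5.31805658e+01, -3.52736878e+01,  7.09651038e-02,
        2.43651151e-02, -9.50523577e-05]), 'position': array([ 0.21101757, -0.50786633,  0.40408323]), 'tcp_rot': array([-1.57198352e+00,  1.00992857e-04, -2.74777726e+00]), 'force': array([-0.61202893, -0.15457209,  0.30171115]), 'torque': array([-0.01672484, -0.04687704,  0.03927859]), 'width': 0.09418635649705517}
scene {'vfov': 51.32036880563224, 'cx': 322.4556341865562, 'cy': 243.5308819005254, 'k1': -0.12262271254601807, 'rvec': array([ 0.97325325,  2.6120792 , -0.87236146]), 'tvec': array([ 0.38328274, -0.21938905,  1.42757262])} [0.96498349 0.53105797 1.0098441 ] [[-0.39244203 -0.46223556 -0.79523686]]
top {'vfov': 42.04795337473587, 'cx': 309.6402002783127, 'cy': 234.11201072047444, 'k1': -0.1726422128694934, 'rvec': array([ 2.16750486, -2.20100576,  0.10349136]), 'tvec': array([0.00530207, 0.53699958, 1.53968292])} [0.40726437 0.01592282 1.57889276] [[ 0.07340843 -0.02852074 -0.99707671]]
wrist {'vfov': 70.34020880188402, 'cx': 317.81363178146887, 'cy': 246.10249216314728, 'k1': -0.012111006287488778, 'rvec': array([-2.41487453,  1.6101768 ,  0.22607255]), 'tvec': array([-0.54933105, -0.02932766,  0.39158993])} [ 0.28433955 -0.47701218  0.38415855] [[-0.23502875 -0.10391449 -0.96660514]]
```

View pics/scene0.png

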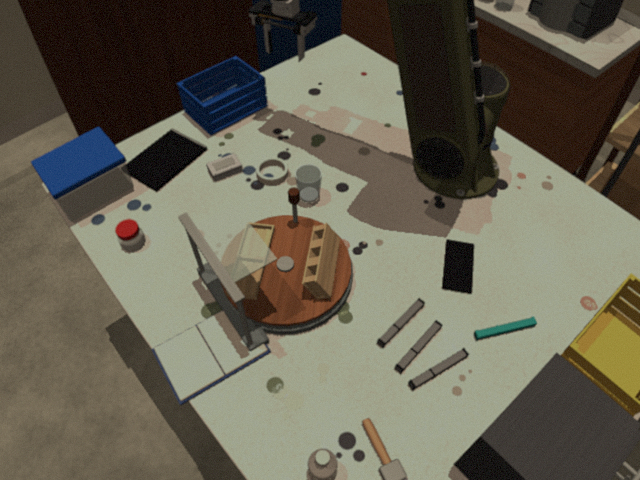

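View pics/top0.png

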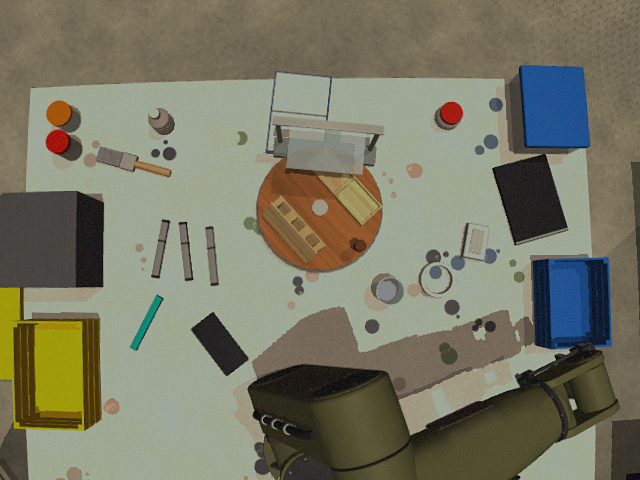

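View pics/wrist0.png

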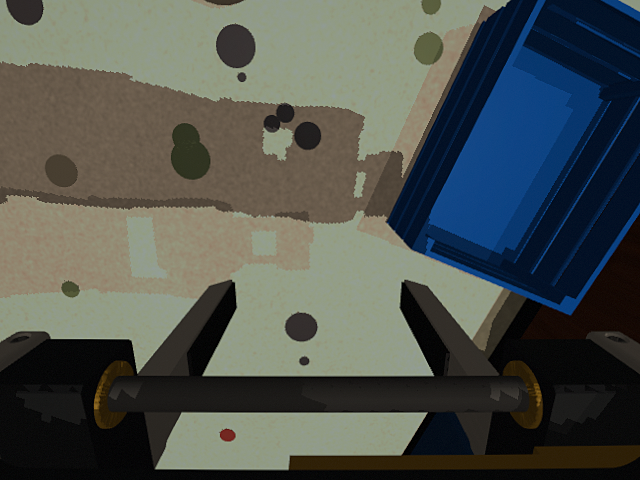

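Run:
```python
from h import *
ci=camera_info('top'); im=cv2.cvtColor(cv2.imread('pics/top0.png'),cv2.COLOR_BGR2RGB)
hsv=cv2.cvtColor(im,cv2.COLOR_RGB2HSV)
print('deck c guess',onz(ci,[[320,207],[258,207],[382,207]],0.045), 'knob',onz(ci,[[359,245]],0.155),'jar',onz(ci,[[386,291]],0.085),'tape',onz(ci,[[436,280]],0.024),'tin',onz(ci,[[476,241]],0.028))
# markers
roi=np.zeros(im.shape[:2],np.uint8); roi[205:300,140:230]=1
m=((im.max(2)<150)&(roi>0)).astype(np.uint8)
m=cv2.morphologyEx(m,cv2.MORPH_CLOSE,np.ones((3,3)))
for c in cv2.findContours(m,0,1)[0]:
    if cv2.contourArea(c)>150:
        r=cv2.minAreaRect(c); b=cv2.boxPoints(r); 
        P=onz(ci,b,0.009); L=[np.linalg.norm(P[i]-P[i-1]) for i in range(2)]
        i=np.argmax(L); d=P[i]-P[i-1]
        print('mk',r,P.mean(0).round(4),np.round(L,3),np.degrees(np.arctan2(d[1],d[0]))%180)
save('crop1',cv2.resize(im[180:320,120:260],None,fx=4,fy=4)); save('crop2',cv2.resize(im[210:320,350:520],None,fx=4,fy=4)); save('crop3',cv2.resize(im[100:280,240:400],None,fx=3.3,fy=3.3))
```

```text
deck c guess [[ 0.60208931 -0.02936732  0.045     ]
 [ 0.60437826  0.12411203  0.045     ]
 [ 0.60002364 -0.18344889  0.045     ]] knob [[ 0.49926611 -0.11393922  0.155     ]] jar [[ 0.39234147 -0.18292563  0.085     ]] tape [[ 0.41662378 -0.31815908  0.024     ]] tin [[ 0.51280423 -0.42333552  0.028     ]]
mk ((211.60397338867188, 255.5395965576172), (59.70222473144531, 9.054837226867676), 84.2894058227539) [0.4878 0.2452 0.009 ] [0.151 0.023] 5.508328101767382
mk ((185.493896484375, 250.94509887695312), (58.97044372558594, 9.165818214416504), 83.6598129272461) [0.5003 0.3118 0.009 ] [0.15  0.024] 6.36961580440879
mk ((160.4438018798828, 248.4895477294922), (9.328303337097168, 59.65084457397461), 10.539183616638184) [0.5074 0.3761 0.009 ] [0.024 0.151] 169.41967688201655
```

View pics/crop1.png

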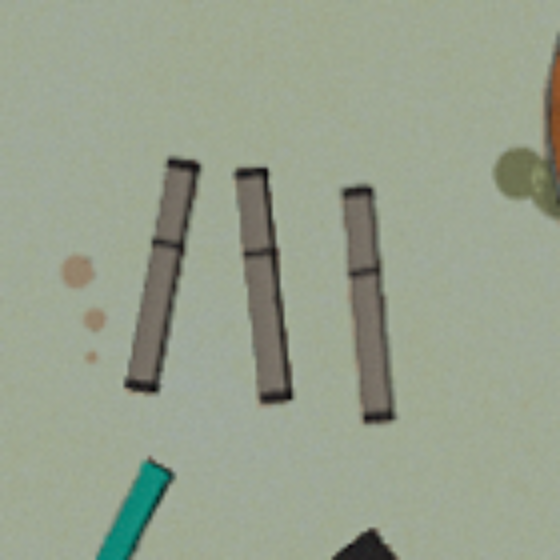

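View pics/crop2.png

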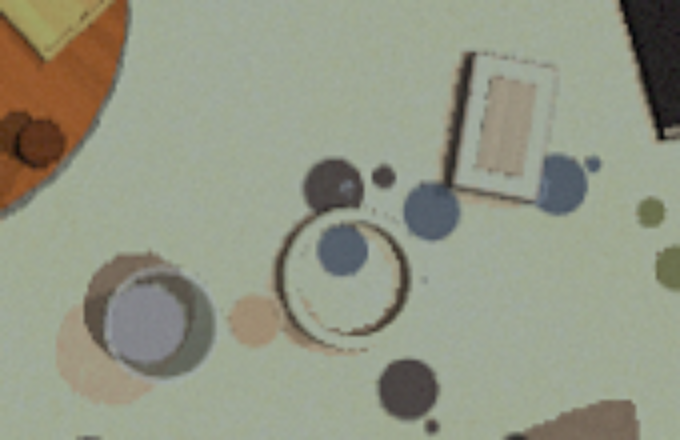

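View pics/crop3.png

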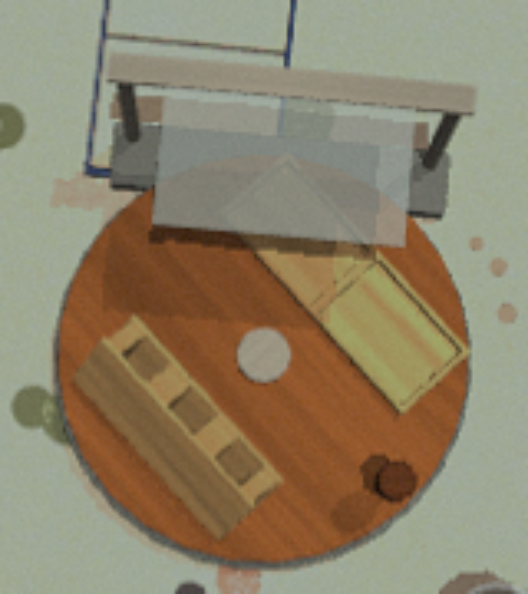

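```bash
cat >> h.py <<'E'
from scipy.spatial.transform import Rotation as Rn
G=0.180
def Rof(rpy): return Rn.from_euler('xyz',rpy)
def pose(): 
    s=monitor.observe(); return np.array(s['position']),Rof(s['tcp_rot'])
def down(yaw):  # tool pointing down, x-axis at yaw
    return Rn.from_euler('xyz',[-np.pi/2,0,yaw])
def plan(gp,R,n=None,p0=None,R0=None,g=G):
    """rows to bring grasp point to gp with orientation R"""
    if p0 is None: p0,R0=pose()
    p1=np.array(gp)-R.apply([0,g,0])
    rv=(R0.inv()*R).as_rotvec(); d=np.linalg.norm(p1-p0)
    if n is None: n=int(np.ceil(max(d/0.055,np.degrees(np.linalg.norm(rv))/10,1)))
    # straight line of grasp point
    g0=p0+R0.apply([0,g,0]); rows=[]; p,Rc=p0.copy(),R0
    for i in range(1,n+1):
        Rt=R0*Rn.from_rotvec(rv*i/n); pt=g0+(np.array(gp)-g0)*i/n-Rt.apply([0,g,0])
        sh=np.round(Rc.inv().apply(pt-p)*1000,1); tu=np.round(np.degrees((Rc.inv()*Rt).as_rotvec()),1)
        rows.append([sh.tolist(),tu.tolist()])
        p=p+Rc.apply(sh/1000); Rc=Rc*Rn.from_rotvec(np.radians(tu))
    print('n',n,str(rows).replace(' ',''))
    return p,Rc
def st():
    s=monitor.observe(); p,R=pose(); print('t',round(s['time'],2),'tcp',p.round(4),'gp',(p+R.apply([0,G,0])).round(4),'rpy',np.degrees(s['tcp_rot']).round(1),'F',np.round(s['force'],1),'w',round(s['width'],4),'q',np.round(s['qpos'],3))
E
python3 - <<'E'
from h import *
ci=camera_info('top'); im=cv2.cvtColor(cv2.imread('pics/top0.png'),cv2.COLOR_BGR2RGB)
hsv=cv2.cvtColor(im,cv2.COLOR_RGB2HSV)
# wood disc
m=((hsv[...,0]<15)&(hsv[...,1]>120)).astype(np.uint8); m[:, :250]=0;m[:,390:]=0;m[:140]=0;m[280:]=0
c=max(cv2.findContours(m,0,1)[0],key=cv2.contourArea)
h=cv2.convexHull(c).reshape(-1,2); P=onz(ci,h,0.045)
# use lower boundary pts x<0.62
P=P[P[:,0]<0.66]
A=np.c_[2*P[:,:2],np.ones(len(P))]; s=np.linalg.lstsq(A,(P[:,:2]**2).sum(1),rcond=None)[0]
print('deck',s[:2],np.sqrt(s[2]+s[0]**2+s[1]**2))
# plate front edge, crop3 px/3.3 + offset
q=np.array([[150,228],[405,247],[163,95],[410,117]])/3.3+[240,100]
print('plate',onz(ci,q,0.217))
k=np.array([[396,480]])/3.3+[240,100]; print('knob',onz(ci,k,0.155))
b=np.array([[470,52],[557,68],[447,187],[535,203],[455,182]])/4+[350,210]; print('tin top',onz(ci,b,0.028))
E
```

```text
deck [ 0.60078462 -0.02759284] 0.1536007803669643
plate [[ 0.66588215  0.05063537  0.217     ]
 [ 0.650725   -0.12021295  0.217     ]
 [ 0.75721461  0.04086528  0.217     ]
 [ 0.74002032 -0.12598711  0.217     ]]
knob [[ 0.49818767 -0.1162128   0.155     ]]
tin top [[ 0.55882679 -0.4029712   0.028     ]
 [ 0.54788282 -0.45937625  0.028     ]
 [ 0.47364207 -0.38501816  0.028     ]
 [ 0.46246429 -0.44171538  0.028     ]
 [ 0.47669788 -0.39028459  0.028     ]]
```

Run:
```python
from h import *
p,R=plan([0.498,-0.116,0.225],down(np.radians(-139.5)),n=9)
plan([0.498,-0.116,0.136],down(np.radians(-139.5)),n=2,p0=p,R0=R)
```

```text
n 9 [[[-46.2,-0.1,-28.0],[0.0,-2.0,-0.0]],[[-47.1,-0.0,-26.3],[0.0,-2.0,-0.0]],[[-48.0,-0.1,-24.7],[0.0,-2.0,-0.0]],[[-48.8,-0.0,-23.0],[0.0,-2.0,-0.0]],[[-49.6,-0.1,-21.3],[0.0,-2.0,-0.0]],[[-50.3,-0.1,-19.5],[0.0,-2.0,-0.0]],[[-51.0,-0.0,-17.8],[0.0,-2.0,-0.0]],[[-51.5,-0.1,-16.0],[0.0,-1.9,-0.0]],[[-52.1,-0.0,-14.2],[0.0,-2.0,-0.0]]]
n 2 [[[0.0,44.5,0.0],[0.0,-0.0,-0.0]],[[0.1,44.5,0.0],[0.0,-0.0,-0.0]]]
```

{"fn": "servo_tool", "kwargs": {
  "increments": [
    [[-46,0,-28],[0,-2,0]],
    [[-47,0,-26],[0,-2,0]],
    [[-48,0,-25],[0,-2,0]],
    [[-49,0,-23],[0,-2,0]],
    [[-50,0,-21],[0,-2,0]],
    [[-50,0,-20],[0,-2,0]],
    [[-51,0,-18],[0,-2,0]]
  ]
}}

```text
time: 1.02
position: [0.4348, -0.2011, 0.4046]
tcp_rot: [-1.571, 0.0, -2.502]
force: [-0.0, 0.2, 0.5]
width: 0.0938
```

{"fn": "servo_tool", "kwargs": {
  "increments": [
    [[-51,0,-16],[0,-2,0]],
    [[-52,0,-14],[0,-2,0]],
    [[0,0,0],[0,0,0]]
  ]
}}

```text
time: 1.4
position: [0.4986, -0.1137, 0.4042]
tcp_rot: [-1.571, -0.0, -2.429]
force: [-1.6, 0.4, -0.9]
width: 0.094
```

Run:
```python
from h import *
st()
plan([0.498,-0.116,0.136],down(np.radians(-139.5)))
snap('wrist','w1')
```

```text
t 1.4 tcp [ 0.4986 -0.1137  0.4042] gp [ 0.4985 -0.1136  0.2242] rpy [ -90.    -0.  -139.2] F [-1.6  0.4 -0.9] w 0.094 q [-0.296  0.214  1.63   0.     1.298  0.563]
n 2 [[[1.0,44.1,0.7],[0.0,0.2,0.0]],[[0.9,44.1,0.7],[0.0,0.1,0.0]]]
```

View pics/w1.png

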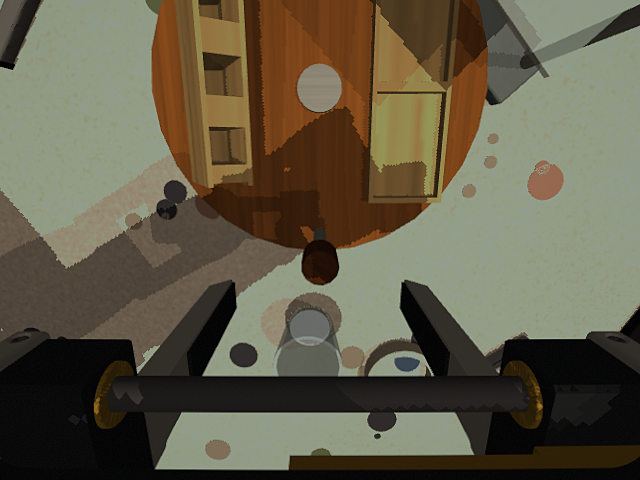

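Run:
```python
from h import *
ci=camera_info('wrist'); print(proj(ci,[[0.498,-0.116,0.155],[0.6,-.0285,.045]]))
print(onz(ci,[[320,272]],0.155), onz(ci,[[319,88]],0.045))
```

```text
[[319.67574778 265.8067394 ]
 [319.61363505  87.35648044]]
[[ 0.49460589 -0.11923938  0.155     ]] [[ 0.59922129 -0.02842953  0.045     ]]
```

{"fn": "servo_tool", "kwargs": {
  "increments": [
    [[1,44,1],[0,0,0]],
    [[1,44,0],[0,0,0]],
    [[0,0,0],[0,0,0]]
  ]
}}

```text
time: 1.82
position: [0.4956, -0.1191, 0.3145]
tcp_rot: [-1.575, -0.003, -2.435]
force: [-0.6, 0.5, 0.8]
width: 0.0941
```

{"fn": "servo_tool", "kwargs": {
  "increments": [
    [[0,0,0],[0,0,0]],
    [[0,0,0],[0,0,0]],
    [[0,0,0],[0,0,0]]
  ],
  "claw": 0.34
}}

```text
time: 2.2
position: [0.4966, -0.1183, 0.3178]
tcp_rot: [-1.569, 0.001, -2.434]
force: [-0.4, 0.6, -0.1]
width: 0.0676
```

```bash
cat >> h.py <<'E'
C=np.array([0.600,-0.0285]); BY=np.radians(-5.3)
def knob(th): 
    a=-np.pi/2-th+BY; return np.r_[C+0.135*np.array([np.cos(a),np.sin(a)]),0.136]
def arc(th0,th1,yaw0,yaw1,n):
    p,R=pose(); p=p.copy()
    rows=[]
    for i in range(1,n+1):
        t=th0+(th1-th0)*i/n; Rt=down(np.radians(yaw0+(yaw1-yaw0)*i/n)); pt=knob(t)-Rt.apply([0,G,0])
        sh=np.round(R.inv().apply(pt-p)*1000,1); tu=np.round(np.degrees((R.inv()*Rt).as_rotvec()),1)
        rows.append([sh.tolist(),tu.tolist()]); p=p+R.apply(sh/1000); R=R*Rn.from_rotvec(np.radians(tu))
    for i in range(0,n,8): print(str(rows[i:i+8]).replace(' ',''))
E
python3 - <<'E'
from h import *
st(); print(knob(0.77),knob(0))
arc(0.77,-0.01,-139.5,-95,10)
snap('top','t2')
E
```

```text
t 2.2 tcp [ 0.4966 -0.1183  0.3178] gp [ 0.4969 -0.1184  0.1378] rpy [-8.990e+01  1.000e-01 -1.394e+02] F [-0.4  0.6 -0.1] w 0.0676 q [-0.306  0.304  1.73  -0.     1.105  0.557]
[ 0.49747116 -0.11632276  0.136     ] [ 0.58752997 -0.16292283  0.136     ]
[[[-2.3,1.8,9.6],[-0.1,-4.4,-0.1]],[[-0.5,-0.0,10.5],[0.0,-4.4,0.0]],[[-0.4,-0.0,10.5],[0.0,-4.5,0.0]],[[-0.4,-0.0,10.6],[0.0,-4.4,0.0]],[[-0.5,-0.0,10.5],[0.0,-4.5,0.0]],[[-0.4,-0.0,10.5],[0.0,-4.4,0.0]],[[-0.5,-0.0,10.5],[0.0,-4.5,0.0]],[[-0.4,-0.0,10.5],[0.0,-4.4,0.0]]]
[[[-0.5,-0.0,10.5],[0.0,-4.5,0.0]],[[-0.4,-0.0,10.6],[0.0,-4.4,0.0]]]
```

View pics/t2.png

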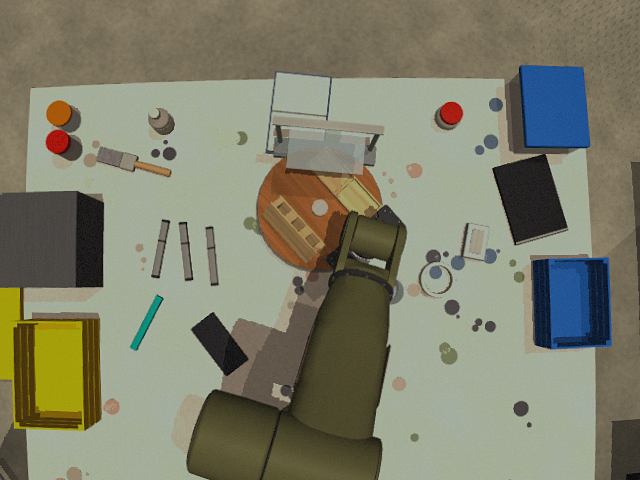

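{"fn": "servo_tool", "kwargs": {
  "increments": [
    [[0,1,0],[0,0,0]],
    [[0,0,0],[0,0,0]],
    [[0,0,0],[0,0,0]],
    [[0,0,0],[0,0,0]]
  ]
}}

```text
time: 2.75
position: [0.4965, -0.1182, 0.3156]
tcp_rot: [-1.571, -0.0, -2.434]
force: [0.4, 0.5, 0.0]
width: 0.032
```

{"fn": "servo_tool", "kwargs": {
  "increments": [
    [[-1,1,10],[0,-4.4,0]],
    [[-0.5,0,10.5],[0,-4.4,0]],
    [[-0.5,0,10.5],[0,-4.4,0]],
    [[-0.5,0,10.5],[0,-4.4,0]],
    [[-0.5,0,10.5],[0,-4.4,0]],
    [[-0.5,0,10.5],[0,-4.4,0]],
    [[-0.5,0,10.5],[0,-4.4,0]],
    [[-0.5,0,10.5],[0,-4.4,0]]
  ]
}}

```text
time: 3.75
position: [0.5675, -0.1606, 0.3145]
tcp_rot: [-1.572, 0.0, -1.817]
force: [-2.0, 1.9, 1.0]
width: 0.0321
```

Run:
```python
from h import *
st(); arc(0.154,-0.01,-103.9,-95,2)
snap('wrist','w3')
```

```text
t 3.75 tcp [ 0.5675 -0.1606  0.3145] gp [ 0.5673 -0.1605  0.1345] rpy [ -90.1    0.  -104.1] F [-2.   1.9  1. ] w 0.0321 q [-0.338  0.472  1.501 -0.     1.169 -0.092]
[[[-1.5,-1.5,10.4],[0.1,-4.6,-0.0]],[[-0.4,0.0,11.0],[-0.0,-4.5,-0.0]]]
```

View pics/w3.png

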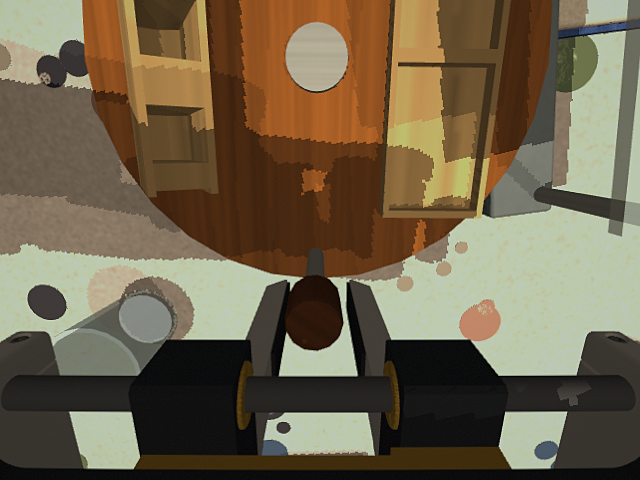

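{"fn": "servo_tool", "kwargs": {
  "increments": [
    [[-1,-1,10.5],[0,-4.5,0]],
    [[-0.5,0,11],[0,-4.5,0]],
    [[0,0,2],[0,0,0]],
    [[0,0,0],[0,0,0]]
  ]
}}

```text
time: 4.3
position: [0.5904, -0.1636, 0.3155]
tcp_rot: [-1.571, 0.0, -1.664]
force: [-1.3, 0.4, -0.5]
width: 0.0317
```

{"fn": "servo_tool", "kwargs": {
  "increments": [
    [[0,0,0],[0,0,0]],
    [[0,0,0],[0,0,0]]
  ],
  "claw": 0.7
}}

```text
time: 4.55
position: [0.5905, -0.1636, 0.3158]
tcp_rot: [-1.571, -0.0, -1.663]
force: [-0.2, 0.3, -0.3]
width: 0.0486
```

{"fn": "servo_tool", "kwargs": {
  "increments": [
    [[0,-40,0],[0,0,0]],
    [[0,-50,0],[0,0,0]],
    [[0,-50,0],[0,0,0]],
    [[0,0,0],[0,0,0]]
  ]
}}

```text
time: 5.05
position: [0.5903, -0.1635, 0.46]
tcp_rot: [-1.564, -0.002, -1.663]
force: [-0.1, -1.1, -0.2]
width: 0.0654
```

Run:
```python
from h import *
st(); ci,im=snap('wrist','w4'); print(camera_info('wrist')['tvec'], proj(ci,[knob(0)+[0,0,.019]]))
```

```text
t 5.05 tcp [ 0.5903 -0.1635  0.46  ] gp [ 0.5915 -0.164   0.28  ] rpy [-89.6  -0.1 -95.3] F [-0.1 -1.1 -0.2] w 0.0654 q [-0.33   0.409  1.248  0.     1.478 -0.238]
[-0.60378402 -0.1477029   0.41019894] [[312.61264798 243.81246208]]
```

View pics/w4.png

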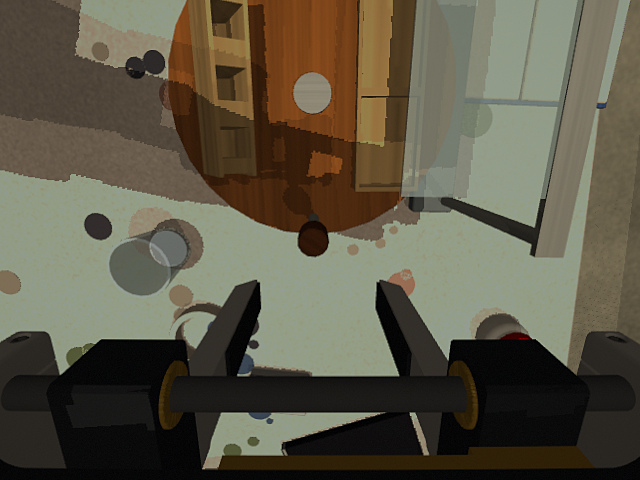

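Run:
```python
from h import *
D=np.array([[.30046,1.5216,.5499,.4041],[.214,1.63,.5114,.4042],[.304,1.73,.5105,.3178],[.472,1.501,.5897,.3145],[.409,1.248,.6125,.46]])
A=[];b=[]
for q2,q3,r,z in D:
    s=q2+q3
    A.append([1,0,np.sin(q2),np.sin(s),np.cos(s)]);b.append(r)
    A.append([0,1,np.cos(q2),np.cos(s),-np.sin(s)]);b.append(z)
x,res,_,sv=np.linalg.lstsq(np.array(A),b,rcond=None); print(x,res,sv, (np.array(A)@x-b).round(4))
```

```text
[1.47528650e-04 1.50748707e-01 4.23588585e-01 4.48934190e-01
 4.09154579e-02] [1.92388452e-07] [3.86194914 3.15550849 0.26140274 0.20679979 0.13045103] [ 0.0003  0.     -0.0001 -0.0001 -0.0002 -0.0001  0.0001  0.0001 -0.0002
 -0.    ]
```

Run:
```python
from h import *
ci=camera_info('wrist'); im=cv2.imread('pics/w4.png'); cv2.imwrite('pics/w4c.png',cv2.resize(im[0:200,160:300],None,fx=4,fy=3))
snap('scene','s4')
snap('top','t4')
```

```text
(no output)
```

View pics/w4c.png

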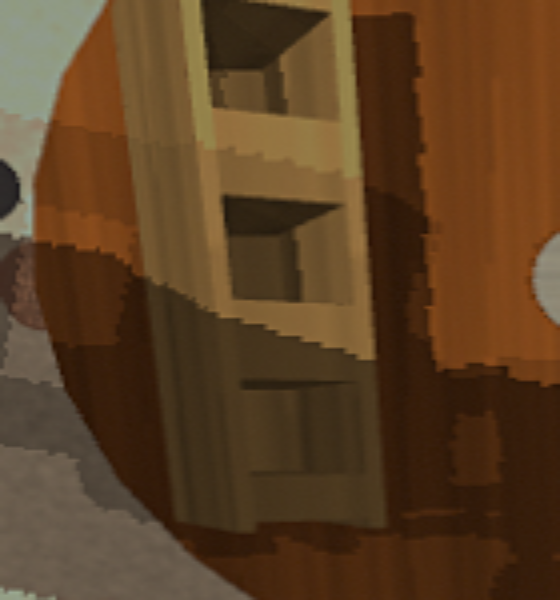

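View pics/s4.png

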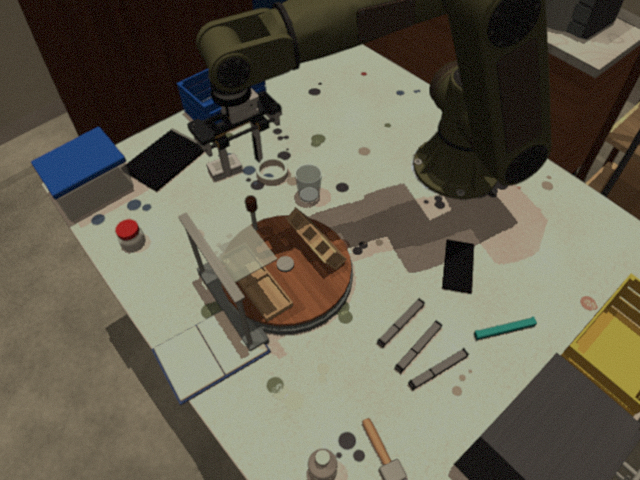

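View pics/t4.png

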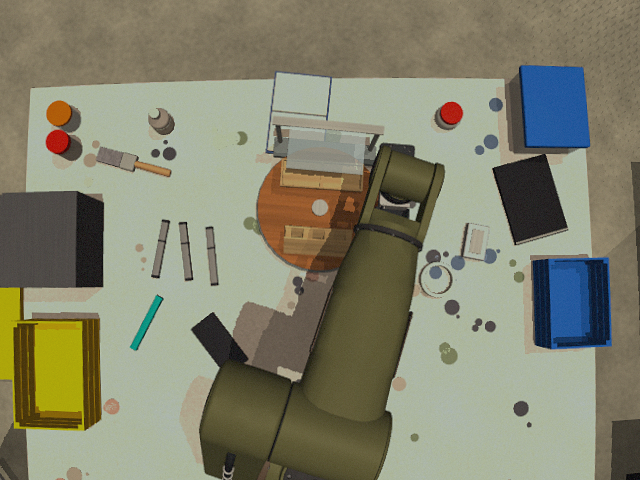

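Run:
```python
from h import *
ci=camera_info('wrist')
q=np.array([[289,251],[303,428]])/[4,3]+[160,0]
mid=np.array([[222,198],[346,203],[235,298],[352,304]])/[4,3]+[160,0]
for z in (.10,.11,.12):
    P=onz(ci,q,z); print(z,P.round(4),np.linalg.norm(P[0]-P[1]), onz(ci,mid,z).round(4)[:,:2].tolist())
bx=np.array([np.cos(BY),np.sin(BY)]); by=np.array([-bx[1],bx[0]])
for z in(.10,.11,.12):
  P=onz(ci,q,z)[:,:2]-C; print(z,P@bx,P@by)
```

```text
0.1 [[ 0.5252 -0.02    0.1   ]
 [ 0.5205 -0.0709  0.1   ]] 0.051076190245038885 [[0.5126, -0.0043], [0.5399, -0.0082], [0.5109, -0.0319], [0.5372, -0.036]]
0.11 [[ 0.5274 -0.0219  0.11  ]
 [ 0.5228 -0.0712  0.11  ]] 0.0495491897023794 [[0.5151, -0.0066], [0.5416, -0.0105], [0.5134, -0.0334], [0.539, -0.0375]]
0.12 [[ 0.5295 -0.0238  0.12  ]
 [ 0.5251 -0.0716  0.12  ]] 0.04802218915971989 [[0.5176, -0.009], [0.5434, -0.0127], [0.516, -0.035], [0.5408, -0.0389]]
0.1 [-0.07526498 -0.07527892] [ 0.00154989 -0.0495263 ]
0.11 [-0.07294333 -0.07295684] [-0.00014978 -0.04969897]
0.12 [-0.07062167 -0.07063477] [-0.00184946 -0.04987164]
```

```bash
cat >> h.py <<'E'
MG=0.195
def markers(im,ci,z=0.009,box=(150,340,110,240)):
    m=(im.max(2)<150).astype(np.uint8); b=np.zeros_like(m); b[box[0]:box[1],box[2]:box[3]]=1
    sat=im.max(2).astype(int)-im.min(2); m=cv2.morphologyEx(m*b*(sat<60).astype(np.uint8),cv2.MORPH_CLOSE,np.ones((3,3)))
    out=[]
    for c in cv2.findContours(m,0,1)[0]:
        if cv2.contourArea(c)<150: continue
        r=cv2.minAreaRect(c); P=onz(ci,cv2.boxPoints(r),z); L=[np.linalg.norm(P[i]-P[i-1]) for i in range(2)]; i=int(np.argmax(L)); d=P[i]-P[i-1]
        if not(.13<max(L)<.165 and min(L)<.04): continue
        a=np.degrees(np.arctan2(d[1],d[0])); a=(a+90)%180-90
        out.append((P.mean(0),a)); print('mk px',np.round(r[0]),P.mean(0).round(4),'L',np.round(L,3),'yaw',round(a,1))
    return out
def Rpick(psi,t=30):
    t=np.radians(t); f=np.array([-np.sin(t)*np.cos(psi),-np.sin(t)*np.sin(psi),-np.cos(t)]); z=np.array([-np.sin(psi),np.cos(psi),0])
    return Rn.from_matrix(np.c_[np.cross(f,z),f,z])
def Rplace(t=30): return Rpick(BY,-t)
bx=np.array([np.cos(BY),np.sin(BY),0]); by=np.array([-np.sin(BY),np.cos(BY),0]); U=.5*bx+np.array([0,0,.8660254])
def mouth(k): return np.r_[C,0.110]-0.073*bx+by*0.05*k
E
python3 - <<'E'
from h import *
ci=camera_info('top'); im=cv2.cvtColor(cv2.imread('pics/t4.png'),cv2.COLOR_BGR2RGB)
M=markers(im,ci)
M=sorted(M,key=lambda t:t[0][1]); c,a=M[0]; psi=np.radians(a)
tp=c+0.045*np.array([np.cos(psi),np.sin(psi),0]); tp[2]=.0095
R=Rpick(psi); print(tp)
p,Rc=plan(tp+[0,0,.10],R,g=MG)
p,Rc=plan(tp+[0,0,.0],R,g=MG,p0=p,R0=Rc,n=2)
E
```

```text
mk px [212. 256.] [0.4878 0.2448 0.009 ] L [0.151 0.022] yaw 5.0
mk px [185. 251.] [0.5003 0.3119 0.009 ] L [0.15  0.023] yaw 6.3
mk px [160. 249.] [0.5072 0.3765 0.009 ] L [0.023 0.151] yaw -10.6
[0.53258021 0.24867039 0.0095    ]
n 11 [[[-30.8,13.9,-0.1],[-2.4,-8.9,2.0]],[[-31.0,15.5,6.3],[-2.4,-8.9,2.0]],[[-30.4,16.7,12.7],[-2.3,-8.8,1.9]],[[-28.7,17.6,18.9],[-2.4,-8.9,2.0]],[[-26.1,18.3,24.8],[-2.4,-8.9,2.0]],[[-22.4,18.4,30.3],[-2.4,-8.9,2.0]],[[-18.1,18.4,35.2],[-2.3,-8.9,1.9]],[[-13.0,18.0,39.2],[-2.4,-8.8,2.0]],[[-7.4,17.2,42.5],[-2.4,-8.9,2.0]],[[-1.4,16.1,44.8],[-2.4,-8.9,2.0]],[[4.8,14.6,46.1],[-2.3,-8.9,2.0]]]
n 2 [[[25.0,43.3,-0.0],[-0.0,0.0,-0.0]],[[25.1,43.3,-0.0],[-0.0,0.0,-0.0]]]
```

{"fn": "servo_tool", "kwargs": {
  "increments": [
    [[-31,9,0],[-2.4,-8.9,2]],
    [[-31,11,6],[-2.4,-8.9,2]],
    [[-30,13,13],[-2.4,-8.9,2]],
    [[-29,15,19],[-2.4,-8.9,2]],
    [[-26,18,25],[-2.4,-8.9,2]],
    [[-22,20,30],[-2.4,-8.9,2]],
    [[-18,21,35],[-2.4,-8.9,2]],
    [[-13,21,39],[-2.4,-8.9,2]]
  ],
  "claw": 0.48
}}

```text
time: 6.2
position: [0.6228, 0.1247, 0.3376]
tcp_rot: [-1.676, 0.399, -0.418]
force: [-0.6, -0.1, 0.1]
width: 0.0451
```

{"fn": "servo_tool", "kwargs": {
  "increments": [
    [[-7,20,43],[-2.4,-8.9,2]],
    [[-1,19,45],[-2.4,-8.9,2]],
    [[5,18,46],[-2.4,-8.9,2]],
    [[0,0,0],[0,0,0]]
  ]
}}

```text
time: 6.7
position: [0.6236, 0.2599, 0.2762]
tcp_rot: [-1.571, 0.533, 0.097]
force: [-0.3, -0.1, 0.7]
width: 0.0454
```

Run:
```python
from h import *
st()
psi=np.radians(5); tp=np.array([0.5326,0.2487,.0095]); R=Rpick(psi)
p,Rc=plan(tp+[0,0,.03],R,g=MG)
p,Rc=plan(tp+[0,0,.0],R,g=MG,p0=p,R0=Rc,n=1)
snap('wrist','w5')
```

```text
t 6.7 tcp [0.6236 0.2599 0.2762] gp [0.5326 0.2511 0.1212] rpy [-90.   30.5   5.5] F [-0.3 -0.1  0.7] w 0.0454 q [ 0.328  0.784  1.118  0.119  1.76  -1.348]
n 2 [[[19.7,27.7,-1.6],[0.1,0.2,-0.3]],[[19.6,27.8,-1.7],[0.2,0.3,-0.2]]]
n 1 [[[15.0,26.0,0.0],[-0.0,-0.0,-0.0]]]
```

View pics/w5.png

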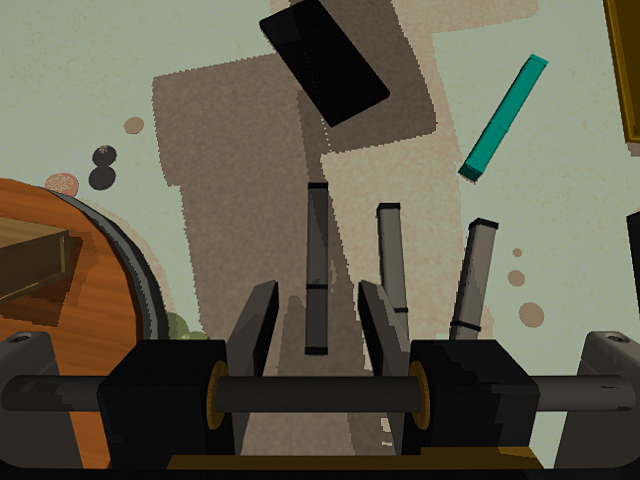

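{"fn": "servo_tool", "kwargs": {
  "increments": [
    [[20,28,-1.5],[0,0,0]],
    [[20,28,-1.5],[0,0,0]],
    [[0,0,0],[0,0,0]]
  ]
}}

```text
time: 7.12
position: [0.6312, 0.2533, 0.2093]
tcp_rot: [-1.572, 0.531, 0.088]
force: [-0.5, -0.0, -0.4]
width: 0.0449
```

Run:
```python
from h import *
st()
psi=np.radians(5); tp=np.array([0.5326,0.2487,.0095]); R=Rpick(psi)
p,Rc=plan(tp,R,g=MG)
```

```text
t 7.12 tcp [0.6312 0.2533 0.2093] gp [0.5404 0.245  0.0541] rpy [-90.1  30.5   5.1] F [-0.5 -0.  -0.4] w 0.0449 q [ 0.316  0.87   1.131  0.114  1.66  -1.364]
n 1 [[[14.7,27.2,4.1],[0.1,0.1,-0.5]]]
```

{"fn": "servo_tool", "kwargs": {
  "increments": [
    [[8,14,4],[0,0,0]],
    [[7,13,0],[0,0,0]],
    [[0,0,0],[0,0,0]]
  ]
}}

```text
time: 7.5
position: [0.6301, 0.2587, 0.1797]
tcp_rot: [-1.571, 0.529, 0.092]
force: [-1.0, -0.0, 0.2]
width: 0.0452
```

{"fn": "servo_tool", "kwargs": {
  "increments": [
    [[0,0,0],[0,0,0]],
    [[0,0,0],[0,0,0]],
    [[0,0,0],[0,0,0]],
    [[0,0,0],[0,0,0]]
  ],
  "claw": 0
}}

```text
time: 8.0
position: [0.6305, 0.2588, 0.1812]
tcp_rot: [-1.57, 0.527, 0.092]
force: [0.9, -0.1, 2.0]
width: 0.0174
```

Run:
```python
from h import *
st(); p,R=pose(); print(p+R.apply([0,MG,0]))
```

```text
t 8.0 tcp [0.6305 0.2588 0.1812] gp [0.5404 0.2506 0.0256] rpy [-90.   30.2   5.3] F [ 0.9 -0.1  2. ] w 0.0174 q [ 0.324  0.908  1.132  0.116  1.615 -1.365]
[0.53285373 0.2498822  0.01262744]
```

Run:
```python
from h import *
p0,R0=pose()
g=.199
q0=p0+R0.apply([0,g,0])
p,Rc=plan(q0+[0,0,.12],R0,g=g,n=3)
tgt=mouth(1)+U*.128; print(tgt)
p,Rc=plan(tgt,Rplace(),g=g,p0=p,R0=Rc)
print(p,p+Rc.apply([0,g,0]))
```

```text
n 3 [[[-20.1,-34.6,0.0],[0.0,0.0,0.0]],[[-20.1,-34.6,0.1],[0.0,0.0,0.0]],[[-20.1,-34.5,-0.0],[0.0,0.0,0.0]]]
[0.59565701 0.02211757 0.22085125]
n 7 [[[-30.9,-12.3,-32.8],[-0.0,1.6,-8.6]],[[-27.7,-12.2,-32.8],[-0.0,1.6,-8.5]],[[-24.8,-11.7,-32.7],[0.0,1.5,-8.6]],[[-21.8,-10.7,-32.5],[-0.0,1.6,-8.6]],[[-19.1,-9.3,-32.3],[-0.0,1.6,-8.6]],[[-16.5,-7.6,-31.9],[-0.0,1.6,-8.5]],[[-14.4,-5.5,-31.6],[-0.0,1.6,-8.6]]]
[0.4965553  0.03128571 0.3932021 ] [0.5956097  0.02213283 0.22084941]
```

{"fn": "servo_tool", "kwargs": {
  "increments": [
    [[-20,-35,0],[0,0,0]],
    [[-20,-35,0],[0,0,0]],
    [[-20,-35,0],[0,0,0]],
    [[-31,-15,-33],[0,1.6,-8.6]],
    [[-28,-15,-33],[0,1.6,-8.6]],
    [[-25,-14,-33],[0,1.6,-8.6]],
    [[-22,-13,-32],[0,1.6,-8.6]],
    [[-19,-12,-32],[0,1.6,-8.6]]
  ]
}}

```text
time: 9.0
position: [0.5353, 0.0924, 0.4024]
tcp_rot: [-1.591, -0.232, -0.039]
force: [1.0, -0.3, -0.4]
width: 0.0179
```

{"fn": "servo_tool", "kwargs": {
  "increments": [
    [[-17,-10,-32],[0,1.6,-8.6]],
    [[-15,-8,-32],[0,1.6,-8.6]],
    [[0,0,0],[0,0,0]],
    [[0,0,0],[0,0,0]]
  ]
}}

```text
time: 9.5
position: [0.4972, 0.0319, 0.4106]
tcp_rot: [-1.57, -0.525, -0.095]
force: [0.7, 1.2, -0.8]
width: 0.0176
```

Run:
```python
from h import *
st(); g=.199
p,R=pose(); q=p+R.apply([0,g,0]); print('Q',q, 'rel', (q-mouth(1))@np.c_[bx,by,U])
b=q-(R*Rn.from_rotvec([0,0,0])).apply([0,0,0])
p,Rc=plan(mouth(1)+U*.128,Rplace(),g=g)
snap('wrist','w6'); snap('scene','s6')
```

```text
t 9.5 tcp [0.4972 0.0319 0.4106] gp [0.587  0.0234 0.2548] rpy [-90.  -30.1  -5.4] F [ 0.7  1.2 -0.8] w 0.0176 q [-0.003  0.108  1.761 -0.067  0.75  -1.442]
Q [0.5964758  0.02255566 0.23840686] rel [0.06477483 0.00051185 0.14359102]
n 1 [[[-9.2,14.8,-0.6],[0.0,-0.1,0.1]]]
```

View pics/w6.png

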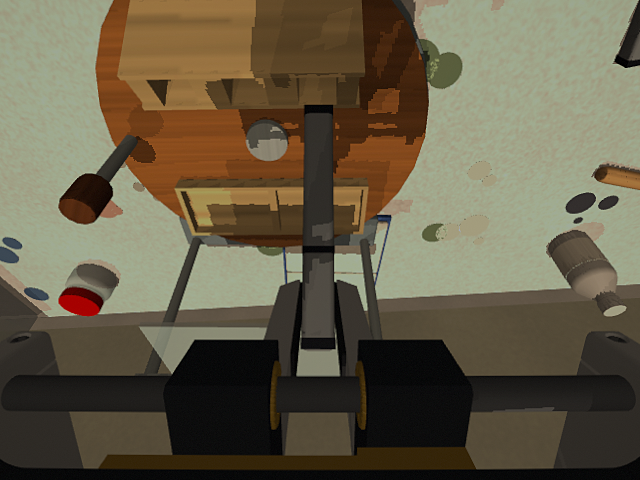

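View pics/s6.png

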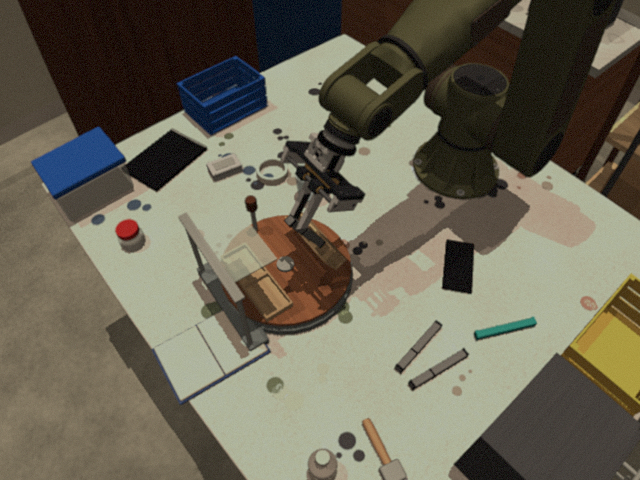

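Run:
```python
from h import *
g=.199; ci=camera_info('wrist')
p,R=pose(); q=p+R.apply([0,g,0])
print(proj(ci,[q-U*.118,q+U*.032,mouth(1),mouth(0),mouth(1)-.014*by,mouth(1)+.014*by]))
im=cv2.imread('pics/w6.png'); cv2.imwrite('pics/w6c.png',cv2.resize(im[40:180,200:400],None,fx=4,fy=4))
```

```text
[[317.3954242  114.54911174]
 [317.51136206 353.98754716]
 [316.08022033  89.65934029]
 [244.36412293  89.80904539]
 [295.98867458  89.68418175]
 [336.1725496   89.64778789]]
```

View pics/w6c.png

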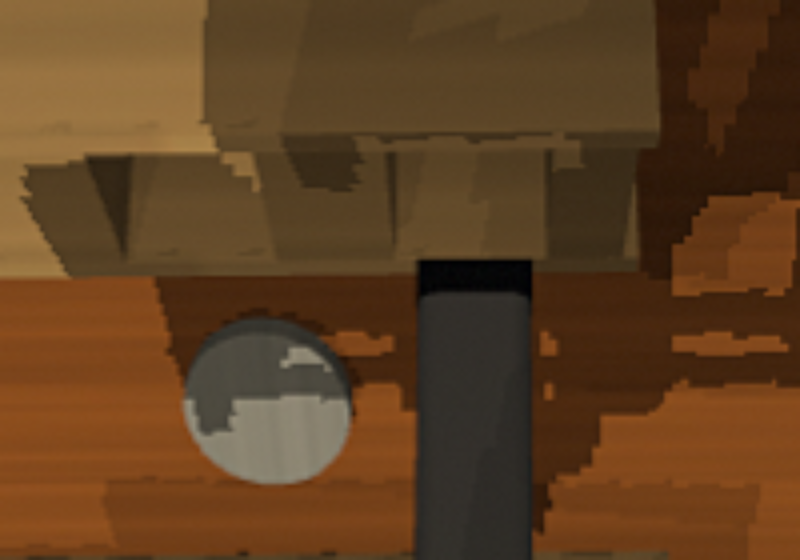

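Run:
```python
from h import *
g=.199; ci=camera_info('wrist')
p,R=pose(); q=p+R.apply([0,g,0]); n=-.866*bx+np.array([0,0,.5])
print(proj(ci,[q-U*.118+n*.009,q-U*.118-n*.009,q-U*.123+n*.009,q+U*.032+n*.009,mouth(1)+n*.014,mouth(1)-n*.014]))
print('fwd path'); 
p1,Rc=plan(mouth(1)+U*.123,Rplace(),g=g)
p1,Rc=plan(mouth(1)+U*.061,Rplace(),g=g,p0=p1,R0=Rc,n=4)
```

```text
[[317.37367207 105.77861742]
 [317.41555258 122.66437024]
 [317.3705314   98.9423097 ]
 [317.49074663 355.12752044]
 [315.9684086   75.07683589]
 [316.18005212 102.67673213]]
fwd path
n 1 [[[-13.5,16.9,-1.0],[0.0,-0.1,0.1]]]
n 4 [[[-13.4,7.8,0.0],[0.0,0.0,-0.0]],[[-13.4,7.7,0.0],[0.0,0.0,-0.0]],[[-13.4,7.8,0.0],[0.0,0.0,-0.0]],[[-13.4,7.7,0.0],[0.0,0.0,-0.0]]]
```

{"fn": "servo_tool", "kwargs": {
  "increments": [
    [[-13,17,0],[0,0,0]],
    [[0,0,0],[0,0,0]],
    [[-13.5,8,0],[0,0,0]],
    [[-13.5,8,0],[0,0,0]],
    [[-13.5,8,0],[0,0,0]],
    [[-13.5,8,0],[0,0,0]],
    [[0,0,0],[0,0,0]]
  ]
}}

```text
time: 10.48
position: [0.4633, 0.0348, 0.3337]
tcp_rot: [-1.57, -0.526, -0.095]
force: [0.0, -0.1, -0.4]
width: 0.0174
```

Run:
```python
from h import *
st(); g=.199
p,R=pose(); q=p+R.apply([0,g,0]); n=-.866*bx+np.array([0,0,.5]);print('rel', (q-mouth(1))@np.c_[n,by,U])
snap('wrist','w7')
```

```text
t 10.47 tcp [0.4633 0.0348 0.3337] gp [0.5533 0.0263 0.178 ] rpy [-90.  -30.2  -5.4] F [ 0.  -0.1 -0.4] w 0.0174 q [ 0.004  0.123  1.938 -0.093  0.558 -1.407]
rel [-0.0010687   0.00029069  0.06020122]
```

View pics/w7.png

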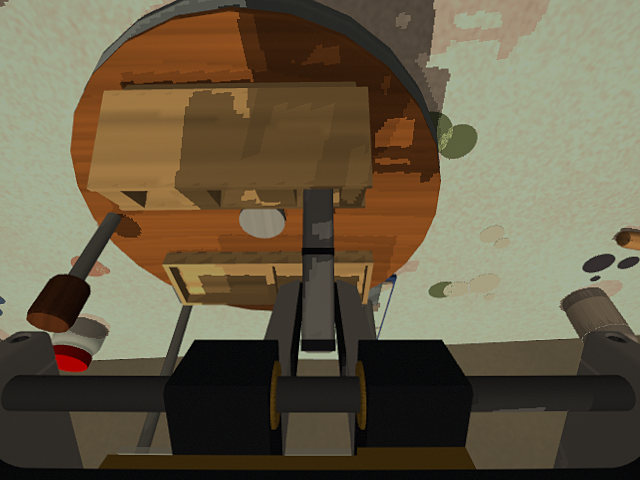

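{"fn": "servo_tool", "kwargs": {
  "increments": [
    [[0,0,0],[0,0,0]],
    [[0,0,0],[0,0,0]],
    [[0,0,0],[0,0,0]]
  ],
  "claw": 0.32
}}

```text
time: 10.9
position: [0.4638, 0.0348, 0.3344]
tcp_rot: [-1.57, -0.527, -0.095]
force: [-0.5, 1.1, 0.0]
width: 0.0298
```

{"fn": "servo_tool", "kwargs": {
  "increments": [
    [[0,-15,0],[0,0,0]],
    [[0,-40,0],[0,0,0]],
    [[0,-50,0],[0,0,0]],
    [[20,-40,0],[0,0,0]],
    [[0,0,0],[0,0,0]]
  ]
}}

```text
time: 11.52
position: [0.4075, 0.0401, 0.4736]
tcp_rot: [-1.569, -0.534, -0.095]
force: [0.0, -0.2, -1.0]
width: 0.0301
```

Run:
```python
from h import *
st()
snap('wrist','w8'); ci,im=snap('top','t8'); markers(im,ci); n=-.866*bx+np.array([0,0,.5]); ci=camera_info('wrist'); print(proj(ci,[mouth(1)+U*.09+n*.009,mouth(1)+U*.09-n*.009]))
```

```text
t 11.53 tcp [0.4075 0.0401 0.4736] gp [0.4987 0.0316 0.3187] rpy [-89.9 -30.6  -5.5] F [ 0.  -0.2 -1. ] w 0.0301 q [ 0.018 -0.153  1.869 -0.072  0.896 -1.428]
mk px [186. 251.] [0.5001 0.3117 0.009 ] L [0.152 0.024] yaw 6.4
mk px [160. 248.] [0.5074 0.3763 0.009 ] L [0.024 0.151] yaw -10.7
[[317.26872556 240.40819045]
 [317.31695445 245.15668041]]
```

View pics/w8.png

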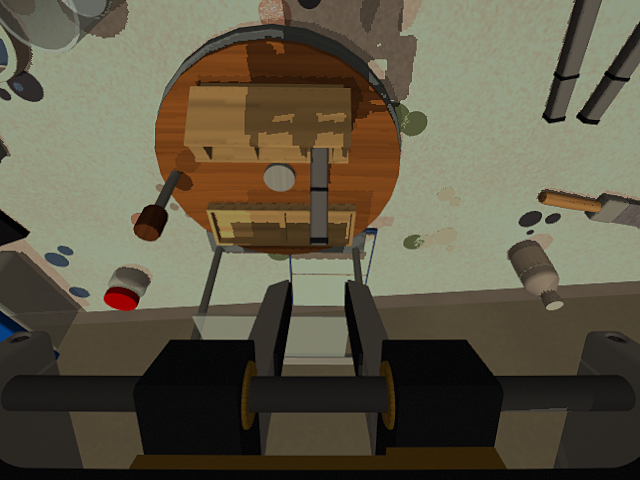

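View pics/t8.png

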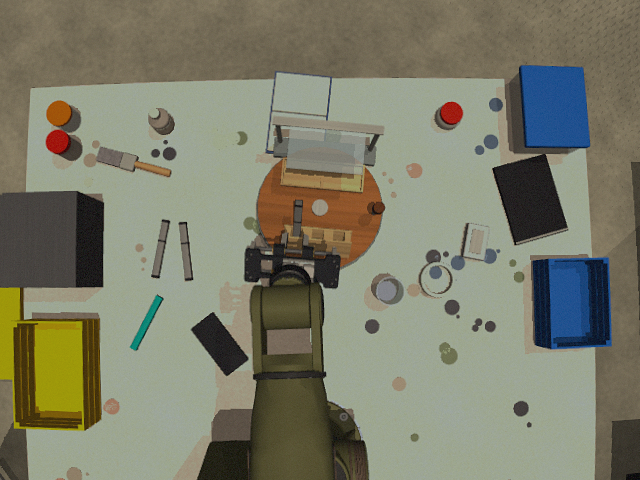

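Run:
```python
from h import *
psi=np.radians(6.4); c=np.array([.5001,.3117,0]); tp=c+0.045*np.array([np.cos(psi),np.sin(psi),0]); tp[2]=.008
R=Rpick(psi); print(tp)
p,Rc=plan(tp+[0,0,.09],R,g=MG,n=8)
p,Rc=plan(tp+[0,0,.0],R,g=MG,p0=p,R0=Rc,n=2)
```

```text
[0.54481956 0.3167161  0.008     ]
n 8 [[[13.9,24.4,36.4],[-0.0,-1.5,7.5]],[[18.0,25.7,36.6],[-0.0,-1.6,7.5]],[[22.1,26.3,36.8],[-0.0,-1.5,7.5]],[[26.4,26.6,36.8],[-0.0,-1.6,7.5]],[[30.6,26.1,36.7],[-0.0,-1.5,7.5]],[[34.7,25.2,36.6],[-0.0,-1.6,7.5]],[[38.7,23.7,36.2],[-0.0,-1.5,7.5]],[[42.4,21.7,35.8],[-0.0,-1.6,7.5]]]
n 2 [[[22.5,39.0,-0.0],[-0.0,0.0,-0.0]],[[22.5,38.9,-0.0],[-0.0,0.0,-0.0]]]
```

{"fn": "servo_tool", "kwargs": {
  "increments": [
    [[14,24,36],[0,-1.5,7.5]],
    [[18,26,37],[0,-1.6,7.5]],
    [[22,26,37],[0,-1.5,7.5]],
    [[26,27,37],[0,-1.6,7.5]],
    [[31,26,37],[0,-1.5,7.5]],
    [[35,25,37],[0,-1.6,7.5]],
    [[39,24,36],[0,-1.5,7.5]],
    [[42,22,36],[0,-1.6,7.5]]
  ],
  "claw": 0.46
}}

```text
time: 12.62
position: [0.6426, 0.3296, 0.2636]
tcp_rot: [-1.57, 0.53, 0.113]
force: [0.7, -0.5, 1.6]
width: 0.0427
```

{"fn": "servo_tool", "kwargs": {
  "increments": [
    [[0,0,0],[0,0,0]],
    [[0,0,0],[0,0,0]]
  ]
}}

```text
time: 12.88
position: [0.6419, 0.3282, 0.266]
tcp_rot: [-1.571, 0.524, 0.112]
force: [-0.0, -0.0, 1.0]
width: 0.043
```

Run:
```python
from h import *
st()
psi=np.radians(6.4); c=np.array([.5001,.3117,0]); tp=c+0.045*np.array([np.cos(psi),np.sin(psi),0]); tp[2]=.008
plan(tp,Rpick(psi),g=MG,n=3)
ci,im=snap('wrist','w9'); print(proj(ci,[c+[0,0,.018]]))
```

```text
t 12.88 tcp [0.6419 0.3282 0.266 ] gp [0.5524 0.3183 0.1102] rpy [-90.   30.    6.4] F [-0. -0.  1.] w 0.043 q [ 0.407  0.901  0.935  0.151  1.808 -1.277]
n 3 [[[14.8,25.8,-0.2],[-0.0,-0.0,-0.0]],[[14.8,25.7,-0.2],[-0.0,-0.0,-0.0]],[[14.8,25.8,-0.3],[-0.0,-0.0,-0.0]]]
[[316.78479266 252.05840009]]
```

View pics/w9.png

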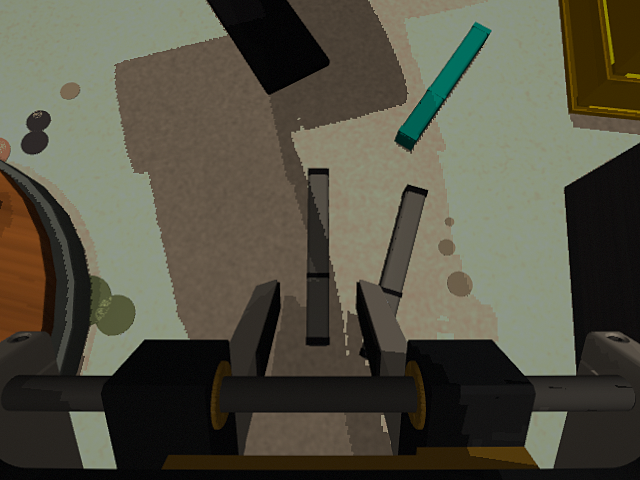

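{"fn": "servo_tool", "kwargs": {
  "increments": [
    [[15,26,0],[0,0,0]],
    [[15,26,0],[0,0,0]],
    [[15,26,0],[0,0,0]],
    [[0,0,0],[0,0,0]]
  ]
}}

```text
time: 13.42
position: [0.642, 0.3278, 0.1784]
tcp_rot: [-1.569, 0.521, 0.112]
force: [-0.8, 0.2, 0.4]
width: 0.0434
```

{"fn": "servo_tool", "kwargs": {
  "increments": [
    [[0,0,0],[0,0,0]],
    [[0,0,0],[0,0,0]],
    [[0,0,0],[0,0,0]],
    [[0,0,0],[0,0,0]]
  ],
  "claw": 0
}}

```text
time: 13.92
position: [0.6421, 0.3286, 0.1771]
tcp_rot: [-1.57, 0.524, 0.112]
force: [0.8, -1.9, 6.0]
width: 0.0179
```

```bash
cat >> h.py <<'E'
def carry(c,k,extra=.145):
    st(); p0,R0=pose(); f=R0.apply([0,1,0]); g=MG
    q=p0+f*g; g=g+(q[2]-.009)/-f[2]; q=p0+f*g
    s=np.linalg.norm((q-c)[:2]); print('g',g,'s',s,'q',q)
    p,Rc=plan(q+[0,0,.12],R0,g=g,n=3)
    p,Rc=plan(mouth(k)+U*(.015+s+.085),Rplace(),g=g,p0=p,R0=Rc)
    print(p)
def rel(g,k,s,dn=0,dy=0):
    st(); p,R=pose(); q=p+R.apply([0,g,0]); n=-.866*bx+np.array([0,0,.5]);print('rel n,y,U', (q-mouth(k))@np.c_[n,by,U],'final U',.015+s)
    base=mouth(k)+n*dn+by*dy
    p,Rc=plan(base+U*(.015+s+.065),Rplace(),g=g)
    p,Rc=plan(base+U*(.015+s+.003),Rplace(),g=g,p0=p,R0=Rc,n=4)
    ci,im=snap('wrist','rel%d'%k)
    p,R=pose(); q=p+R.apply([0,g,0]); print('marker lower end',proj(ci,[q-U*(s+.075)+n*.009]),'mouth n+/-',proj(ci,[mouth(k)+n*.014,mouth(k)-n*.014]))
    cv2.imwrite('pics/rel%dc.png'%k,cv2.resize(cv2.cvtColor(im,cv2.COLOR_RGB2BGR)[40:180,200:400],None,fx=4,fy=4))
E
python3 - <<'E'
from h import *
carry(np.array([.5001,.3117,0.009]),0)
E
```

```text
t 13.93 tcp [0.6421 0.3286 0.1771] gp [0.5526 0.3187 0.0212] rpy [-89.9  30.    6.4] F [ 0.8 -1.9  6. ] w 0.0179 q [ 0.408  1.001  0.968  0.148  1.676 -1.297]
g 0.19412535259231772 s 0.045921424365476866 q [0.5455936  0.31795379 0.009     ]
n 3 [[[-20.0,-34.6,0.0],[0.0,0.0,-0.0]],[[-20.0,-34.7,0.1],[0.0,0.0,0.0]],[[-20.0,-34.6,0.0],[0.0,-0.0,0.0]]]
n 8 [[[-30.3,-11.0,-43.4],[-0.0,1.5,-7.5]],[[-27.5,-11.4,-43.5],[-0.0,1.6,-7.4]],[[-24.6,-11.6,-43.6],[-0.0,1.5,-7.5]],[[-21.6,-11.2,-43.5],[-0.0,1.5,-7.5]],[[-18.9,-10.6,-43.3],[-0.0,1.6,-7.5]],[[-16.2,-9.7,-43.2],[-0.0,1.5,-7.4]],[[-13.6,-8.2,-42.8],[-0.0,1.5,-7.5]],[[-11.3,-6.6,-42.6],[-0.0,1.5,-7.5]]]
[ 0.50330627 -0.01957323  0.4044962 ]
```

```bash
sed -i 's/def carry(c,k,extra=.145)/def carry(c,k,up=0.0)/; s/p,Rc=plan(mouth(k)+U\*(.015+s+.085),Rplace(),g=g,p0=p,R0=Rc)/p,Rc=plan(mouth(k)+U*(.015+s+.085)+np.array([0,0,up]),Rplace(),g=g,p0=p,R0=Rc)/' h.py
python3 - <<'E'
from h import *
carry(np.array([.5001,.3117,0.009]),0,.1)
E
```

```text
t 13.93 tcp [0.6421 0.3286 0.1771] gp [0.5526 0.3187 0.0212] rpy [-89.9  30.    6.4] F [ 0.8 -1.9  6. ] w 0.0179 q [ 0.408  1.001  0.968  0.148  1.676 -1.297]
g 0.19412535259231772 s 0.045921424365476866 q [0.5455936  0.31795379 0.009     ]
n 3 [[[-20.0,-34.6,0.0],[0.0,0.0,-0.0]],[[-20.0,-34.7,0.1],[0.0,0.0,0.0]],[[-20.0,-34.6,0.0],[0.0,-0.0,0.0]]]
n 8 [[[-36.6,-21.8,-43.4],[-0.0,1.5,-7.5]],[[-32.2,-23.0,-43.6],[-0.0,1.6,-7.4]],[[-27.8,-23.6,-43.8],[-0.0,1.5,-7.5]],[[-23.4,-23.7,-43.8],[-0.0,1.5,-7.5]],[[-18.9,-23.1,-43.7],[-0.0,1.6,-7.5]],[[-14.5,-22.0,-43.5],[-0.0,1.5,-7.4]],[[-10.4,-20.3,-43.1],[-0.0,1.5,-7.5]],[[-6.5,-18.1,-42.7],[-0.0,1.5,-7.5]]]
[ 0.50329837 -0.01957677  0.50447554]
```

{"fn": "servo_tool", "kwargs": {
  "increments": [
    [[-20,-35,0],[0,0,0]],
    [[-20,-35,0],[0,0,0]],
    [[-20,-35,0],[0,0,0]],
    [[-37,-22,-43],[0,1.5,-7.5]],
    [[-32,-23,-44],[0,1.6,-7.5]],
    [[-28,-24,-44],[0,1.5,-7.5]],
    [[-23,-24,-44],[0,1.5,-7.5]],
    [[-19,-23,-44],[0,1.6,-7.5]]
  ]
}}

```text
time: 14.92
position: [0.5539, 0.1047, 0.4532]
tcp_rot: [-1.596, -0.138, -0.015]
force: [1.2, 0.1, -0.2]
width: 0.0175
```

{"fn": "servo_tool", "kwargs": {
  "increments": [
    [[-15,-22,-44],[0,1.5,-7.5]],
    [[-10,-20,-43],[0,1.5,-7.5]],
    [[-6,-18,-43],[0,1.5,-7.5]],
    [[0,0,0],[0,0,0]],
    [[0,0,0],[0,0,0]]
  ]
}}

```text
time: 15.55
position: [0.5044, -0.0206, 0.5049]
tcp_rot: [-1.57, -0.525, -0.092]
force: [0.5, -0.8, -0.6]
width: 0.0175
```

Run:
```python
from h import *
st(); g=.1941;s=.0459
p,Rc=plan(mouth(0)+U*(.015+s+.085),Rplace(),g=g,n=3)
snap('wrist','w10')
```

```text
t 15.55 tcp [ 0.5044 -0.0206  0.5049] gp [ 0.5942 -0.0287  0.3491] rpy [-90.  -30.1  -5.3] F [ 0.5 -0.8 -0.6] w 0.0175 q [-0.115  0.059  1.595  0.015  0.963 -1.6  ]
n 3 [[[-17.1,28.8,0.3],[-0.0,0.0,0.0]],[[-17.1,28.8,0.3],[-0.0,0.0,0.0]],[[-17.1,28.7,0.3],[-0.1,0.0,0.1]]]
```

View pics/w10.png

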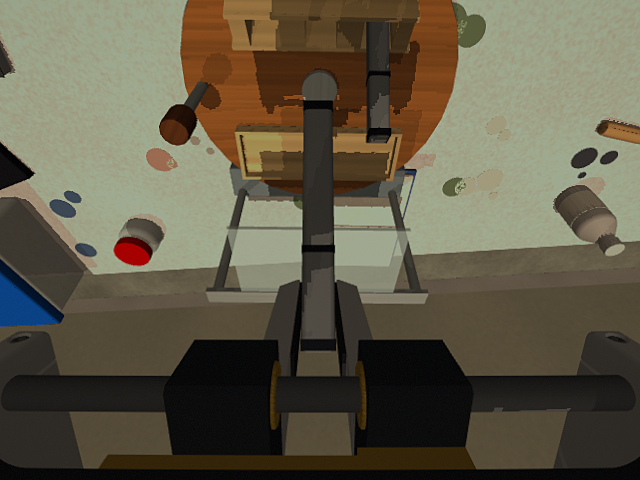

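{"fn": "servo_tool", "kwargs": {
  "increments": [
    [[-17,29,0],[0,0,0]],
    [[-17,29,0],[0,0,0]],
    [[-17,29,0.5],[0,0,0]],
    [[0,0,0],[0,0,0]]
  ]
}}

```text
time: 16.1
position: [0.5041, -0.0194, 0.4019]
tcp_rot: [-1.57, -0.52, -0.09]
force: [-0.6, 0.6, 0.2]
width: 0.0174
```

Run:
```python
from h import *
rel(.1941,0,.0459,dn=-.001)
```

```text
t 16.1 tcp [ 0.5041 -0.0194  0.4019] gp [ 0.5933 -0.0274  0.2457] rpy [-90.  -29.8  -5.2] F [-0.6  0.6  0.2] w 0.0174 q [-0.113  0.13   1.757  0.018  0.735 -1.604]
rel n,y,U [-0.00166011  0.00052597  0.14356969] final U 0.0609
n 1 [[[-16.2,8.3,-0.2],[-0.1,0.1,-0.2]]]
n 4 [[[-13.4,7.7,0.0],[-0.0,0.0,0.0]],[[-13.5,7.8,0.0],[-0.0,0.0,0.0]],[[-13.4,7.7,0.0],[-0.0,0.0,0.0]],[[-13.4,7.8,0.0],[-0.0,0.0,0.0]]]
marker lower end [[317.43600919 104.28392099]] mouth n+/- [[317.02292036  62.70930136]
 [316.98629014  93.38259507]]
```

View pics/rel0c.png

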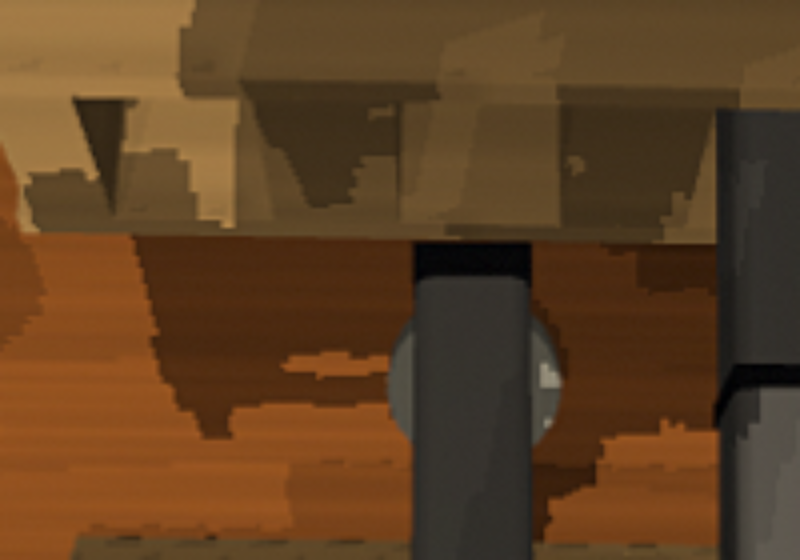

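{"fn": "servo_tool", "kwargs": {
  "increments": [
    [[-16,8.5,1],[0,0,0]],
    [[0,0,0],[0,0,0]],
    [[-13.5,8,0],[0,0,0]],
    [[-13.5,8,0],[0,0,0]],
    [[-13.5,8,0],[0,0,0]],
    [[-13.5,7.5,0],[0,0,0]],
    [[0,0,0],[0,0,0]]
  ]
}}

```text
time: 17.02
position: [0.4634, -0.0156, 0.3338]
tcp_rot: [-1.57, -0.525, -0.092]
force: [-0.2, -0.2, -0.7]
width: 0.0177
```

{"fn": "servo_tool", "kwargs": {
  "increments": [
    [[0,0,0],[0,0,0]],
    [[0,0,0],[0,0,0]],
    [[0,0,0],[0,0,0]]
  ],
  "claw": 0.31
}}

```text
time: 17.4
position: [0.4639, -0.0156, 0.3348]
tcp_rot: [-1.57, -0.527, -0.092]
force: [0.6, -0.5, 0.6]
width: 0.029
```

{"fn": "servo_tool", "kwargs": {
  "increments": [
    [[0,-15,0],[0,0,0]],
    [[0,-40,0],[0,0,0]],
    [[0,-50,0],[0,0,0]],
    [[20,-40,0],[0,0,0]],
    [[0,0,0],[0,0,0]]
  ]
}}

```text
time: 18.02
position: [0.4076, -0.0105, 0.4739]
tcp_rot: [-1.571, -0.533, -0.092]
force: [-0.2, 0.3, 0.1]
width: 0.0291
```

Run:
```python
from h import *
st()
ci,im=snap('wrist','w11');  n=-.866*bx+np.array([0,0,.5]);  print(proj(ci,[mouth(0)+U*.09+n*.009,mouth(0)+U*.09-n*.009]))
ci,im=snap('top','t11'); M=markers(im,ci)
c,a=M[0]; c=c*[1,1,0]; psi=np.radians(a); tp=c+0.045*np.array([np.cos(psi),np.sin(psi),0]); tp[2]=.008
R=Rpick(psi); print(tp)
p,Rc=plan(tp+[0,0,.09],R,g=MG)
```

```text
t 18.02 tcp [ 0.4076 -0.0105  0.4739] gp [ 0.4987 -0.0188  0.3189] rpy [-90.  -30.6  -5.2] F [-0.2  0.3  0.1] w 0.0291 q [-0.118 -0.16   1.874  0.018  0.894 -1.605]
[[317.15315221 231.94238255]
 [317.15796785 237.04164446]]
mk px [160. 248.] [0.5074 0.3761 0.009 ] L [0.024 0.151] yaw -10.6
[0.55160251 0.36788397 0.008     ]
n 9 [[[12.3,21.5,43.2],[-0.0,0.6,6.7]],[[14.3,22.5,43.1],[-0.0,0.6,6.7]],[[16.3,23.5,43.0],[-0.0,0.7,6.7]],[[18.5,24.0,43.0],[-0.0,0.6,6.6]],[[20.6,24.4,42.9],[-0.0,0.6,6.7]],[[22.9,24.6,43.0],[-0.0,0.6,6.7]],[[25.2,24.4,42.9],[-0.0,0.7,6.7]],[[27.3,23.9,43.0],[-0.0,0.6,6.7]],[[29.5,23.3,43.0],[-0.0,0.6,6.7]]]
```

View pics/w11.png

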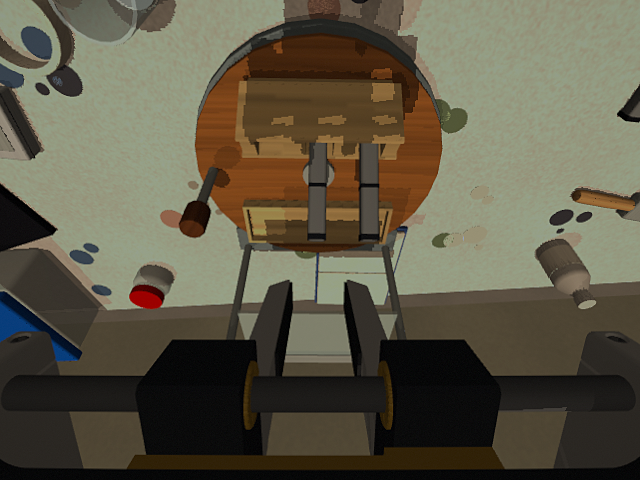

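{"fn": "servo_tool", "kwargs": {
  "increments": [
    [[12,14,43],[0,0.6,6.7]],
    [[14,20,43],[0,0.6,6.7]],
    [[16,25,43],[0,0.7,6.7]],
    [[18,26,43],[0,0.6,6.7]],
    [[21,26,43],[0,0.6,6.7]],
    [[23,26,43],[0,0.6,6.7]],
    [[25,26,43],[0,0.7,6.7]],
    [[27,25,43],[0,0.6,6.7]]
  ],
  "claw": 0.5
}}

```text
time: 19.12
position: [0.6172, 0.3124, 0.2962]
tcp_rot: [-1.567, 0.415, -0.174]
force: [0.3, -0.2, 0.9]
width: 0.047
```

{"fn": "servo_tool", "kwargs": {
  "increments": [
    [[29,24,43],[0,0.6,6.7]],
    [[0,0,0],[0,0,0]],
    [[0,0,0],[0,0,0]]
  ]
}}

```text
time: 19.5
position: [0.6409, 0.3503, 0.265]
tcp_rot: [-1.571, 0.527, -0.185]
force: [-0.1, 0.1, 1.2]
width: 0.047
```

Run:
```python
from h import *
st()
psi=np.radians(-10.6); tp=np.array([.5516,.3679,.008])
plan(tp,Rpick(psi),g=MG,n=3)
ci,im=snap('wrist','w12')
```

```text
t 19.5 tcp [0.6409 0.3503 0.265 ] gp [0.552  0.3669 0.1094] rpy [-90.   30.2 -10.6] F [-0.1  0.1  1.2] w 0.047 q [ 0.422  0.912  0.917  0.295  1.75  -0.976]
n 3 [[[16.6,24.3,0.3],[0.0,-0.0,-0.1]],[[16.6,24.3,0.3],[0.0,-0.0,-0.0]],[[16.6,24.4,0.3],[0.0,-0.0,-0.1]]]
```

View pics/w12.png

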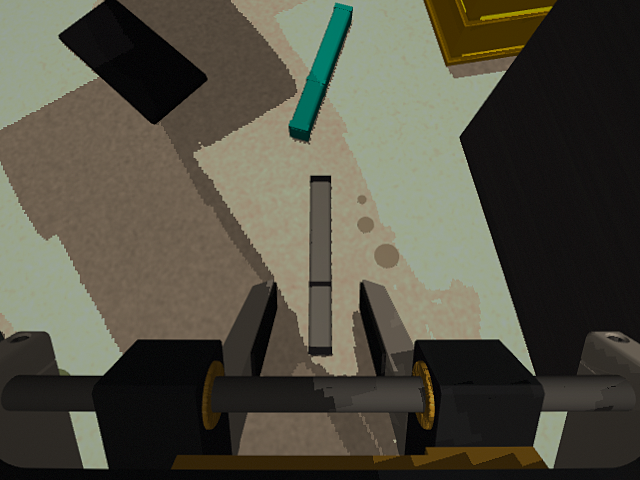

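{"fn": "servo_tool", "kwargs": {
  "increments": [
    [[16.5,24.5,0],[0,0,0]],
    [[16.5,24.5,0.5],[0,0,0]],
    [[16.5,24.5,0.5],[0,0,0]],
    [[0,0,0],[0,0,0]]
  ]
}}

```text
time: 20.05
position: [0.6471, 0.3497, 0.1783]
tcp_rot: [-1.569, 0.525, -0.185]
force: [-0.5, -0.3, -0.1]
width: 0.0473
```

{"fn": "servo_tool", "kwargs": {
  "increments": [
    [[0,0,0],[0,0,0]],
    [[0,0,0],[0,0,0]],
    [[0,0,0],[0,0,0]],
    [[0,0,0],[0,0,0]]
  ],
  "claw": 0
}}

```text
time: 20.55
position: [0.647, 0.3506, 0.1776]
tcp_rot: [-1.57, 0.526, -0.184]
force: [0.2, -0.2, 4.0]
width: 0.0174
```

Run:
```python
from h import *
carry(np.array([.5074,.3761,0.009]),-1,.1)
```

```text
t 20.55 tcp [0.647  0.3506 0.1776] gp [0.5581 0.3674 0.0219] rpy [-89.9  30.2 -10.6] F [ 0.2 -0.2  4. ] w 0.0174 q [ 0.419  1.023  0.924  0.291  1.637 -1.013]
g 0.1949689748318995 s 0.04396963179191996 q [0.55075199 0.36875606 0.009     ]
n 3 [[[-20.1,-34.6,0.0],[0.0,0.0,0.0]],[[-20.1,-34.6,0.1],[0.0,0.0,0.0]],[[-20.1,-34.6,-0.0],[0.0,0.0,0.0]]]
n 9 [[[-22.2,-25.4,-48.0],[-0.0,-0.6,-6.7]],[[-19.5,-25.3,-48.0],[-0.0,-0.6,-6.7]],[[-17.0,-24.7,-48.1],[-0.0,-0.6,-6.6]],[[-14.5,-23.9,-48.2],[-0.0,-0.7,-6.7]],[[-12.2,-22.8,-48.2],[-0.0,-0.6,-6.7]],[[-10.0,-21.5,-48.4],[-0.0,-0.6,-6.7]],[[-7.9,-19.9,-48.5],[-0.0,-0.6,-6.7]],[[-6.1,-18.0,-48.8],[-0.0,-0.6,-6.6]],[[-4.4,-16.0,-48.8],[-0.0,-0.7,-6.7]]]
[ 0.49730749 -0.06914506  0.50353621]
```

Run:
```python
from h import *
p0,R0=pose(); g=.195;s=.044
q=p0+R0.apply([0,g,0])
p,Rc=plan(q+[0,0,.24],R0,g=g,n=5)
p,Rc=plan(mouth(-1)+U*(.015+s+.085)+np.array([0,0,.12]),Rplace(),g=g,p0=p,R0=Rc,n=9)
print(p)
```

```text
n 5 [[[-24.1,-41.5,0.0],[0.0,0.0,0.0]],[[-24.1,-41.5,0.1],[0.0,0.0,0.0]],[[-24.2,-41.5,0.0],[0.0,0.0,0.0]],[[-24.1,-41.5,0.0],[0.0,0.0,0.0]],[[-24.1,-41.5,0.1],[0.0,0.0,0.0]]]
n 9 [[[-16.6,-15.8,-48.0],[-0.0,-0.6,-6.7]],[[-15.1,-15.1,-48.1],[-0.0,-0.6,-6.7]],[[-13.8,-14.1,-48.2],[-0.0,-0.6,-6.6]],[[-12.5,-13.0,-48.3],[-0.0,-0.7,-6.7]],[[-11.6,-11.7,-48.4],[-0.0,-0.6,-6.7]],[[-10.6,-10.4,-48.5],[-0.0,-0.6,-6.7]],[[-9.8,-8.9,-48.7],[-0.0,-0.6,-6.7]],[[-9.2,-7.4,-48.8],[-0.0,-0.6,-6.6]],[[-8.9,-5.8,-48.9],[-0.0,-0.7,-6.7]]]
[ 0.49729567 -0.06915014  0.52352525]
```

{"fn": "servo_tool", "kwargs": {
  "increments": [
    [[-24,-41.5,0],[0,0,0]],
    [[-24,-41.5,0],[0,0,0]],
    [[-24,-41.5,0],[0,0,0]],
    [[-24,-41.5,0],[0,0,0]],
    [[-24,-41.5,0],[0,0,0]],
    [[-17,-16,-48],[0,-0.6,-6.7]],
    [[-15,-15,-48],[0,-0.6,-6.7]],
    [[-14,-14,-48],[0,-0.6,-6.7]]
  ]
}}

```text
time: 21.55
position: [0.5981, 0.2111, 0.4762]
tcp_rot: [-1.56, 0.171, -0.153]
force: [2.6, 0.1, 0.3]
width: 0.0174
```

{"fn": "servo_tool", "kwargs": {
  "increments": [
    [[-12.5,-13,-48],[0,-0.6,-6.7]],
    [[-11.5,-12,-48],[0,-0.6,-6.7]],
    [[-10.5,-10,-48.5],[0,-0.6,-6.7]],
    [[-10,-9,-49],[0,-0.6,-6.7]],
    [[-9,-7.5,-49],[0,-0.6,-6.7]],
    [[-9,-6,-49],[0,-0.6,-6.7]],
    [[0,0,0],[0,0,0]],
    [[0,0,0],[0,0,0]]
  ]
}}

```text
time: 22.55
position: [0.4971, -0.0684, 0.5232]
tcp_rot: [-1.57, -0.525, -0.096]
force: [-0.1, -0.2, 0.3]
width: 0.0177
```

Run:
```python
from h import *
st(); g=.195;s=.044
p,Rc=plan(mouth(-1)+U*(.015+s+.085),Rplace(),g=g,n=3)
```

```text
t 22.55 tcp [ 0.4971 -0.0684  0.5232] gp [ 0.587  -0.0769  0.3675] rpy [-90.  -30.1  -5.5] F [-0.1 -0.2  0.3] w 0.0177 q [-0.219  0.045  1.568  0.074  1.007 -1.717]
n 3 [[[-19.9,34.6,-0.3],[0.0,-0.1,0.0]],[[-20.0,34.5,-0.2],[0.0,-0.0,0.1]],[[-19.8,34.6,-0.2],[0.0,-0.1,0.0]]]
```

{"fn": "servo_tool", "kwargs": {
  "increments": [
    [[-20,34.5,0],[0,0,0]],
    [[-20,34.5,0],[0,0,0]],
    [[-20,34.5,0],[0,0,0]],
    [[0,0,0],[0,0,0]]
  ]
}}

```text
time: 23.05
position: [0.4974, -0.0676, 0.4013]
tcp_rot: [-1.569, -0.52, -0.094]
force: [0.8, 0.4, -0.1]
width: 0.0178
```

Run:
```python
from h import *
rel(.195,-1,.044,dn=-.001,dy=.001)
```

```text
t 23.05 tcp [ 0.4974 -0.0676  0.4013] gp [ 0.5865 -0.0757  0.2451] rpy [-89.9 -29.8  -5.4] F [ 0.8  0.4 -0.1] w 0.0178 q [-0.217  0.125  1.764  0.093  0.738 -1.747]
rel n,y,U [-0.00079859  0.0017744   0.14144787] final U 0.059
n 1 [[[-15.6,8.9,-0.6],[-0.0,-0.1,-0.2]]]
n 4 [[[-13.4,7.8,-0.0],[-0.0,0.0,0.0]],[[-13.5,7.7,-0.0],[-0.0,0.0,0.0]],[[-13.4,7.8,-0.0],[-0.0,0.0,0.0]],[[-13.4,7.7,-0.0],[-0.0,0.0,0.0]]]
marker lower end [[316.8087975  107.54449767]] mouth n+/- [[314.44766429  66.97138747]
 [314.80003328  97.02107585]]
```

View pics/rel-1c.png

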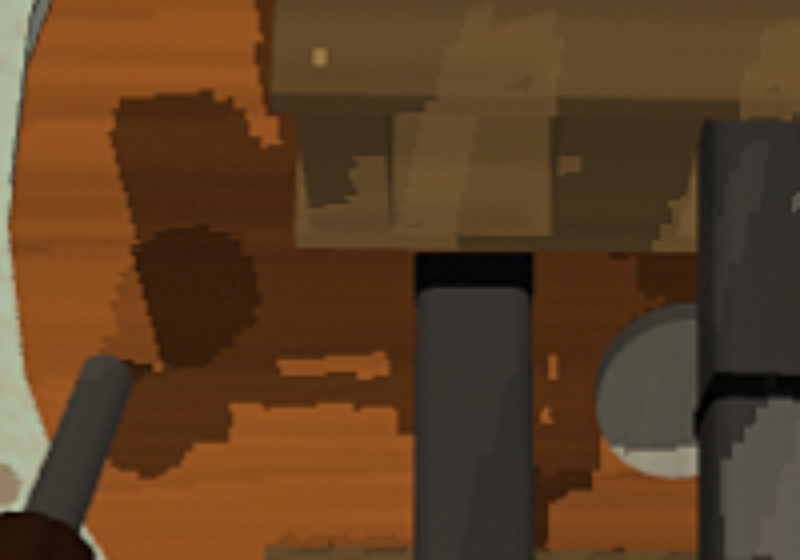

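{"fn": "servo_tool", "kwargs": {
  "increments": [
    [[-15.5,9,-0.3],[0,0,0]],
    [[0,0,0],[0,0,0]],
    [[-13.5,8,0],[0,0,0]],
    [[-13.5,8,0],[0,0,0]],
    [[-13.5,8,0],[0,0,0]],
    [[-13.5,7.5,0],[0,0,0]],
    [[0,0,0],[0,0,0]]
  ]
}}

```text
time: 23.98
position: [0.4572, -0.0652, 0.3328]
tcp_rot: [-1.57, -0.525, -0.096]
force: [0.5, 0.4, -0.5]
width: 0.0178
```

{"fn": "servo_tool", "kwargs": {
  "increments": [
    [[0,0,0],[0,0,0]],
    [[0,0,0],[0,0,0]],
    [[0,0,0],[0,0,0]]
  ],
  "claw": 0.31
}}

```text
time: 24.35
position: [0.4577, -0.0652, 0.3338]
tcp_rot: [-1.57, -0.527, -0.095]
force: [-0.3, -0.6, -1.1]
width: 0.0289
```

{"fn": "servo_tool", "kwargs": {
  "increments": [
    [[0,-15,0],[0,0,0]],
    [[0,-40,0],[0,0,0]],
    [[0,-50,0],[0,0,0]],
    [[20,-40,0],[0,0,0]],
    [[0,0,0],[0,0,0]]
  ]
}}

```text
time: 24.98
position: [0.4014, -0.0598, 0.4729]
tcp_rot: [-1.572, -0.533, -0.095]
force: [1.5, -1.3, -0.8]
width: 0.029
```

Run:
```python
from h import *
st()
ci,im=snap('wrist','w13');  n=-.866*bx+np.array([0,0,.5]);  print(proj(ci,[mouth(-1)+U*.09,mouth(0)+U*.09,mouth(1)+U*.09]))
cv2.imwrite('pics/w13c.png',cv2.resize(cv2.cvtColor(im,cv2.COLOR_RGB2BGR)[100:280,220:460],None,fx=3,fy=3))
# plan to knob at theta 0
for yaw in (-68,):
    p,R=pose(); 
    p,Rc=plan(knob(0)+[0,0,.10],down(np.radians(yaw)))
    print(p)
```

```text
t 24.98 tcp [ 0.4014 -0.0598  0.4729] gp [ 0.4925 -0.0686  0.3179] rpy [-90.1 -30.6  -5.4] F [ 1.5 -1.3 -0.8] w 0.029 q [-0.252 -0.164  1.88   0.101  0.9   -1.77 ]
[[317.73334393 236.53927295]
 [370.87905109 236.49987339]
 [423.96101768 236.46617423]]
n 7 [[[19.8,17.8,-5.7],[-2.4,8.7,3.9]],[[22.7,17.8,-3.6],[-2.3,8.7,3.9]],[[25.2,17.3,-1.3],[-2.4,8.8,3.9]],[[27.3,16.7,1.5],[-2.3,8.7,3.9]],[[28.9,15.7,4.5],[-2.4,8.7,3.9]],[[30.0,14.6,7.6],[-2.4,8.7,3.9]],[[30.4,13.4,10.9],[-2.3,8.7,3.9]]]
[ 0.58754304 -0.16289446  0.41595269]
```

View pics/w13c.png

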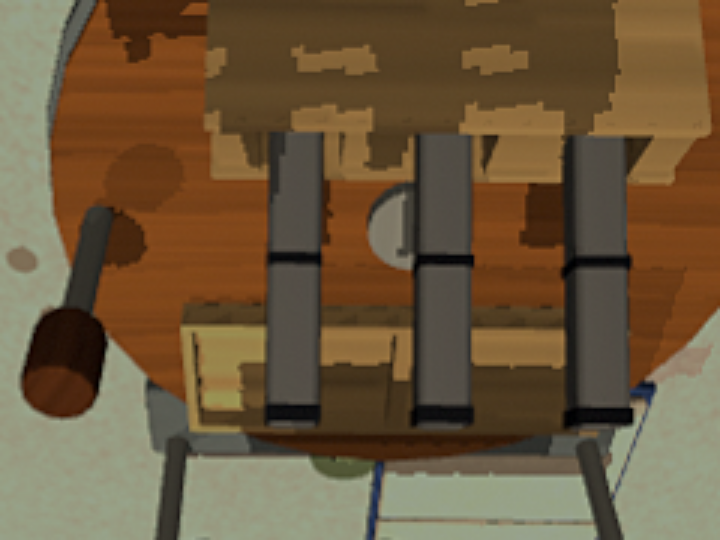

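```bash
sed -i 's/,0.136\]$/,0.142]/' h.py; grep -n "0.142" h.py
python3 - <<'E'
from h import *
p,Rc=plan(knob(0)+[0,0,.12],down(np.radians(-100)))
print(p)
E
```

```text
43:    a=-np.pi/2-th+BY; return np.r_[C+0.135*np.array([np.cos(a),np.sin(a)]),0.142]
n 10 [[[14.1,10.2,-1.3],[-2.5,9.2,2.3]],[[15.8,10.2,0.3],[-2.5,9.2,2.3]],[[17.1,10.1,2.1],[-2.5,9.2,2.3]],[[18.2,9.9,4.2],[-2.5,9.2,2.3]],[[18.9,9.6,6.2],[-2.5,9.3,2.3]],[[19.2,9.2,8.5],[-2.5,9.2,2.4]],[[19.2,8.5,10.7],[-2.5,9.2,2.3]],[[18.8,7.9,12.8],[-2.5,9.2,2.3]],[[18.0,7.2,14.8],[-2.5,9.2,2.3]],[[16.9,6.4,16.7],[-2.5,9.2,2.3]]]
[ 0.58755732 -0.16292163  0.44198841]
```

{"fn": "servo_tool", "kwargs": {
  "increments": [
    [[14,10,-1],[-2.5,9.2,2.3]],
    [[16,10,0],[-2.5,9.2,2.3]],
    [[17,10,2],[-2.5,9.2,2.3]],
    [[18,10,4],[-2.5,9.2,2.3]],
    [[19,9.5,6],[-2.5,9.2,2.3]],
    [[19,9,8.5],[-2.5,9.2,2.3]],
    [[19,8.5,11],[-2.5,9.2,2.3]],
    [[19,8,13],[-2.5,9.2,2.3]]
  ],
  "claw": 0.65
}}

```text
time: 26.02
position: [0.554, -0.1297, 0.4484]
tcp_rot: [-1.504, -0.091, -1.43]
force: [-0.6, 1.2, -0.1]
width: 0.061
```

{"fn": "servo_tool", "kwargs": {
  "increments": [
    [[18,7,15],[-2.5,9.2,2.3]],
    [[17,6,17],[-2.5,9.2,2.3]],
    [[0,0,0],[0,0,0]],
    [[0,0,0],[0,0,0]]
  ]
}}

```text
time: 26.52
position: [0.588, -0.1625, 0.4405]
tcp_rot: [-1.574, -0.002, -1.74]
force: [1.1, 0.1, 0.4]
width: 0.0612
```

Run:
```python
from h import *
st()
p,Rc=plan(knob(0),down(np.radians(-100)))
snap('wrist','w14')
```

```text
t 26.52 tcp [ 0.588  -0.1625  0.4405] gp [ 0.5874 -0.1627  0.2605] rpy [-90.2  -0.1 -99.7] F [1.1 0.1 0.4] w 0.0612 q [-0.329  0.414  1.285 -0.002  1.445 -0.16 ]
n 3 [[[0.1,39.5,-0.0],[0.1,0.1,0.0]],[[0.1,39.5,-0.1],[0.0,0.1,0.1]],[[0.2,39.5,-0.1],[0.1,0.1,0.0]]]
```

View pics/w14.png

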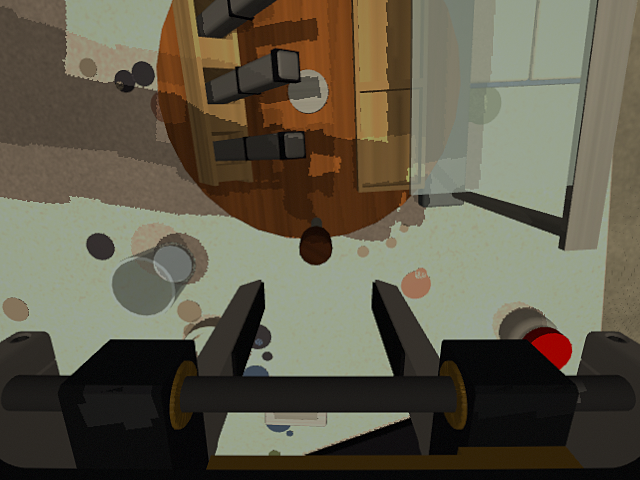

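{"fn": "servo_tool", "kwargs": {
  "increments": [
    [[0,39.5,0],[0,0,0]],
    [[0,39.5,0],[0,0,0]],
    [[0,39.5,0],[0,0,0]],
    [[0,0,0],[0,0,0]]
  ]
}}

```text
time: 27.08
position: [0.5874, -0.1624, 0.3205]
tcp_rot: [-1.578, -0.001, -1.741]
force: [-0.3, 0.1, 1.2]
width: 0.0609
```

{"fn": "servo_tool", "kwargs": {
  "increments": [
    [[0,0,0],[0,0,0]],
    [[0,0,0],[0,0,0]],
    [[0,0,0],[0,0,0]],
    [[0,0,0],[0,0,0]]
  ],
  "claw": 0.34
}}

```text
time: 27.58
position: [0.5879, -0.163, 0.323]
tcp_rot: [-1.573, -0.001, -1.743]
force: [-2.8, -0.1, 0.7]
width: 0.032
```

Run:
```python
from h import *
st()
arc(0,1.75,-100,-200,20)
```

```text
t 27.57 tcp [ 0.5879 -0.163   0.323 ] gp [ 0.5874 -0.1632  0.143 ] rpy [-90.1  -0.1 -99.9] F [-2.8 -0.1  0.7] w 0.032 q [-0.33   0.506  1.429 -0.002  1.208 -0.157]
[[[0.4,1.0,-12.2],[0.1,5.1,0.1]],[[0.4,-0.0,-11.8],[0.0,5.0,-0.0]],[[0.5,0.0,-11.8],[0.0,5.0,-0.0]],[[0.4,0.0,-11.8],[0.0,5.0,0.0]],[[0.5,0.0,-11.8],[0.0,5.0,0.0]],[[0.4,0.0,-11.8],[0.0,5.0,0.0]],[[0.4,0.0,-11.8],[0.0,5.0,0.0]],[[0.5,0.1,-11.8],[0.0,5.0,0.0]]]
[[[0.4,-0.0,-11.8],[0.0,5.0,0.0]],[[0.4,-0.0,-11.8],[0.0,5.0,0.0]],[[0.5,-0.0,-11.8],[0.0,5.0,0.0]],[[0.4,-0.0,-11.8],[0.0,5.0,0.0]],[[0.4,-0.0,-11.8],[0.0,5.0,0.0]],[[0.4,-0.0,-11.8],[0.0,5.0,0.0]],[[0.4,0.0,-11.8],[0.0,5.0,0.0]],[[0.4,0.0,-11.8],[0.0,5.0,0.0]]]
[[[0.4,0.0,-11.8],[0.0,5.0,0.0]],[[0.4,0.0,-11.8],[0.0,5.0,0.0]],[[0.5,0.0,-11.8],[0.0,5.0,0.0]],[[0.4,0.0,-11.8],[0.0,5.0,0.0]]]
```

{"fn": "servo_tool", "kwargs": {
  "increments": [
    [[0.4,0,-8],[0,4,0]],
    [[0.4,0,-11],[0,5,0]],
    [[0.5,0,-12],[0,5,0]],
    [[0.4,0,-12],[0,5,0]],
    [[0.5,0,-12],[0,5,0]],
    [[0.4,0,-12],[0,5,0]],
    [[0.4,0,-12],[0,5,0]],
    [[0.5,0,-12],[0,5,0]]
  ]
}}

```text
time: 28.58
position: [0.5068, -0.1248, 0.3228]
tcp_rot: [-1.572, -0.003, -2.427]
force: [0.3, -0.2, 0.2]
width: 0.0317
```

Run:
```python
from h import *
st(); p,R=pose(); g=(p+R.apply([0,G,0]))[:2]-C; print(np.linalg.norm(g)); a=np.arctan2(g[1],g[0]); th=(BY-np.pi/2-a+.5)%(2*np.pi)-.5; print('theta',th)
arc(th,1.75,np.degrees(monitor.observe()['tcp_rot'][2]),-200,12)
snap('wrist','w15')
```

```text
t 28.57 tcp [ 0.5068 -0.1248  0.3228] gp [ 0.5064 -0.125   0.1428] rpy [-9.000e+01 -1.000e-01 -1.391e+02] F [ 0.3 -0.2  0.2] w 0.0317 q [-0.311  0.322  1.693 -0.002  1.129  0.546]
0.13446252612278367
theta 0.6776877861639021
[[[1.5,0.9,-12.2],[0.0,5.1,0.1]],[[0.5,-0.0,-12.0],[0.0,5.1,0.1]],[[0.5,-0.0,-12.1],[0.0,5.0,-0.0]],[[0.4,-0.0,-12.0],[0.0,5.1,-0.0]],[[0.5,-0.0,-12.1],[0.0,5.1,-0.0]],[[0.5,0.0,-12.0],[0.1,5.1,-0.0]],[[0.4,-0.0,-12.1],[-0.0,5.0,-0.0]],[[0.4,-0.0,-12.0],[-0.0,5.1,-0.0]]]
[[[0.5,-0.0,-12.1],[-0.0,5.1,-0.0]],[[0.4,-0.0,-12.0],[-0.0,5.1,-0.0]],[[0.4,-0.0,-12.1],[-0.0,5.1,-0.0]],[[0.4,-0.0,-12.0],[-0.0,5.0,-0.1]]]
```

View pics/w15.png

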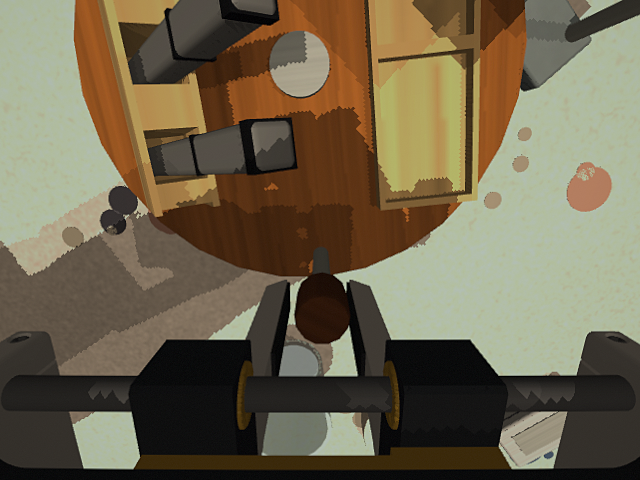

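{"fn": "servo_tool", "kwargs": {
  "increments": [
    [[1.5,0,-12],[0,5.1,0]],
    [[0.5,0,-12],[0,5.1,0]],
    [[0.5,0,-12],[0,5.1,0]],
    [[0.4,0,-12],[0,5.1,0]],
    [[0.5,0,-12],[0,5.1,0]],
    [[0.5,0,-12],[0,5.1,0]],
    [[0.4,0,-12],[0,5,0]],
    [[0.4,0,-12],[0,5,0]]
  ]
}}

```text
time: 29.62
position: [0.466, -0.0405, 0.3229]
tcp_rot: [-1.57, -0.003, -3.134]
force: [0.8, -0.6, 0.4]
width: 0.0321
```

{"fn": "servo_tool", "kwargs": {
  "increments": [
    [[0.5,0,-12],[0,5,0]],
    [[0.5,0,-12],[0,5,0]],
    [[0.4,0,-12],[0,5,0]],
    [[0.4,0,-8],[0,3,0]],
    [[0,0,0],[0,0,0]],
    [[0,0,0],[0,0,0]]
  ]
}}

```text
time: 30.38
position: [0.469, 0.0028, 0.3227]
tcp_rot: [-1.569, -0.002, 2.838]
force: [0.2, 0.5, 1.5]
width: 0.0322
```

{"fn": "servo_tool", "kwargs": {
  "increments": [
    [[0,0,0],[0,0,0]],
    [[0,0,0],[0,0,0]],
    [[0,0,0],[0,0,0]]
  ],
  "claw": 0.65
}}

```text
time: 30.75
position: [0.469, 0.0029, 0.3227]
tcp_rot: [-1.569, -0.003, 2.836]
force: [-0.3, -0.9, 0.4]
width: 0.0585
```

Run:
```python
from h import *
st(); p,R=pose(); g=(p+R.apply([0,G,0]))[:2]-C; print(np.linalg.norm(g)); a=np.arctan2(g[1],g[0]); th=(BY-np.pi/2-a+.5)%(2*np.pi)-.5; print('theta',th)
```

```text
t 30.75 tcp [0.469  0.0029 0.3227] gp [0.4684 0.0028 0.1427] rpy [-8.990e+01 -1.000e-01  1.625e+02] F [-0.3 -0.9  0.4] w 0.0585 q [-7.200e-02  2.110e-01  1.837e+00 -1.000e-03  1.096e+00  1.805e+00]
0.13523431082720697
theta 1.7117437547396168
```

{"fn": "servo_tool", "kwargs": {
  "increments": [
    [[0,-40,0],[0,0,0]],
    [[0,-30,0],[0,-6,0]],
    [[0,0,0],[0,-10.5,0]],
    [[0,0,0],[0,-10.5,0]],
    [[0,0,0],[0,-10.5,0]],
    [[0,0,0],[0,-10.5,0]],
    [[0,0,0],[0,-10.5,0]],
    [[0,0,0],[0,-10.5,0]]
  ]
}}

```text
time: 31.75
position: [0.4691, 0.0031, 0.3926]
tcp_rot: [-1.573, -0.002, -2.236]
force: [-0.4, -0.9, 0.6]
width: 0.061
```

{"fn": "servo_tool", "kwargs": {
  "increments": [
    [[0,0,0],[0,-10.5,0]],
    [[0,0,0],[0,-10.5,0]],
    [[0,0,0],[0,-10.5,0]],
    [[0,0,0],[0,-10.5,0]],
    [[0,0,0],[0,-10.5,0]],
    [[0,0,0],[0,-10.5,0]],
    [[0,0,0],[0,-10.5,0]],
    [[0,0,0],[0,-10.5,0]]
  ]
}}

```text
time: 32.75
position: [0.4691, 0.0031, 0.3926]
tcp_rot: [-1.573, 0.002, -0.77]
force: [0.2, 0.8, -0.2]
width: 0.0608
```

{"fn": "servo_tool", "kwargs": {
  "increments": [
    [[0,0,0],[0,-10.5,0]],
    [[0,0,0],[0,-10.5,0]],
    [[0,0,0],[0,-6,0]],
    [[0,0,0],[0,0,0]]
  ]
}}

```text
time: 33.25
position: [0.4692, 0.0031, 0.3926]
tcp_rot: [-1.572, 0.003, -0.306]
force: [0.3, 0.4, -0.5]
width: 0.0609
```

Run:
```python
from h import *
st(); plan(knob(1.712),down(np.radians(-18.5)))
ci,im=snap('wrist','w16'); print(proj(ci,[knob(1.712)+[0,0,.013]]))
```

```text
t 33.25 tcp [0.4692 0.0031 0.3926] gp [0.4686 0.0029 0.2126] rpy [-90.1   0.2 -17.5] F [ 0.3  0.4 -0.5] w 0.0609 q [-7.100e-02  1.310e-01  1.756e+00 -1.000e-03  1.258e+00 -1.336e+00]
n 2 [[[-0.1,35.3,-0.2],[0.0,0.5,-0.1]],[[-0.1,35.3,-0.1],[0.1,0.5,-0.1]]]
[[317.75423263 272.58251584]]
```

View pics/w16.png

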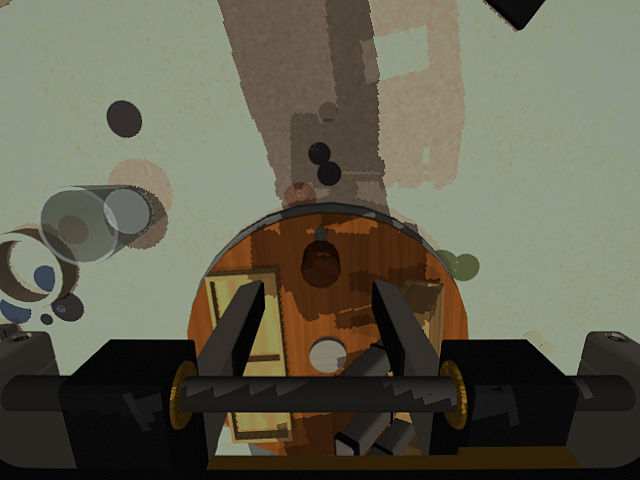

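{"fn": "servo_tool", "kwargs": {
  "increments": [
    [[0,35,0],[0,0,0]],
    [[0,35,0],[0,0,0]],
    [[0,0,0],[0,0,0]]
  ]
}}

```text
time: 33.67
position: [0.4687, 0.003, 0.3211]
tcp_rot: [-1.573, 0.007, -0.307]
force: [-0.0, -0.1, 0.2]
width: 0.061
```

{"fn": "servo_tool", "kwargs": {
  "increments": [
    [[0,0,0],[0,0,0]],
    [[0,0,0],[0,0,0]],
    [[0,0,0],[0,0,0]],
    [[0,0,0],[0,0,0]]
  ],
  "claw": 0.34
}}

```text
time: 34.17
position: [0.469, 0.003, 0.323]
tcp_rot: [-1.572, 0.002, -0.305]
force: [-0.1, 0.2, -0.7]
width: 0.032
```

Run:
```python
from h import *
st()
arc(1.712,3.15,-17.5,-96,16)
```

```text
t 34.17 tcp [0.469 0.003 0.323] gp [0.4686 0.0029 0.143 ] rpy [-90.1   0.1 -17.5] F [-0.1  0.2 -0.7] w 0.032 q [-7.200e-02  2.110e-01  1.836e+00 -1.000e-03  1.097e+00 -1.336e+00]
[[[-0.5,1.0,11.8],[0.1,4.9,-0.1]],[[-0.3,0.0,12.1],[-0.0,4.9,-0.0]],[[-0.2,0.0,12.1],[-0.0,4.9,-0.0]],[[-0.2,0.0,12.2],[-0.0,4.9,-0.0]],[[-0.1,0.0,12.1],[-0.0,4.9,-0.0]],[[-0.1,0.0,12.1],[-0.0,4.9,-0.0]],[[0.0,0.0,12.1],[-0.0,4.9,-0.0]],[[0.1,0.0,12.2],[-0.0,4.9,-0.0]]]
[[[0.1,0.0,12.1],[-0.0,5.0,-0.0]],[[0.1,0.0,12.1],[-0.0,4.9,-0.0]],[[0.2,0.0,12.1],[-0.0,4.9,-0.0]],[[0.2,0.0,12.2],[0.0,4.9,-0.0]],[[0.3,0.0,12.1],[0.0,4.9,-0.0]],[[0.3,0.0,12.1],[0.0,4.9,-0.0]],[[0.4,0.0,12.1],[0.0,4.9,-0.0]],[[0.5,0.0,12.2],[0.0,4.9,-0.0]]]
```

{"fn": "servo_tool", "kwargs": {
  "increments": [
    [[-0.5,0,10],[0,4.5,0]],
    [[-0.3,0,12],[0,4.9,0]],
    [[-0.2,0,12],[0,4.9,0]],
    [[-0.2,0,12],[0,4.9,0]],
    [[-0.1,0,12],[0,4.9,0]],
    [[-0.1,0,12],[0,4.9,0]],
    [[0,0,12],[0,4.9,0]],
    [[0,0,12],[0,4.9,0]]
  ]
}}

```text
time: 35.17
position: [0.5204, 0.0798, 0.3225]
tcp_rot: [-1.574, 0.001, -0.985]
force: [-0.4, -0.7, -0.1]
width: 0.0319
```

```bash
cat >> h.py <<'E'
def theta():
    p,R=pose(); g=(p+R.apply([0,G,0]))[:2]-C; a=np.arctan2(g[1],g[0]); th=(BY-np.pi/2-a+.5)%(2*np.pi)-.5; print('theta',th,'r',np.linalg.norm(g)); return th
E
python3 - <<'E'
from h import *
st(); th=theta(); arc(th,3.155,np.degrees(monitor.observe()['tcp_rot'][2]),-96,8)
E
```

```text
t 35.17 tcp [0.5204 0.0798 0.3225] gp [0.5198 0.0797 0.1425] rpy [-90.2   0.1 -56.5] F [-0.4 -0.7 -0.1] w 0.0319 q [ 8.300e-02  3.320e-01  1.680e+00 -1.000e-03  1.132e+00 -5.020e-01]
theta 2.4113960074419767 r 0.1346533404541193
[[[-0.6,0.5,12.0],[0.2,4.9,-0.1]],[[0.0,-0.0,12.5],[-0.0,5.0,0.0]],[[0.1,-0.0,12.6],[-0.0,4.9,0.0]],[[0.2,-0.0,12.5],[-0.0,5.0,0.0]],[[0.3,-0.0,12.5],[-0.0,4.9,0.0]],[[0.3,-0.0,12.6],[-0.0,5.0,0.0]],[[0.4,0.0,12.5],[-0.0,4.9,0.0]],[[0.5,0.0,12.5],[-0.0,4.9,0.0]]]
```

{"fn": "servo_tool", "kwargs": {
  "increments": [
    [[-0.5,0,12],[0,4.9,0]],
    [[0,0,12.5],[0,4.9,0]],
    [[0,0,12.5],[0,4.9,0]],
    [[0.2,0,12.5],[0,4.9,0]],
    [[0.3,0,12.5],[0,4.9,0]],
    [[0.3,0,12],[0,4.9,0]],
    [[0.4,0,11],[0,4.9,0]],
    [[0.4,0,8],[0,3,0]]
  ]
}}

```text
time: 36.17
position: [0.6075, 0.106, 0.3221]
tcp_rot: [-1.574, -0.001, -1.636]
force: [-0.7, 0.9, 0.3]
width: 0.0324
```

{"fn": "servo_tool", "kwargs": {
  "increments": [
    [[0,0,0],[0,0,0]],
    [[0,0,0],[0,0,0]]
  ]
}}

```text
time: 36.42
position: [0.6071, 0.1059, 0.3221]
tcp_rot: [-1.573, -0.001, -1.632]
force: [3.9, -0.3, -2.0]
width: 0.0322
```

Run:
```python
from h import *
st(); th=theta(); arc(th,3.155,np.degrees(monitor.observe()['tcp_rot'][2]),-95.3,1)
```

```text
t 36.42 tcp [0.6071 0.1059 0.3221] gp [0.6066 0.1057 0.1421] rpy [-90.1  -0.1 -93.5] F [ 3.9 -0.3 -2. ] w 0.0322 q [ 1.130e-01  5.200e-01  1.410e+00 -1.000e-03  1.214e+00  1.750e-01]
theta 3.09846900080273 r 0.13438199130911127
[[[-0.3,0.0,7.2],[0.1,1.8,0.1]]]
```

{"fn": "servo_tool", "kwargs": {
  "increments": [
    [[0,0,7],[0,1.8,0]],
    [[0,0,0],[0,0,0]],
    [[0,0,0],[0,0,0]]
  ]
}}

```text
time: 36.8
position: [0.6142, 0.1055, 0.3221]
tcp_rot: [-1.574, -0.001, -1.665]
force: [0.7, 0.1, 0.2]
width: 0.0319
```

{"fn": "servo_tool", "kwargs": {
  "increments": [
    [[0,0,0],[0,0,0]],
    [[0,0,0],[0,0,0]],
    [[0,0,0],[0,0,0]]
  ],
  "claw": 0.65
}}

```text
time: 37.17
position: [0.6142, 0.1054, 0.3221]
tcp_rot: [-1.574, -0.001, -1.665]
force: [0.2, 0.5, 0.4]
width: 0.0586
```

{"fn": "servo_tool", "kwargs": {
  "increments": [
    [[0,-50,0],[0,0,0]],
    [[0,-60,0],[0,0,0]],
    [[0,-50,0],[0,0,0]],
    [[0,0,0],[0,0,0]]
  ]
}}

```text
time: 37.67
position: [0.6142, 0.1056, 0.4865]
tcp_rot: [-1.567, 0.0, -1.665]
force: [0.9, -0.4, -1.1]
width: 0.0611
```

Run:
```python
from h import *
st(); ci,im=snap('wrist','w17'); print(proj(ci,[knob(np.pi)+[0,0,.013]])); snap('top','t17')
```

```text
t 37.67 tcp [0.6142 0.1056 0.4865] gp [0.615  0.1056 0.3065] rpy [-89.8   0.  -95.4] F [ 0.9 -0.4 -1.1] w 0.0611 q [ 0.111  0.426  1.164 -0.     1.547  0.206]
[[314.95343122 237.07399137]]
```

View pics/w17.png

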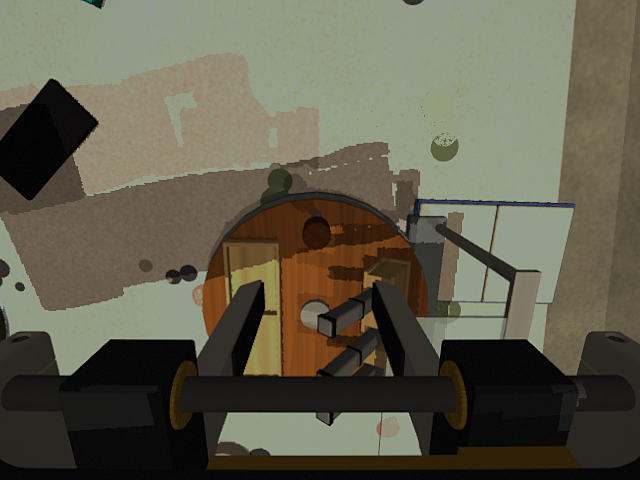

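View pics/t17.png

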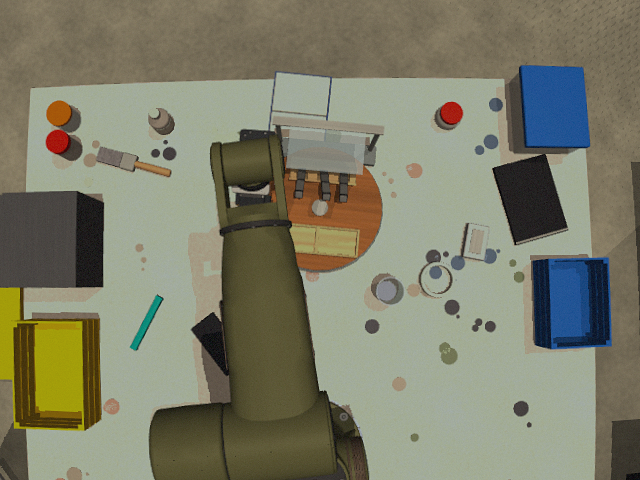

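Run:
```python
from h import *
st()
plan([.511,-.422,.16],down(np.radians(-192)))
im=cv2.imread('pics/t17.png'); cv2.imwrite('pics/t17c.png',cv2.resize(im[200:280,280:380],None,fx=7,fy=7))
```

```text
t 37.77 tcp [0.6146 0.1056 0.4816] gp [0.614  0.1054 0.3016] rpy [-90.2  -0.1 -95.4] F [-0.1  0.   0.7] w 0.0611 q [ 0.111  0.43   1.17  -0.     1.545  0.206]
n 11 [[[48.7,12.9,-4.8],[0.0,8.8,0.0]],[[48.8,13.0,2.7],[0.0,8.8,0.0]],[[47.8,12.9,10.1],[0.0,8.7,0.1]],[[45.8,12.9,17.2],[0.0,8.8,-0.0]],[[42.6,12.9,24.0],[0.0,8.8,0.0]],[[38.4,12.8,30.2],[0.0,8.8,0.0]],[[33.3,12.9,35.8],[0.0,8.8,0.0]],[[27.5,12.9,40.4],[0.0,8.8,0.1]],[[20.9,12.8,44.1],[0.1,8.7,0.0]],[[14.1,12.9,46.8],[-0.0,8.8,0.0]],[[6.7,12.9,48.4],[-0.0,8.8,0.0]]]
```

View pics/t17c.png

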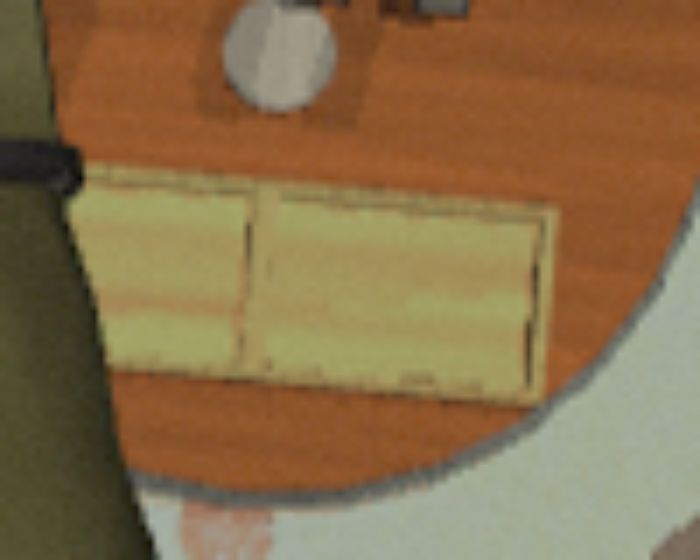

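Run:
```python
from h import *
ci=camera_info('top')
q=np.array([[270,198],[542,221],[530,388],[252,368],[558,208],[545,405],[262,181],[245,375]])/7+[280,200]
P=onz(ci,q,.061); print(P.round(4)); 
L=(P[:,:2]-C)@np.c_[bx[:2],by[:2]]; print(L.round(4)); print(P[:4].mean(0), L[:4].mean(0))
d=P[4]-P[5]; print(np.degrees(np.arctan2(d[1],d[0])),np.linalg.norm(d))
```

```text
[[ 0.5477 -0.0245  0.061 ]
 [ 0.5383 -0.1194  0.061 ]
 [ 0.48   -0.1139  0.061 ]
 [ 0.4885 -0.0172  0.061 ]
 [ 0.5428 -0.1251  0.061 ]
 [ 0.474  -0.119   0.061 ]
 [ 0.5537 -0.0218  0.061 ]
 [ 0.4861 -0.0148  0.061 ]]
[[-0.0524 -0.0008]
 [-0.0531 -0.0962]
 [-0.1116 -0.0961]
 [-0.1121  0.0009]
 [-0.0481 -0.1015]
 [-0.1171 -0.1018]
 [-0.0467  0.0024]
 [-0.1147  0.0032]]
[ 0.51362953 -0.0687628   0.061     ] [-0.08228212 -0.04806876]
-5.033170445558866 0.06904128420128551
```

{"fn": "servo_tool", "kwargs": {
  "increments": [
    [[49,13,-5],[0,8.8,0]],
    [[49,13,3],[0,8.8,0]],
    [[48,13,10],[0,8.8,0]],
    [[46,13,17],[0,8.8,0]],
    [[42.5,13,24],[0,8.8,0]],
    [[38.5,13,30],[0,8.8,0]],
    [[33,13,36],[0,8.8,0]],
    [[27.5,13,40.5],[0,8.8,0]]
  ],
  "claw": 0.85
}}

```text
time: 38.78
position: [0.538, -0.2803, 0.3764]
tcp_rot: [-1.573, -0.005, -2.899]
force: [0.0, 0.0, -0.0]
width: 0.0799
```

{"fn": "servo_tool", "kwargs": {
  "increments": [
    [[21,13,44],[0,8.8,0]],
    [[14,13,47],[0,8.8,0]],
    [[7,13,48],[0,8.8,0]],
    [[0,0,0],[0,0,0]],
    [[0,0,0],[0,0,0]]
  ]
}}

```text
time: 39.4
position: [0.5097, -0.422, 0.3386]
tcp_rot: [-1.571, -0.004, 2.93]
force: [0.8, 1.4, 0.3]
width: 0.0799
```

Run:
```python
from h import *
st(); snap('wrist','w18'); snap('top','t18')
```

```text
t 39.4 tcp [ 0.5097 -0.422   0.3386] gp [ 0.5089 -0.4219  0.1586] rpy [-90.   -0.3 167.9] F [0.8 1.4 0.3] w 0.0799 q [-0.747  0.605  1.24  -0.003  1.301  1.037]
```

View pics/w18.png

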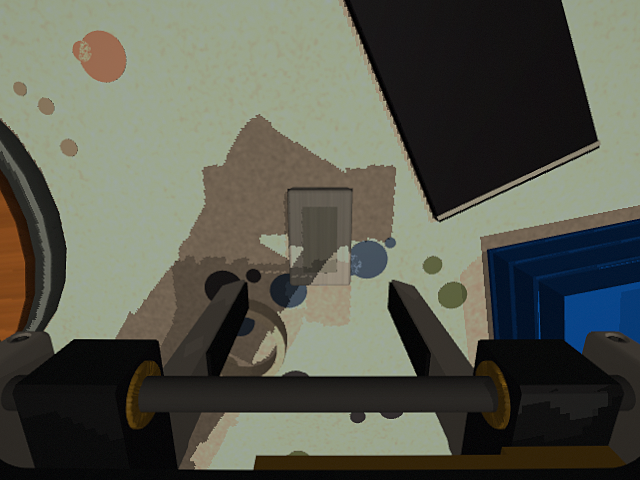

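View pics/t18.png

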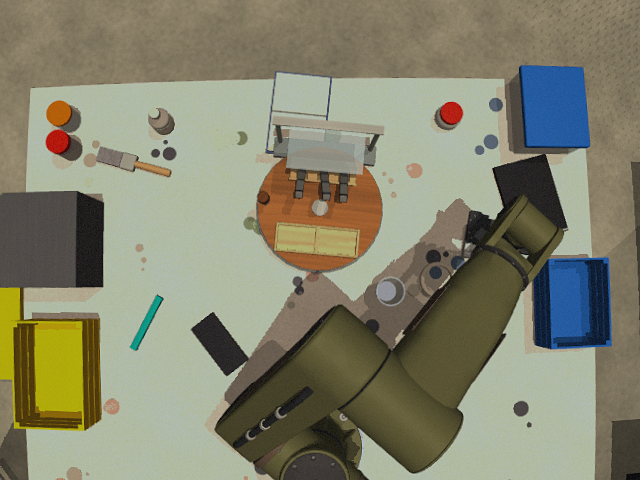

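Run:
```python
from h import *
ci=camera_info('wrist')
im=cv2.imread('pics/w18.png'); cv2.imwrite('pics/w18c.png',cv2.resize(im[170:300,260:380],None,fx=5,fy=4.5))
P=onz(ci,[[288.5,190],[352,190],[351,284],[289,284]],.028); print(P.round(4),P.mean(0)); 
print(np.linalg.norm(P[0]-P[1]),np.linalg.norm(P[1]-P[2])); d=P[0]+P[1]-P[2]-P[3]; print(np.degrees(np.arctan2(d[1],d[0])))
```

```text
[[ 0.5592 -0.4068  0.028 ]
 [ 0.5479 -0.4596  0.028 ]
 [ 0.4635 -0.4431  0.028 ]
 [ 0.4754 -0.3873  0.028 ]] [ 0.51150675 -0.42417347  0.028     ]
0.0540105348579085 0.08598729566439801
-12.078398182673725
```

View pics/w18c.png

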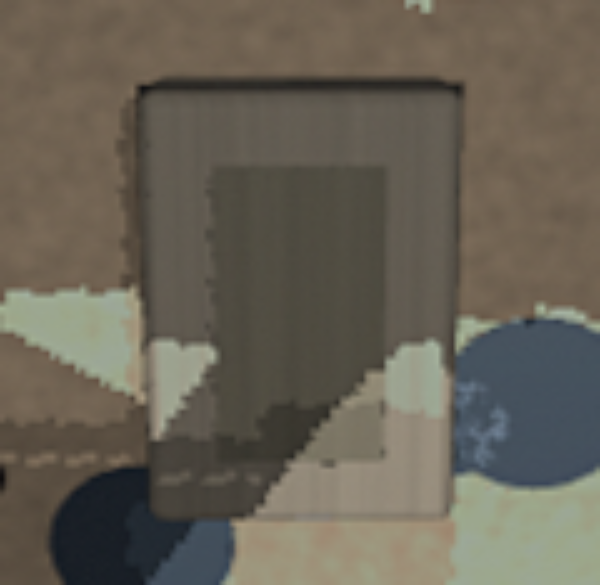

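Run:
```python
from h import *
plan([.5112,-.4235,.036],down(np.radians(-192)),n=3)
```

```text
n 3 [[[-0.6,41.2,0.6],[-0.0,-0.0,0.1]],[[-0.6,41.3,0.5],[-0.0,-0.1,0.0]],[[-0.6,41.2,0.6],[-0.1,0.0,0.1]]]
```

{"fn": "servo_tool", "kwargs": {
  "increments": [
    [[-0.6,41,0.5],[0,0,0.1]],
    [[-0.6,41,0.5],[0,0,0.1]],
    [[-0.6,38,0.5],[0,0,0]],
    [[0,0,0],[0,0,0]]
  ]
}}

```text
time: 40.0
position: [0.511, -0.4231, 0.2175]
tcp_rot: [-1.572, -0.003, 2.93]
force: [-0.5, 0.2, 0.7]
width: 0.08
```

Run:
```python
from h import *
st()
```

```text
t 40.0 tcp [ 0.511  -0.4231  0.2175] gp [ 0.5104 -0.4228  0.0375] rpy [-90.1  -0.2 167.9] F [-0.5  0.2  0.7] w 0.08 q [-7.470e-01  7.400e-01  1.317e+00 -1.000e-03  1.088e+00  1.036e+00]
```

{"fn": "servo_tool", "kwargs": {
  "increments": [
    [[0,3,0],[0,0,0]],
    [[0,0,0],[0,0,0]]
  ]
}}

```text
time: 40.25
position: [0.5113, -0.4244, 0.2186]
tcp_rot: [-1.568, 0.003, 2.929]
force: [-0.5, 0.4, -0.1]
width: 0.08
```

{"fn": "servo_tool", "kwargs": {
  "increments": [
    [[0,0,0],[0,0,0]],
    [[0,0,0],[0,0,0]],
    [[0,0,0],[0,0,0]],
    [[0,0,0],[0,0,0]]
  ],
  "claw": 0
}}

```text
time: 40.75
position: [0.511, -0.4244, 0.2172]
tcp_rot: [-1.569, 0.001, 2.929]
force: [-0.1, 1.1, 2.9]
width: 0.0557
```

Run:
```python
from h import *
st(); p,R=pose(); gp=p+R.apply([0,G,0])
p,Rc=plan(gp+[0,0,.12],R,n=3)
pk=np.r_[C,0]-.0823*bx[:3]-.0495*by; print('pocket',pk, 'release gp z',.049+gp[2])
p,Rc=plan(pk+[0,0,.049+gp[2]+.06],down(BY-np.pi/2),p0=p,R0=Rc,n=10)
print(p)
```

```text
t 40.75 tcp [ 0.511  -0.4244  0.2172] gp [ 0.5111 -0.4247  0.0372] rpy [-8.990e+01  1.000e-01  1.678e+02] F [-0.1  1.1  2.9] w 0.0557 q [-7.480e-01  7.420e-01  1.315e+00 -1.000e-03  1.083e+00  1.036e+00]
n 3 [[[-0.0,-40.0,0.1],[0.0,0.0,0.0]],[[-0.1,-40.0,0.0],[0.0,0.0,0.0]],[[-0.0,-40.0,0.1],[0.0,0.0,0.0]]]
pocket [ 0.51347951 -0.07018627  0.        ] release gp z 0.08615692406290353
n 10 [[[7.3,1.0,-34.7],[-0.0,-9.7,0.0]],[[1.3,1.1,-35.4],[-0.0,-9.7,0.0]],[[-4.7,1.0,-35.1],[-0.0,-9.7,0.0]],[[-10.5,1.1,-33.8],[-0.0,-9.7,0.0]],[[-16.1,1.0,-31.5],[-0.0,-9.6,0.0]],[[-21.1,1.0,-28.5],[-0.1,-9.7,0.0]],[[-25.7,1.1,-24.4],[0.0,-9.7,0.0]],[[-29.4,1.1,-19.8],[0.0,-9.7,0.0]],[[-32.3,1.1,-14.6],[0.0,-9.7,0.0]],[[-34.3,1.1,-8.9],[0.0,-9.7,0.0]]]
[ 0.51347386 -0.07015239  0.32613456]
```

{"fn": "servo_tool", "kwargs": {
  "increments": [
    [[0,-40,0],[0,0,0]],
    [[0,-40,0],[0,0,0]],
    [[0,-40,0],[0,0,0]],
    [[7,0,-35],[0,-9.7,0]],
    [[1,0,-35],[0,-9.7,0]],
    [[-5,0,-35],[0,-9.7,0]],
    [[-10.5,1,-34],[0,-9.7,0]],
    [[-16,1,-31.5],[0,-9.7,0]]
  ]
}}

```text
time: 41.75
position: [0.5127, -0.2461, 0.3343]
tcp_rot: [-1.57, -0.001, -2.502]
force: [-0.4, -0.0, -1.5]
width: 0.0557
```

{"fn": "servo_tool", "kwargs": {
  "increments": [
    [[-21,1,-28.5],[0,-9.7,0]],
    [[-25.5,1,-24.5],[0,-9.7,0]],
    [[-29.5,1,-20],[0,-9.7,0]],
    [[-32.5,1,-14.5],[0,-9.7,0]],
    [[-34.5,1,-9],[0,-9.7,0]],
    [[0,0,0],[0,0,0]],
    [[0,0,0],[0,0,0]]
  ]
}}

```text
time: 42.62
position: [0.5137, -0.07, 0.3293]
tcp_rot: [-1.57, -0.002, -1.663]
force: [0.1, -0.5, -1.9]
width: 0.0554
```

Run:
```python
from h import *
st(); ci,im=snap('wrist','w19'); snap('scene','s19')
pk=np.r_[C,0]-.0823*bx-.0495*by
plan(pk+[0,0,.0862+.025],down(BY-np.pi/2))
c=np.r_[C,.061]-.0823*bx
print(proj(ci,[c-by*.0495+bx*.0305-by*.0465, c-by*.0495-bx*.0305-by*.0465,c-by*.0495+bx*.0305+by*.0465, c-by*.0495-bx*.0305+by*.0465]))
```

```text
t 42.62 tcp [ 0.5137 -0.07    0.3293] gp [ 0.5137 -0.0703  0.1493] rpy [-90.   -0.1 -95.3] F [ 0.1 -0.5 -1.9] w 0.0554 q [-0.206  0.307  1.697 -0.002  1.137 -0.113]
n 1 [[[-0.3,38.1,-0.2],[-0.0,-0.0,0.1]]]
[[355.95167174 312.50663078]
 [280.03524307 312.49377481]
 [359.99501051 196.62610637]
 [276.19756039 196.58084133]]
```

View pics/w19.png

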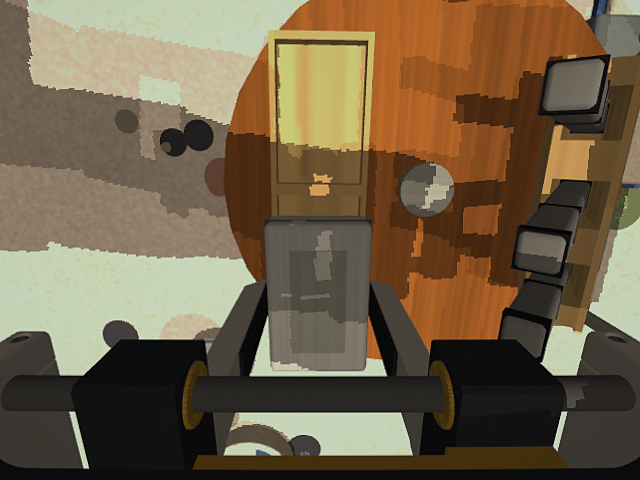

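View pics/s19.png

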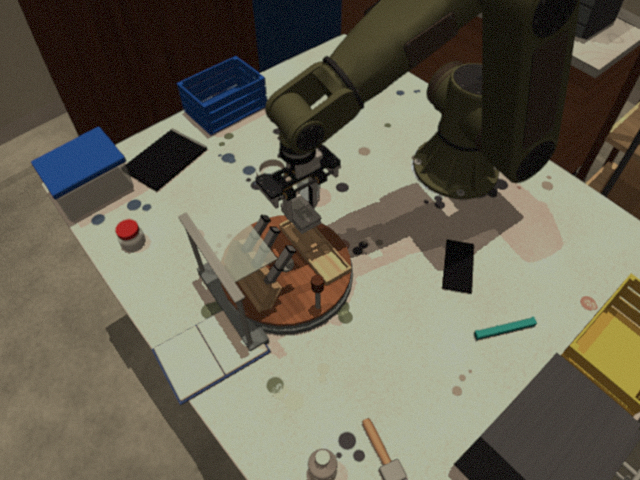

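Run:
```python
from h import *
ci=camera_info('wrist')
im=cv2.imread('pics/w19.png'); cv2.imwrite('pics/w19c.png',cv2.resize(im[20:240,250:390],None,fx=5,fy=2.7))
P=onz(ci,[[266,220],[371,220],[366,370],[270.5,370]],.140); print((P[:,:2]-C)@np.c_[bx[:2],by[:2]]); print(((P.mean(0)[:2]-C)@np.c_[bx[:2],by[:2]]))
```

```text
[[-0.10873993 -0.00446242]
 [-0.05564193 -0.00446167]
 [-0.05466284 -0.09273238]
 [-0.10987313 -0.09270591]]
[-0.08222946 -0.0485906 ]
```

View pics/w19c.png

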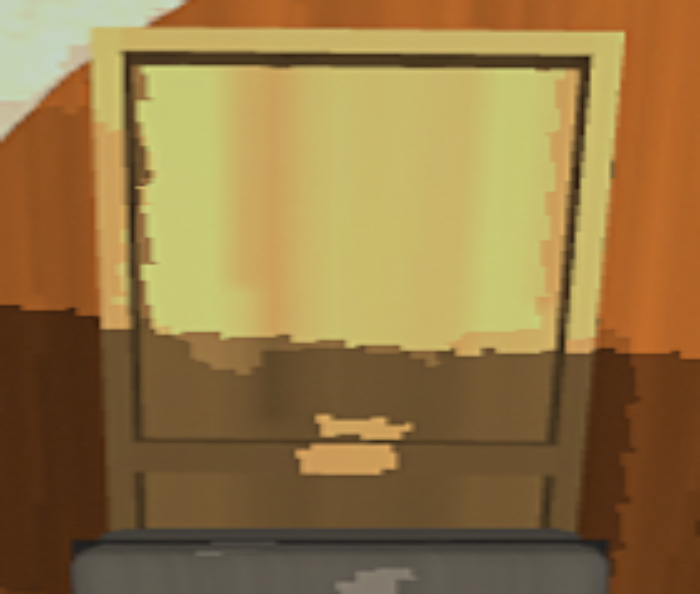

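{"fn": "servo_tool", "kwargs": {
  "increments": [
    [[0,38,0],[0,0,0]],
    [[0,8,-0.3],[0,0,0]],
    [[0,0,0],[0,0,0]]
  ]
}}

```text
time: 43.1
position: [0.5135, -0.0701, 0.2835]
tcp_rot: [-1.571, -0.001, -1.663]
force: [-0.4, -0.2, -1.2]
width: 0.0558
```

Run:
```python
from h import *
st()
pk=np.r_[C,0]-.0823*bx-.0500*by
plan(pk+[0,0,.0872],down(BY-np.pi/2))
```

```text
t 43.1 tcp [ 0.5135 -0.0701  0.2835] gp [ 0.5134 -0.0703  0.1035] rpy [-90.   -0.1 -95.3] F [-0.4 -0.2 -1.2] w 0.0558 q [-0.206  0.367  1.736 -0.002  1.039 -0.114]
n 1 [[[0.6,16.3,0.0],[0.0,0.0,0.1]]]
```

{"fn": "servo_tool", "kwargs": {
  "increments": [
    [[0.5,6,0],[0,0,0]],
    [[0,5,0],[0,0,0]],
    [[0,4,0],[0,0,0]],
    [[0,1,0],[0,0,0]],
    [[0,0,0],[0,0,0]]
  ]
}}

```text
time: 43.72
position: [0.5138, -0.0701, 0.2705]
tcp_rot: [-1.567, -0.002, -1.661]
force: [-10.5, 3.4, 34.5]
width: 0.0559
```

Run:
```python
from h import *
st(); snap('wrist','w20')
```

```text
t 43.73 tcp [ 0.5138 -0.0701  0.2705] gp [ 0.5145 -0.0706  0.0905] rpy [-89.8  -0.1 -95.2] F [-10.5   3.4  34.5] w 0.0559 q [-0.206  0.386  1.745 -0.002  1.006 -0.115]
```

View pics/w20.png

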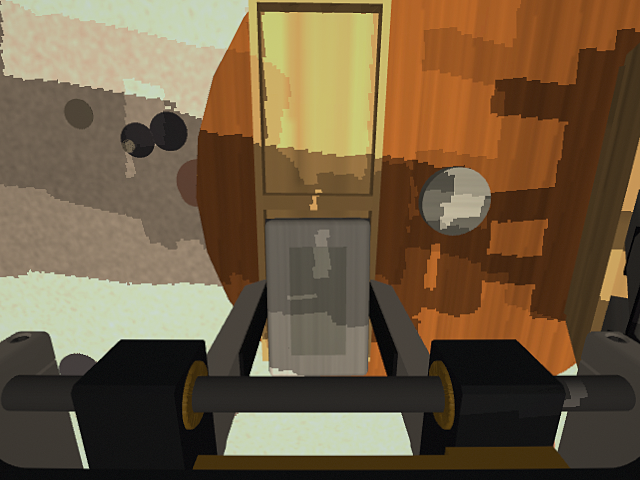

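{"fn": "servo_tool", "kwargs": {
  "increments": [
    [[0,-3,0],[0,0,0]],
    [[0,0,0],[0,0,0]]
  ]
}}

```text
time: 44.02
position: [0.5134, -0.0702, 0.2708]
tcp_rot: [-1.569, -0.002, -1.661]
force: [-2.4, 1.7, 9.0]
width: 0.0554
```

Run:
```python
from h import *
st()
ci=camera_info('wrist'); 
for z in (.077,.081,.085,.089):
    P=onz(ci,[[266,219],[370,219],[366.5,375],[270.5,375]],z); L=(P[:,:2]-C)@np.c_[bx[:2],by[:2]]; print(z,L.round(4).tolist(), np.linalg.norm(P[0]-P[1]),np.linalg.norm(P[1]-P[2]))
c=np.r_[C,.061]-.0823*bx-by*.0495
print(proj(ci,[c+bx*.0305+by*.0465, c-bx*.0305+by*.0465]))
```

```text
t 44.02 tcp [ 0.5134 -0.0702  0.2708] gp [ 0.5137 -0.0705  0.0908] rpy [-89.9  -0.1 -95.2] F [-2.4  1.7  9. ] w 0.0554 q [-0.206  0.385  1.745 -0.002  1.009 -0.115]
0.077 [[-0.1095, -0.0047], [-0.0555, -0.0046], [-0.0533, -0.0992], [-0.1106, -0.0993]] 0.053965311821069624 0.0947005405647338
0.081 [[-0.1089, -0.0039], [-0.0562, -0.0038], [-0.054, -0.0962], [-0.11, -0.0963]] 0.052722489702488336 0.09251958538289969
0.085 [[-0.1083, -0.0031], [-0.0568, -0.0029], [-0.0547, -0.0933], [-0.1093, -0.0933]] 0.0514796675839071 0.09033863020106558
0.089 [[-0.1077, -0.0022], [-0.0574, -0.0021], [-0.0554, -0.0903], [-0.1087, -0.0903]] 0.05023684546532582 0.08815767501923151
[[372.51016211 210.61595196]
 [264.12334398 210.37597318]]
```

{"fn": "servo_tool", "kwargs": {
  "increments": [
    [[0,0,0],[0,0,0]],
    [[0,0,0],[0,0,0]],
    [[0,0,0],[0,0,0]]
  ],
  "claw": 0.72
}}

```text
time: 44.4
position: [0.5133, -0.0702, 0.2701]
tcp_rot: [-1.571, -0.001, -1.661]
force: [-0.6, 0.5, 0.1]
width: 0.0675
```

{"fn": "servo_tool", "kwargs": {
  "increments": [
    [[0,-30,0],[0,0,0]],
    [[0,-40,0],[0,0,0]],
    [[40,-40,0],[0,0,0]],
    [[0,0,0],[0,0,0]]
  ]
}}

```text
time: 44.9
position: [0.5096, -0.1114, 0.383]
tcp_rot: [-1.565, -0.003, -1.664]
force: [1.2, -0.5, 0.5]
width: 0.0675
```

Run:
```python
from h import *
st(); snap('wrist','w21')
ci=camera_info('wrist');c=np.r_[C,.077]-.0823*bx-by*.0495
print(proj(ci,[c+bx*.028+by*.044, c-bx*.028+by*.044,c+bx*.028-by*.044, c-bx*.028-by*.044]))
```

```text
t 44.9 tcp [ 0.5096 -0.1114  0.383 ] gp [ 0.5105 -0.1119  0.203 ] rpy [-89.7  -0.2 -95.3] F [ 1.2 -0.5  0.5] w 0.0675 q [-0.285  0.255  1.63  -0.002  1.251 -0.192]
[[353.02168158 142.74202885]
 [282.86851599 142.67052909]
 [350.07170435 248.4554286 ]
 [285.60931834 248.44563301]]
```

View pics/w21.png

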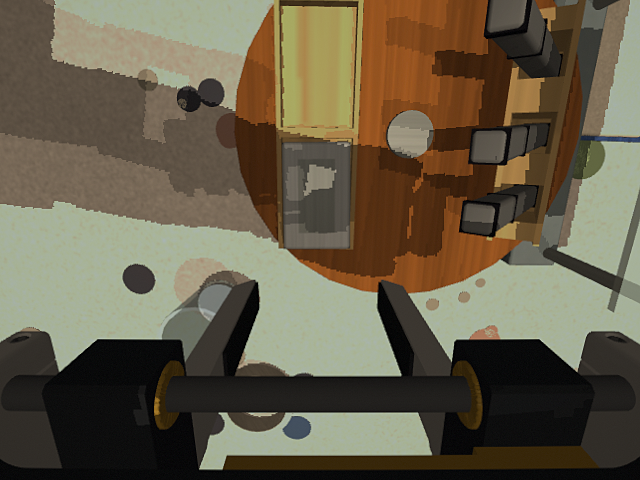

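Run:
```python
from h import *
im=cv2.imread('pics/w21.png'); cv2.imwrite('pics/w21c.png',cv2.resize(im[120:270,250:380],None,fx=5,fy=4))
ci,im=snap('scene','s21'); cv2.imwrite('pics/s21c.png',cv2.resize(cv2.cvtColor(im,cv2.COLOR_RGB2BGR)[200:340,210:370],None,fx=4.5,fy=4.2))
c=np.r_[C,0.]-.0823*bx-by*.0495
for z in (.077,.089): print([np.round((q-[210,200])*[4.5,4.2]).tolist() for q in proj(ci,[c+bx*.028*i+by*.044*j+[0,0,z] for i in(1,-1) for j in (1,-1)])])
```

```text
[[413.0, 187.0], [321.0, 88.0], [501.0, 141.0], [407.0, 45.0]]
[[412.0, 174.0], [320.0, 74.0], [501.0, 128.0], [407.0, 31.0]]
```

View pics/w21c.png

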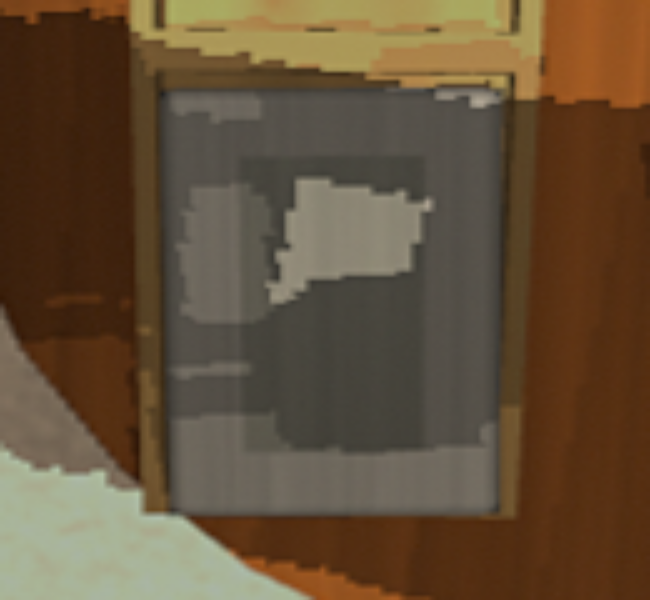

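View pics/s21c.png

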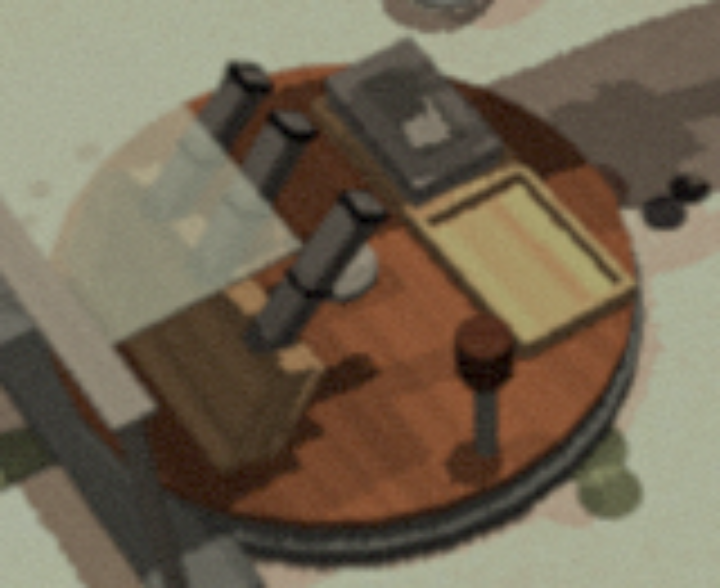

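Run:
```python
from h import *
ci=camera_info('wrist'); o,_=ray(ci,[[320,240]]); print('cam base',(o[:2]-C)@np.c_[bx[:2],by[:2]],o[2])
c=np.r_[C,0]-.0823*bx
P=lambda x,y,z:np.r_[C,z]+bx*x+by*y
for y,z in [(-.102,.061),(-.096,.061),(-.0935,.077),(-.0935,.081),(-.0935,.089),(-.0055,.077),(-.003,.061),(.0035,.061)]:
    print(y,z,((proj(ci,[P(-.0823-.028,y,z),P(-.0823+.028,y,z)])-[250,120])*[5,4]).round(0).tolist())
ci=camera_info('scene')
for y,z in [(-.0935,.077),(-.0935,.081),(-.0935,.085),(-.0935,.089),(-.0055,.077)]:
    print(y,z,((proj(ci,[P(-.0823-.028,y,z),P(-.0823+.028,y,z)])-[210,200])*[4.5,4.2]).round(0).tolist())
print('tray corners',((proj(ci,[P(-.0823-.0345,.102,.061),P(-.0823+.0345,.102,.061),P(-.0823+.0345,-.102,.061)])-[210,200])*[4.5,4.2]).round(0).tolist())
```

```text
cam base [-0.08333535 -0.00919834] 0.35963552567144647
-0.102 0.061 [[191.0, 534.0], [496.0, 534.0]]
-0.096 0.061 [[190.0, 509.0], [496.0, 509.0]]
-0.0935 0.077 [[182.0, 519.0], [505.0, 519.0]]
-0.0935 0.081 [[180.0, 524.0], [507.0, 524.0]]
-0.0935 0.089 [[175.0, 535.0], [512.0, 535.0]]
-0.0055 0.077 [[169.0, 94.0], [521.0, 95.0]]
-0.003 0.061 [[178.0, 83.0], [511.0, 84.0]]
0.0035 0.061 [[177.0, 51.0], [513.0, 51.0]]
-0.0935 0.077 [[407.0, 45.0], [321.0, 88.0]]
-0.0935 0.081 [[407.0, 40.0], [321.0, 83.0]]
-0.0935 0.085 [[407.0, 36.0], [320.0, 79.0]]
-0.0935 0.089 [[407.0, 31.0], [320.0, 74.0]]
-0.0055 0.077 [[501.0, 141.0], [413.0, 187.0]]
tray corners [[634.0, 279.0], [524.0, 341.0], [305.0, 101.0]]
```

Run:
```python
from h import *
st()
ci=camera_info('wrist'); im=snapshot('wrist'); im2=cv2.cvtColor(im,cv2.COLOR_RGB2BGR)
cv2.imwrite('pics/w22c.png',cv2.resize(im2[120:270,250:380],None,fx=6,fy=4))
P=lambda x,y,z:np.r_[C,z]+bx*x+by*y
for y,z in [(-.102,.061),(-.096,.061),(-.003,.061),(.003,.061),(.102,.061),(-.0935,.077),(-.0055,.077)]:
    print(y,z,((proj(ci,[P(-.0823-.028,y,z),P(-.0823+.028,y,z)])-[250,120])*[6,4]).round(0).tolist())
```

```text
t 45.0 tcp [ 0.5095 -0.1098  0.3797] gp [ 0.5095 -0.11    0.1997] rpy [-90.   -0.1 -95.2] F [-0.9  0.3 -0.5] w 0.0676 q [-2.820e-01  2.580e-01  1.634e+00 -1.000e-03  1.249e+00 -1.900e-01]
-0.102 0.061 [[229.0, 534.0], [595.0, 534.0]]
-0.096 0.061 [[228.0, 509.0], [596.0, 509.0]]
-0.003 0.061 [[213.0, 83.0], [614.0, 84.0]]
0.003 0.061 [[212.0, 53.0], [615.0, 54.0]]
0.102 0.061 [[194.0, -495.0], [637.0, -494.0]]
-0.0935 0.077 [[218.0, 519.0], [606.0, 519.0]]
-0.0055 0.077 [[203.0, 94.0], [625.0, 95.0]]
```

View pics/w22c.png

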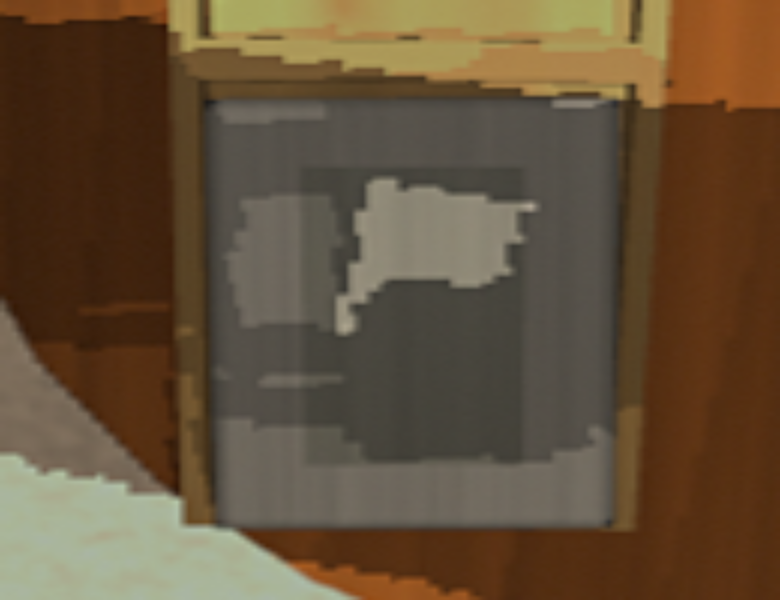

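Run:
```python
from h import *
P=lambda x,y,z:np.r_[C,z]+bx*x+by*y
p,Rc=plan(P(-.0823,-.08,.110),down(BY-np.pi/2),n=3)
print(P(-.0823,-.08,.110))
```

```text
n 3 [[[-3.0,29.7,0.1],[0.0,0.0,0.0]],[[-3.0,29.8,0.2],[0.0,0.1,0.0]],[[-3.0,29.7,0.1],[0.1,-0.0,0.1]]]
[ 0.51066221 -0.10055588  0.11      ]
```

{"fn": "servo_tool", "kwargs": {
  "increments": [
    [[-3,0,0],[0,0,0]],
    [[-3,0,0],[0,0,0]],
    [[-3,0,0],[0,0,0]],
    [[0,0,0],[0,0,0]],
    [[0,0,0],[0,0,0]],
    [[0,30,0],[0,0,0]],
    [[0,30,0],[0,0,0]],
    [[0,28,0],[0,0,0]]
  ],
  "claw": 0
}}

```text
time: 46.05
position: [0.5104, -0.1011, 0.2915]
tcp_rot: [-1.57, -0.002, -1.662]
force: [0.5, -0.5, -0.2]
width: 0.0007
```

{"fn": "servo_tool", "kwargs": {
  "increments": [
    [[0,3,0],[0,0,0]],
    [[0,2,0],[0,0,0]],
    [[0,2,0],[0,0,0]],
    [[0,0,0],[0,0,0]]
  ]
}}

```text
time: 46.55
position: [0.5108, -0.1012, 0.2872]
tcp_rot: [-1.568, -0.002, -1.661]
force: [-2.9, -0.5, 10.4]
width: 0.0002
```

Run:
```python
from h import *
st()
```

```text
t 46.55 tcp [ 0.5108 -0.1012  0.2872] gp [ 0.5113 -0.1017  0.1072] rpy [-89.8  -0.1 -95.2] F [-2.9 -0.5 10.4] w 0.0002 q [-0.266  0.366  1.727 -0.002  1.045 -0.174]
```

{"fn": "servo_tool", "kwargs": {
  "increments": [
    [[0,-15,0],[0,0,0]],
    [[-60,-10,0],[0,0,0]],
    [[0,10,0],[0,0,0]],
    [[0,13,0],[0,0,0]],
    [[0,0,0],[0,0,0]]
  ]
}}

```text
time: 47.18
position: [0.5157, -0.0421, 0.2861]
tcp_rot: [-1.572, -0.001, -1.663]
force: [0.4, 1.2, 0.0]
width: 0.0003
```

{"fn": "servo_tool", "kwargs": {
  "increments": [
    [[0,2,0],[0,0,0]],
    [[0,2,0],[0,0,0]],
    [[0,2,0],[0,0,0]],
    [[0,0,0],[0,0,0]]
  ]
}}

```text
time: 47.68
position: [0.5159, -0.0413, 0.2812]
tcp_rot: [-1.57, -0.001, -1.662]
force: [-0.5, 0.5, -0.2]
width: 0.0005
```

{"fn": "servo_tool", "kwargs": {
  "increments": [
    [[0,2,0],[0,0,0]],
    [[0,2,0],[0,0,0]],
    [[0,0,0],[0,0,0]]
  ]
}}

```text
time: 48.05
position: [0.5161, -0.0413, 0.2787]
tcp_rot: [-1.569, -0.002, -1.661]
force: [-6.2, 0.7, 17.4]
width: 0.0005
```

Run:
```python
from h import *
st()
```

```text
t 48.05 tcp [ 0.5161 -0.0413  0.2787] gp [ 0.5164 -0.0416  0.0987] rpy [-89.9  -0.1 -95.2] F [-6.2  0.7 17.4] w 0.0005 q [-0.15   0.372  1.741 -0.002  1.026 -0.059]
```

Run:
```python
from h import *
P=lambda x,y,z:np.r_[C,z]+bx*x+by*y
R=down(BY-np.pi/2)
p,Rc=plan(P(-.0823,-.0205,.125),R,n=1)
p,Rc=plan(P(-.0823,-.125,.125),R,p0=p,R0=Rc,n=2)
p,Rc=plan(P(-.0823,-.125,.091),R,p0=p,R0=Rc,n=1)
p,Rc=plan(P(-.0823,-.106,.091),R,p0=p,R0=Rc,n=2)
```

```text
n 1 [[[0.1,-26.3,0.1],[-0.1,0.1,0.1]]]
n 2 [[[52.2,-0.0,-0.0],[-0.0,0.0,0.0]],[[52.3,-0.0,-0.0],[-0.0,0.0,0.0]]]
n 1 [[[-0.0,34.0,-0.0],[-0.0,0.0,0.0]]]
n 2 [[[-9.5,-0.0,-0.0],[-0.0,0.0,0.0]],[[-9.5,-0.0,-0.0],[-0.0,0.0,0.0]]]
```

{"fn": "servo_tool", "kwargs": {
  "increments": [
    [[0,-30,0],[0,0,0]],
    [[0,0,0],[0,0,0]],
    [[52,0,0],[0,0,0]],
    [[52,0,0],[0,0,0]],
    [[0,0,0],[0,0,0]]
  ]
}}

```text
time: 48.68
position: [0.506, -0.1472, 0.3066]
tcp_rot: [-1.571, -0.002, -1.665]
force: [-0.1, 0.2, 0.2]
width: 0.0003
```

Run:
```python
from h import *
st()
P=lambda x,y,z:np.r_[C,z]+bx*x+by*y
R=down(BY-np.pi/2)
p,Rc=plan(P(-.0823,-.125,.091),R,n=1)
p,Rc=plan(P(-.0823,-.108,.091),R,p0=p,R0=Rc,n=1)
```

```text
t 48.67 tcp [ 0.506  -0.1472  0.3066] gp [ 0.5059 -0.1475  0.1266] rpy [-90.   -0.1 -95.4] F [-0.1  0.2  0.2] w 0.0003 q [-0.352  0.353  1.694 -0.002  1.095 -0.257]
n 1 [[[-2.0,35.6,0.4],[0.0,-0.1,0.1]]]
n 1 [[[-17.0,-0.0,-0.0],[0.0,0.0,-0.0]]]
```

{"fn": "servo_tool", "kwargs": {
  "increments": [
    [[-2,35.5,0],[0,0,0]],
    [[0,0,0],[0,0,0]],
    [[-9,0,0],[0,0,0]],
    [[-8,0,0],[0,0,0]],
    [[0,0,0],[0,0,0]]
  ]
}}

```text
time: 49.3
position: [0.5085, -0.1251, 0.2726]
tcp_rot: [-1.569, -0.002, -1.66]
force: [0.7, -0.1, 0.3]
width: 0.0006
```

{"fn": "servo_tool", "kwargs": {
  "increments": [
    [[-2,0,0],[0,0,0]],
    [[-2,0,0],[0,0,0]],
    [[0,0,0],[0,0,0]]
  ]
}}

```text
time: 49.68
position: [0.5086, -0.1219, 0.2719]
tcp_rot: [-1.57, -0.001, -1.662]
force: [0.5, 0.5, -0.7]
width: 0.0004
```

Run:
```python
from h import *
st(); p,R=pose(); print(((p+R.apply([0,G,0]))[:2]-C)@np.c_[bx[:2],by[:2]])
snap('wrist','w23'); ci,im=snap('scene','s23');cv2.imwrite('pics/s23c.png',cv2.resize(cv2.cvtColor(im,cv2.COLOR_RGB2BGR)[180:320,210:370],None,fx=4.5,fy=4.2))
```

```text
t 49.67 tcp [ 0.5086 -0.1219  0.2719] gp [ 0.5087 -0.1222  0.0919] rpy [-90.   -0.1 -95.2] F [ 0.5  0.5 -0.7] w 0.0004 q [-0.305  0.393  1.731 -0.002  1.017 -0.214]
[-0.08228413 -0.10172914]
```

View pics/w23.png

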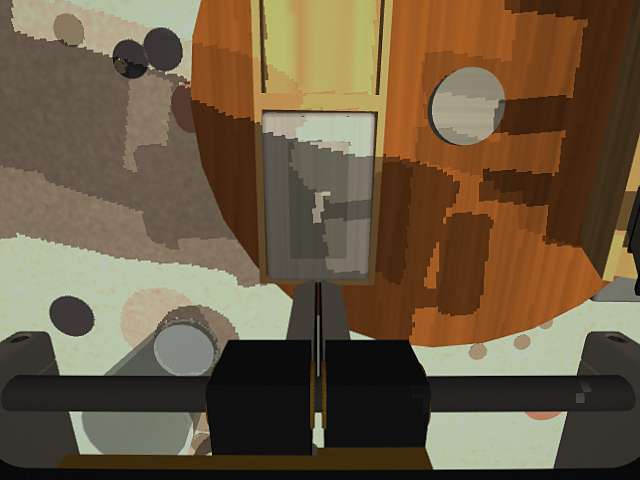

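View pics/s23c.png

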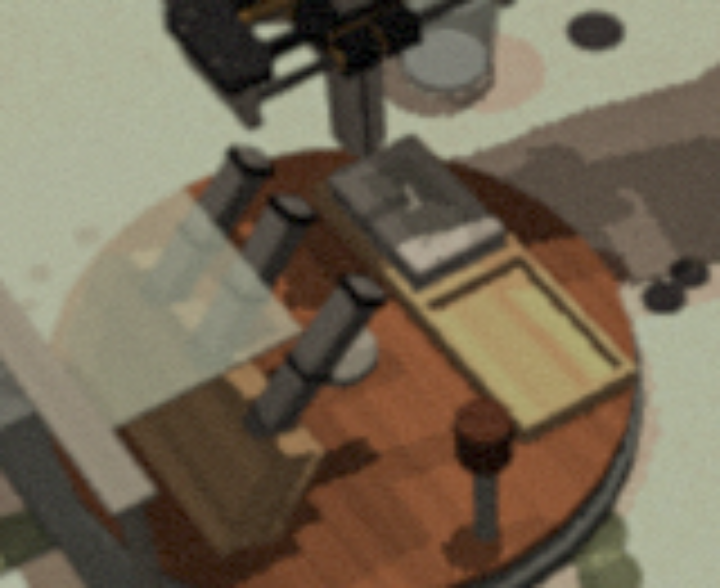

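{"fn": "servo_tool", "kwargs": {
  "increments": [
    [[-1.5,0,0],[0,0,0]],
    [[-1,0,0],[0,0,0]],
    [[0,0,0],[0,0,0]]
  ]
}}

```text
time: 50.15
position: [0.5087, -0.1196, 0.2719]
tcp_rot: [-1.571, -0.002, -1.661]
force: [-1.9, -4.1, -0.2]
width: 0.0005
```

Run:
```python
from h import *
st(); p,R=pose(); print(((p+R.apply([0,G,0]))[:2]-C)@np.c_[bx[:2],by[:2]])
ci,im=snap('wrist','w24'); cv2.imwrite('pics/w24c.png',cv2.resize(cv2.cvtColor(im,cv2.COLOR_RGB2BGR)[80:300,240:400],None,fx=4,fy=2.7))
```

```text
t 50.15 tcp [ 0.5087 -0.1196  0.2719] gp [ 0.5088 -0.12    0.0919] rpy [-90.   -0.1 -95.2] F [-1.9 -4.1 -0.2] w 0.0005 q [-0.301  0.392  1.732 -0.002  1.017 -0.209]
[-0.0823899 -0.0995417]
```

View pics/w24c.png

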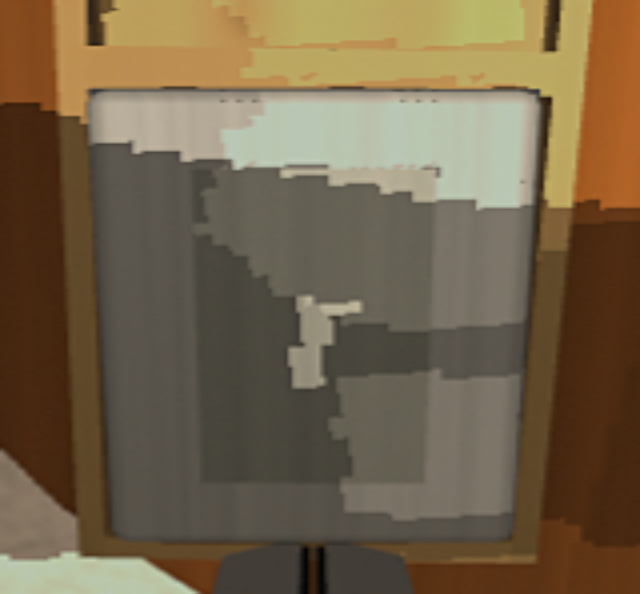

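{"fn": "servo_tool", "kwargs": {
  "increments": [
    [[6,0,0],[0,0,0]],
    [[2,-30,0],[0,0,0]],
    [[0,-15,0],[0,0,0]],
    [[-30,0,0],[0,0,0]],
    [[0,0,0],[0,0,0]],
    [[0,20,0],[0,0,0]],
    [[0,10,0],[0,0,0]],
    [[0,0,0],[0,0,0]]
  ]
}}

```text
time: 51.2
position: [0.5107, -0.0978, 0.2862]
tcp_rot: [-1.572, -0.001, -1.662]
force: [0.1, -0.6, 0.9]
width: 0.0007
```

{"fn": "servo_tool", "kwargs": {
  "increments": [
    [[0,3,0],[0,0,0]],
    [[0,2,0],[0,0,0]],
    [[0,2,0],[0,0,0]],
    [[0,2,0],[0,0,0]],
    [[0,0,0],[0,0,0]]
  ]
}}

```text
time: 51.82
position: [0.5108, -0.0975, 0.2777]
tcp_rot: [-1.57, -0.001, -1.661]
force: [0.6, 0.4, -0.1]
width: 0.0006
```

Run:
```python
from h import *
st(); p,R=pose(); print(((p+R.apply([0,G,0]))[:2]-C)@np.c_[bx[:2],by[:2]])
```

```text
t 51.83 tcp [ 0.5108 -0.0975  0.2777] gp [ 0.5109 -0.0978  0.0977] rpy [-90.   -0.1 -95.2] F [ 0.6  0.4 -0.1] w 0.0006 q [-0.259  0.378  1.735 -0.002  1.027 -0.167]
[-0.08236141 -0.07721899]
```

{"fn": "servo_tool", "kwargs": {
  "increments": [
    [[0,2,0],[0,0,0]],
    [[0,1,0],[0,0,0]],
    [[0,0,0],[0,0,0]]
  ]
}}

```text
time: 52.2
position: [0.511, -0.0977, 0.2763]
tcp_rot: [-1.569, -0.002, -1.661]
force: [-5.5, -0.3, 16.8]
width: 0.0003
```

Run:
```python
from h import *
st()
```

```text
t 52.2 tcp [ 0.511  -0.0977  0.2763] gp [ 0.5114 -0.0982  0.0963] rpy [-89.9  -0.1 -95.2] F [-5.5 -0.3 16.8] w 0.0003 q [-0.259  0.381  1.736 -0.002  1.022 -0.167]
```

{"fn": "servo_tool", "kwargs": {
  "increments": [
    [[0,-40,0],[0,0,0]],
    [[0,-50,0],[0,0,0]],
    [[20,-40,0],[0,0,0]],
    [[20,0,0],[0,0,0]],
    [[0,0,0],[0,0,0]],
    [[0,0,0],[0,0,0]]
  ]
}}

```text
time: 52.95
position: [0.5071, -0.137, 0.4036]
tcp_rot: [-1.572, -0.001, -1.662]
force: [0.2, 0.1, 0.0]
width: 0.0003
```

Run:
```python
from h import *
st(); ci,im=snap('wrist','w25'); ci,im=snap('scene','s25');cv2.imwrite('pics/s25c.png',cv2.resize(cv2.cvtColor(im,cv2.COLOR_RGB2BGR)[180:320,210:370],None,fx=4.5,fy=4.2))
P=lambda x,y,z:np.r_[C,z]+bx*x+by*y
print([np.round((q-[210,180])*[4.5,4.2]).tolist() for q in proj(ci,[P(-.0823+.028*i,-.047+.044*j,.077) for i in(1,-1) for j in (1,-1)]+[knob(np.pi)+[0,0,.013]])])
p,Rc=plan(knob(np.pi)+[0,0,.12],down(np.radians(-95)))
EE=0
```

```text
t 52.95 tcp [ 0.5071 -0.137   0.4036] gp [ 0.5069 -0.1371  0.2236] rpy [-90.1  -0.  -95.2] F [0.2 0.1 0. ] w 0.0003 q [-3.330e-01  2.460e-01  1.592e+00 -1.000e-03  1.305e+00 -2.420e-01]
[[416.0, 274.0], [324.0, 174.0], [504.0, 228.0], [410.0, 131.0], [482.0, 416.0]]
n 5 [[[-50.2,-7.7,16.6],[0.0,-0.0,0.0]],[[-50.2,-7.6,16.6],[0.0,-0.1,0.0]],[[-50.2,-7.7,16.6],[0.0,-0.0,0.0]],[[-50.2,-7.7,16.7],[0.0,-0.0,0.0]],[[-50.2,-7.7,16.7],[0.1,-0.1,0.1]]]
```

View pics/w25.png

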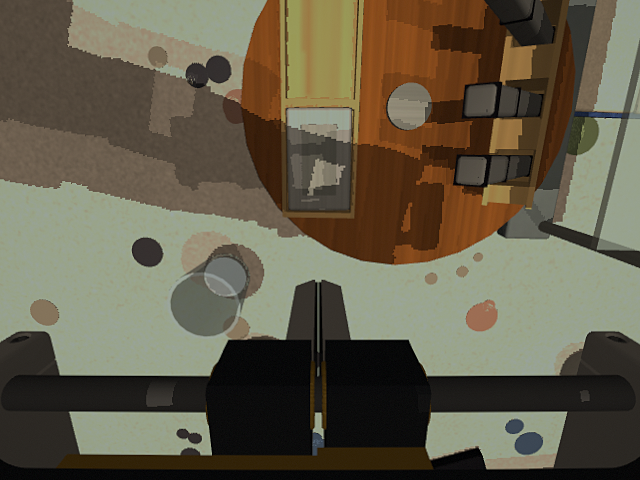

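View pics/s25c.png

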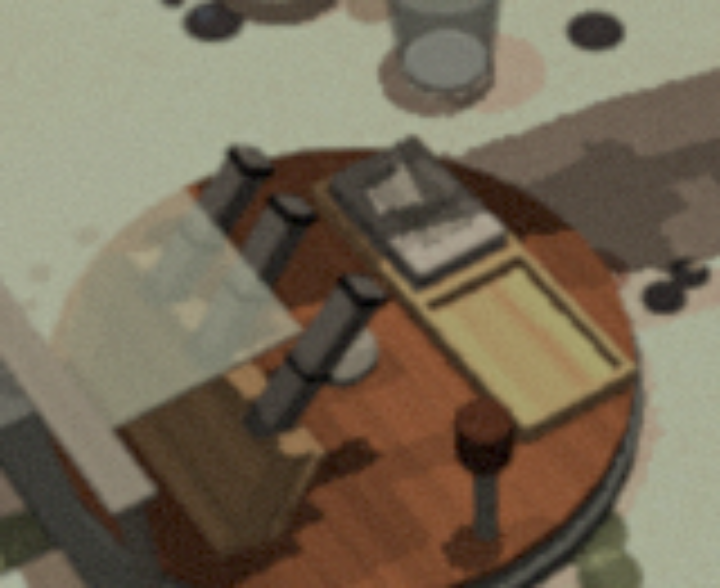

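{"fn": "servo_tool", "kwargs": {
  "increments": [
    [[-50,-40,16.5],[0,0,0]],
    [[-50,-10,16.5],[0,0,0]],
    [[-50,0,16.5],[0,0,0]],
    [[-50,0,16.5],[0,0,0]],
    [[-50,10,16.5],[0,0,0]],
    [[0,0,0],[0,0,0]],
    [[0,0,0],[0,0,0]]
  ],
  "claw": 0.65
}}

```text
time: 53.92
position: [0.6107, 0.1019, 0.4419]
tcp_rot: [-1.571, -0.002, -1.661]
force: [-0.8, 0.2, -0.0]
width: 0.0608
```

Run:
```python
from h import *
st(); ci,im=snap('wrist','w26'); print(proj(ci,[knob(np.pi)+[0,0,.013]]))
p,Rc=plan(knob(np.pi),down(np.radians(-95)))
```

```text
t 53.92 tcp [0.6107 0.1019 0.4419] gp [0.6106 0.1015 0.2619] rpy [-90.   -0.1 -95.2] F [-0.8  0.2 -0. ] w 0.0608 q [ 0.106  0.434  1.253 -0.002  1.455  0.197]
[[320.21865236 245.15990321]]
n 3 [[[-1.7,40.1,0.5],[-0.0,-0.1,0.0]],[[-1.6,40.1,0.4],[-0.0,-0.0,0.1]],[[-1.6,40.2,0.5],[-0.0,-0.1,-0.0]]]
```

View pics/w26.png

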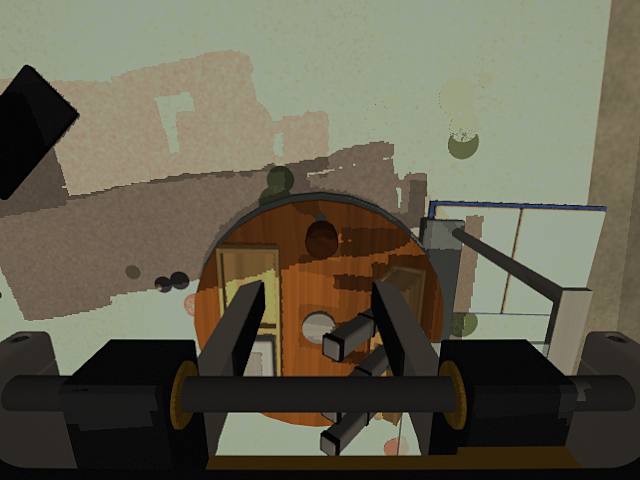

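{"fn": "servo_tool", "kwargs": {
  "increments": [
    [[-1.5,40,0.5],[0,0,0]],
    [[-1.5,40,0.5],[0,0,0]],
    [[-1.5,40,0.5],[0,0,0]],
    [[0,0,0],[0,0,0]]
  ]
}}

```text
time: 54.48
position: [0.6123, 0.1049, 0.3204]
tcp_rot: [-1.575, -0.002, -1.663]
force: [-0.0, 0.6, 0.5]
width: 0.0612
```

{"fn": "servo_tool", "kwargs": {
  "increments": [
    [[0,0,0],[0,0,0]],
    [[0,0,0],[0,0,0]],
    [[0,0,0],[0,0,0]],
    [[0,0,0],[0,0,0]]
  ],
  "claw": 0.34
}}

```text
time: 54.98
position: [0.6127, 0.1059, 0.3229]
tcp_rot: [-1.57, -0.001, -1.661]
force: [-0.5, 0.1, -0.4]
width: 0.0321
```

Run:
```python
from h import *
st(); theta()
arc(np.pi,1.712,-95.2,-17.5,16)
```

```text
t 54.98 tcp [0.6127 0.1059 0.3229] gp [0.6129 0.1057 0.1429] rpy [-89.9  -0.1 -95.2] F [-0.5  0.1 -0.4] w 0.0321 q [ 0.112  0.531  1.392 -0.002  1.218  0.204]
theta 3.145256219725387 r 0.13477717862881405
[[[0.5,0.9,-12.3],[-0.1,-4.9,0.1]],[[0.6,0.0,-12.1],[0.0,-4.8,-0.0]],[[0.6,0.0,-12.0],[0.0,-4.9,-0.0]],[[0.7,0.0,-12.0],[0.0,-4.8,-0.0]],[[0.7,0.0,-12.1],[0.0,-4.9,-0.0]],[[0.8,0.0,-12.0],[0.0,-4.8,-0.0]],[[0.9,0.0,-12.0],[0.0,-4.9,-0.0]],[[0.9,0.0,-12.1],[0.0,-4.8,-0.0]]]
[[[1.0,0.0,-12.0],[0.0,-4.9,-0.0]],[[1.0,0.0,-12.0],[0.0,-4.9,-0.0]],[[1.0,0.0,-12.0],[0.0,-4.8,-0.0]],[[1.2,0.0,-12.0],[0.0,-4.9,-0.0]],[[1.1,0.0,-12.0],[-0.0,-4.8,-0.0]],[[1.3,0.0,-12.0],[-0.0,-4.9,-0.0]],[[1.3,0.0,-12.0],[-0.0,-4.8,-0.0]],[[1.3,0.0,-12.0],[-0.0,-4.9,-0.0]]]
```

{"fn": "servo_tool", "kwargs": {
  "increments": [
    [[0.5,0,-8],[0,-4,0]],
    [[0.6,0,-11],[0,-4.8,0]],
    [[0.6,0,-12],[0,-4.9,0]],
    [[0.7,0,-12],[0,-4.8,0]],
    [[0.7,0,-12],[0,-4.9,0]],
    [[0.8,0,-12],[0,-4.8,0]],
    [[0.9,0,-12],[0,-4.9,0]],
    [[0.9,0,-12],[0,-4.8,0]]
  ]
}}

```text
time: 55.98
position: [0.5261, 0.082, 0.3227]
tcp_rot: [-1.571, -0.002, -0.997]
force: [0.7, 0.2, -0.6]
width: 0.0319
```

Run:
```python
from h import *
st(); th=theta()
arc(th,1.712,np.degrees(monitor.observe()['tcp_rot'][2]),-17.5,9)
```

```text
t 55.98 tcp [0.5261 0.082  0.3227] gp [0.5263 0.0818 0.1427] rpy [-90.   -0.1 -57.1] F [ 0.7  0.2 -0.6] w 0.0319 q [ 0.086  0.344  1.664 -0.002  1.133 -0.487]
theta 2.4598575196226378 r 0.13265120549655215
[[[-1.4,0.7,-11.2],[0.0,-4.4,0.1]],[[0.7,-0.0,-11.2],[-0.0,-4.4,-0.0]],[[0.8,-0.0,-11.2],[-0.0,-4.4,-0.0]],[[0.8,-0.0,-11.2],[-0.0,-4.4,-0.0]],[[0.9,-0.0,-11.2],[-0.0,-4.4,-0.0]],[[1.0,-0.0,-11.1],[-0.0,-4.4,-0.0]],[[1.1,-0.0,-11.2],[-0.0,-4.4,-0.0]],[[1.1,-0.0,-11.2],[-0.0,-4.4,-0.0]]]
[[[1.2,-0.0,-11.1],[-0.0,-4.4,-0.0]]]
```

{"fn": "servo_tool", "kwargs": {
  "increments": [
    [[-1.4,0,-11],[0,-4.4,0]],
    [[0.7,0,-11],[0,-4.4,0]],
    [[0.8,0,-11],[0,-4.4,0]],
    [[0.8,0,-11],[0,-4.4,0]],
    [[0.9,0,-11],[0,-4.4,0]],
    [[1,0,-11],[0,-4.4,0]],
    [[1.1,0,-11],[0,-4.4,0]],
    [[1,0,-8],[0,-4,0]]
  ]
}}

```text
time: 56.98
position: [0.4739, 0.0172, 0.3227]
tcp_rot: [-1.572, -0.001, -0.39]
force: [0.2, -0.7, 0.3]
width: 0.032
```

{"fn": "servo_tool", "kwargs": {
  "increments": [
    [[0,0,0],[0,0,0]],
    [[0,0,0],[0,0,0]],
    [[0,0,0],[0,0,0]],
    [[0,0,0],[0,0,0]]
  ],
  "claw": 0.65
}}

```text
time: 57.48
position: [0.4741, 0.0177, 0.3224]
tcp_rot: [-1.572, -0.001, -0.393]
force: [-0.1, -0.6, -0.1]
width: 0.0614
```

{"fn": "servo_tool", "kwargs": {
  "increments": [
    [[0,-40,0],[0,0,0]],
    [[0,-40,0],[0,6,0]],
    [[0,0,0],[0,10.5,0]],
    [[0,0,0],[0,10.5,0]],
    [[0,0,0],[0,10.5,0]],
    [[0,0,0],[0,10.5,0]],
    [[0,0,0],[0,10.5,0]],
    [[0,0,0],[0,10.5,0]]
  ]
}}

```text
time: 58.48
position: [0.474, 0.0178, 0.4025]
tcp_rot: [-1.57, -0.002, -1.603]
force: [-0.1, 0.7, 0.5]
width: 0.0613
```

{"fn": "servo_tool", "kwargs": {
  "increments": [
    [[0,0,0],[0,10.5,0]],
    [[0,0,0],[0,10.5,0]],
    [[0,0,0],[0,10.5,0]],
    [[0,0,0],[0,10.5,0]],
    [[0,0,0],[0,10.5,0]],
    [[0,0,0],[0,10.5,0]],
    [[0,0,0],[0,10.5,0]],
    [[0,0,0],[0,10.5,0]]
  ]
}}

```text
time: 59.48
position: [0.474, 0.0178, 0.4025]
tcp_rot: [-1.569, 0.0, -3.069]
force: [0.1, 0.5, -0.8]
width: 0.0612
```

{"fn": "servo_tool", "kwargs": {
  "increments": [
    [[0,0,0],[0,10.5,0]],
    [[0,0,0],[0,10.5,0]],
    [[0,0,0],[0,6,0]],
    [[0,0,0],[0,0,0]]
  ]
}}

```text
time: 59.98
position: [0.474, 0.0177, 0.4025]
tcp_rot: [-1.57, 0.001, 2.75]
force: [0.3, 0.1, -0.1]
width: 0.0609
```

Run:
```python
from h import *
st(); th=theta(); print(np.degrees(BY)-90+0-np.degrees(th)+0)
ci,im=snap('wrist','w27'); print(proj(ci,[knob(th)+[0,0,.013]])); print(onz(ci,[[320,260]],.155))
```

```text
t 59.98 tcp [0.474  0.0177 0.4025] gp [0.4741 0.0175 0.2225] rpy [-8.990e+01  1.000e-01  1.575e+02] F [ 0.3  0.1 -0.1] w 0.0609 q [-0.04   0.133  1.73  -0.002  1.279  1.924]
theta 1.828362075770963 r 0.1340279330712944
-200.0574303634546
[[317.55008115 267.36136987]]
[[0.47759098 0.01412019 0.155     ]]
```

View pics/w27.png

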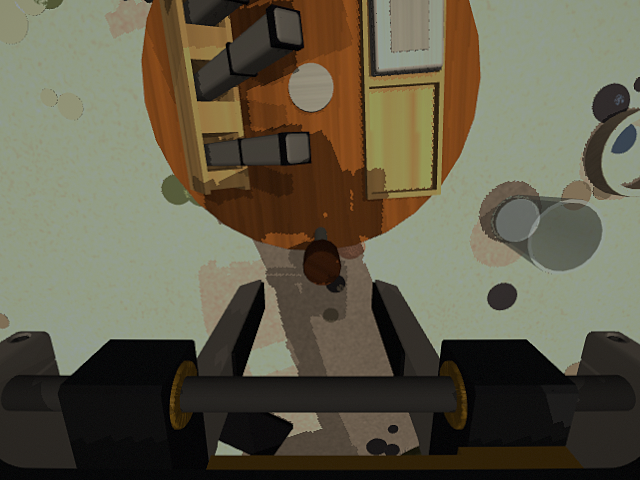

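{"fn": "servo_tool", "kwargs": {
  "increments": [
    [[0,40,0],[0,0,0]],
    [[0,40,0],[0,0,0]],
    [[0,0,0],[0,0,0]]
  ]
}}

```text
time: 60.4
position: [0.4737, 0.0176, 0.3207]
tcp_rot: [-1.568, -0.003, 2.751]
force: [-0.6, -0.1, 1.0]
width: 0.0613
```

{"fn": "servo_tool", "kwargs": {
  "increments": [
    [[0,0,0],[0,0,0]],
    [[0,0,0],[0,0,0]],
    [[0,0,0],[0,0,0]],
    [[0,0,0],[0,0,0]]
  ],
  "claw": 0.34
}}

```text
time: 60.9
position: [0.4741, 0.0175, 0.3229]
tcp_rot: [-1.57, 0.002, 2.749]
force: [0.7, 0.7, -0.1]
width: 0.0323
```

Run:
```python
from h import *
st(); th=theta(); arc(th,-0.01,-202.5,-95.5,21)
```

```text
t 60.9 tcp [0.4741 0.0175 0.3229] gp [0.4743 0.0172 0.1429] rpy [-8.990e+01  1.000e-01  1.575e+02] F [ 0.7  0.7 -0.1] w 0.0323 q [-0.04   0.222  1.823 -0.002  1.096  1.924]
theta 1.8272663640796827 r 0.13378163899985795
[[[-0.1,0.9,12.0],[-0.1,-5.1,-0.1]],[[-1.0,0.0,11.8],[0.0,-5.1,0.0]],[[-1.0,-0.0,11.7],[0.0,-5.1,0.0]],[[-1.0,-0.0,11.8],[0.0,-5.1,-0.0]],[[-0.9,-0.0,11.8],[0.0,-5.1,-0.0]],[[-1.0,-0.0,11.7],[0.0,-5.1,-0.0]],[[-0.9,-0.0,11.8],[0.0,-5.1,-0.0]],[[-0.9,-0.0,11.8],[0.0,-5.1,-0.0]]]
[[[-0.9,-0.0,11.8],[0.0,-5.0,-0.0]],[[-0.9,-0.1,11.7],[0.0,-5.1,-0.0]],[[-0.9,0.0,11.8],[0.0,-5.1,-0.0]],[[-0.8,0.0,11.8],[0.0,-5.1,-0.0]],[[-0.8,0.0,11.8],[0.0,-5.1,-0.0]],[[-0.9,0.0,11.7],[0.0,-5.1,-0.0]],[[-0.8,0.0,11.8],[0.0,-5.1,-0.0]],[[-0.7,0.0,11.8],[0.0,-5.1,-0.0]]]
[[[-0.8,0.0,11.8],[0.0,-5.1,-0.0]],[[-0.7,0.0,11.8],[0.0,-5.1,-0.0]],[[-0.8,0.0,11.8],[0.0,-5.1,-0.0]],[[-0.7,0.0,11.7],[0.0,-5.1,-0.0]],[[-0.7,0.0,11.8],[0.0,-5.1,-0.0]]]
```

{"fn": "servo_tool", "kwargs": {
  "increments": [
    [[0,0,9],[0,-4.5,0]],
    [[-1,0,11],[0,-5,0]],
    [[-1,0,11.8],[0,-5.1,0]],
    [[-1,0,11.8],[0,-5.1,0]],
    [[-1,0,11.8],[0,-5.1,0]],
    [[-1,0,11.8],[0,-5.1,0]],
    [[-1,0,11.8],[0,-5.1,0]],
    [[-1,0,11.8],[0,-5.1,0]]
  ]
}}

```text
time: 61.9
position: [0.4738, -0.0719, 0.3227]
tcp_rot: [-1.569, -0.0, -2.831]
force: [-0.1, 1.2, 0.3]
width: 0.0318
```

Run:
```python
from h import *
st(); th=theta(); y=np.degrees(monitor.observe()['tcp_rot'][2]); y=y if y<0 else y-360; arc(th,-0.01,y,-95.5,14)
```

```text
t 61.9 tcp [ 0.4738 -0.0719  0.3227] gp [ 0.4739 -0.0722  0.1428] rpy [ -89.9   -0.  -162.2] F [-0.1  1.2  0.3] w 0.0318 q [-2.270e-01  2.330e-01  1.810e+00 -1.000e-03  1.098e+00  1.034e+00]
theta 1.1450288903122408 r 0.1334340401274424
[[[0.9,0.8,11.4],[-0.1,-4.8,0.0]],[[-0.7,-0.0,11.1],[0.0,-4.7,0.0]],[[-0.7,-0.0,11.1],[0.0,-4.8,0.0]],[[-0.7,-0.0,11.2],[0.0,-4.8,0.0]],[[-0.7,-0.0,11.1],[0.0,-4.7,0.0]],[[-0.7,-0.0,11.1],[0.0,-4.8,-0.0]],[[-0.7,-0.1,11.1],[0.0,-4.8,-0.0]],[[-0.6,0.0,11.1],[0.0,-4.7,-0.0]]]
[[[-0.7,0.0,11.1],[0.0,-4.8,-0.0]],[[-0.6,0.0,11.1],[0.0,-4.8,-0.0]],[[-0.6,0.0,11.2],[0.0,-4.7,-0.0]],[[-0.7,0.0,11.1],[0.0,-4.8,-0.0]],[[-0.6,0.0,11.1],[0.0,-4.8,-0.0]],[[-0.6,0.0,11.1],[0.0,-4.7,-0.0]]]
```

{"fn": "servo_tool", "kwargs": {
  "increments": [
    [[1,0,11],[0,-4.8,0]],
    [[-0.7,0,11],[0,-4.8,0]],
    [[-0.7,0,11],[0,-4.8,0]],
    [[-0.7,0,11],[0,-4.8,0]],
    [[-0.7,0,11],[0,-4.8,0]],
    [[-0.7,0,11],[0,-4.8,0]],
    [[-0.7,0,11],[0,-4.8,0]],
    [[-0.7,0,11],[0,-4.8,0]]
  ]
}}

```text
time: 62.9
position: [0.5258, -0.1405, 0.3228]
tcp_rot: [-1.57, -0.001, -2.161]
force: [-0.5, 0.3, -0.1]
width: 0.0319
```

Run:
```python
from h import *
st(); th=theta(); y=np.degrees(monitor.observe()['tcp_rot'][2]); y=y if y<0 else y-360; arc(th,-0.015,y,-95.5,6)
```

```text
t 62.9 tcp [ 0.5258 -0.1405  0.3228] gp [ 0.5258 -0.1407  0.1428] rpy [-8.990e+01 -1.000e-01 -1.238e+02] F [-0.5  0.3 -0.1] w 0.0319 q [-3.280e-01  3.680e-01  1.630e+00 -1.000e-03  1.143e+00  2.630e-01]
theta 0.49160278883677533 r 0.1345499039596243
[[[0.1,0.8,11.6],[-0.1,-4.7,0.1]],[[-0.6,-0.0,11.3],[0.0,-4.7,-0.0]],[[-0.6,-0.0,11.4],[0.0,-4.8,-0.0]],[[-0.6,-0.0,11.4],[0.0,-4.7,-0.0]],[[-0.7,-0.0,11.4],[0.0,-4.7,-0.0]],[[-0.6,-0.0,11.3],[0.0,-4.7,-0.1]]]
```

{"fn": "servo_tool", "kwargs": {
  "increments": [
    [[0,0,11],[0,-4.7,0]],
    [[-0.6,0,11],[0,-4.7,0]],
    [[-0.6,0,11],[0,-4.7,0]],
    [[-0.6,0,11],[0,-4.7,0]],
    [[-0.6,0,10],[0,-4.7,0]],
    [[-0.6,0,8],[0,-4.5,0]],
    [[0,0,0],[0,0,0]],
    [[0,0,0],[0,0,0]]
  ]
}}

```text
time: 63.9
position: [0.583, -0.1613, 0.3228]
tcp_rot: [-1.57, -0.001, -1.677]
force: [2.0, -0.6, -1.4]
width: 0.0319
```

Run:
```python
from h import *
st(); th=theta(); y=np.degrees(monitor.observe()['tcp_rot'][2]); arc(th,-0.012,y,-95.5,1)
```

```text
t 63.9 tcp [ 0.583  -0.1613  0.3228] gp [ 0.5831 -0.1616  0.1428] rpy [-90.   -0.1 -96.1] F [ 2.  -0.6 -1.4] w 0.0319 q [-3.300e-01  4.950e-01  1.447e+00 -1.000e-03  1.199e+00 -2.240e-01]
theta 0.034100154845795316 r 0.1341757731608969
[[[1.1,0.8,6.3],[-0.0,-0.6,0.1]]]
```

{"fn": "servo_tool", "kwargs": {
  "increments": [
    [[1,0,6.5],[0,-0.6,0]],
    [[0,0,0],[0,0,0]],
    [[0,0,0],[0,0,0]]
  ]
}}

```text
time: 64.28
position: [0.5895, -0.1631, 0.3228]
tcp_rot: [-1.57, -0.002, -1.665]
force: [-0.1, 0.4, 0.6]
width: 0.0321
```

{"fn": "servo_tool", "kwargs": {
  "increments": [
    [[0,0,0],[0,0,0]],
    [[0,0,0],[0,0,0]],
    [[0,0,0],[0,0,0]],
    [[0,0,0],[0,0,0]]
  ],
  "claw": 0.65
}}

```text
time: 64.78
position: [0.5895, -0.163, 0.3228]
tcp_rot: [-1.57, -0.001, -1.665]
force: [0.8, 0.8, -0.8]
width: 0.0609
```

{"fn": "servo_tool", "kwargs": {
  "increments": [
    [[0,-50,0],[0,0,0]],
    [[0,-60,0],[0,0,0]],
    [[0,-50,0],[0,0,0]],
    [[50,-20,0],[0,0,0]],
    [[55,0,-20],[0,0,0]],
    [[55,0,-20],[0,0,0]],
    [[0,0,0],[0,0,0]],
    [[0,0,0],[0,0,0]]
  ]
}}

```text
time: 65.78
position: [0.5347, -0.318, 0.503]
tcp_rot: [-1.57, -0.001, -1.665]
force: [0.3, -0.4, -1.0]
width: 0.0612
```

Run:
```python
from h import *
st(); ci,im=snap('wrist','w28'); print(proj(ci,[knob(0)+[0,0,.013]]+[mouth(k)+U*.09 for k in(-1,0,1)]))
ci,im=snap('top','t28'); print(proj(ci,[knob(0)+[0,0,.013]]))
ci,im=snap('scene','s28'); cv2.imwrite('pics/s28c.png',cv2.resize(cv2.cvtColor(im,cv2.COLOR_RGB2BGR)[180:340,190:370],None,fx=4.3,fy=3.7))
```

```text
t 65.78 tcp [ 0.5347 -0.318   0.503 ] gp [ 0.5348 -0.3182  0.323 ] rpy [-90.   -0.1 -95.4] F [ 0.3 -0.4 -1. ] w 0.0612 q [-5.950e-01  4.200e-01  1.136e+00 -1.000e-03  1.585e+00 -5.010e-01]
[[ 362.14364161   53.50151661]
 [ 332.33129831  -91.61950342]
 [ 333.02080036 -181.07486033]
 [ 333.74902318 -279.30911327]]
[[379.29942384 206.46174118]]
```

View pics/w28.png

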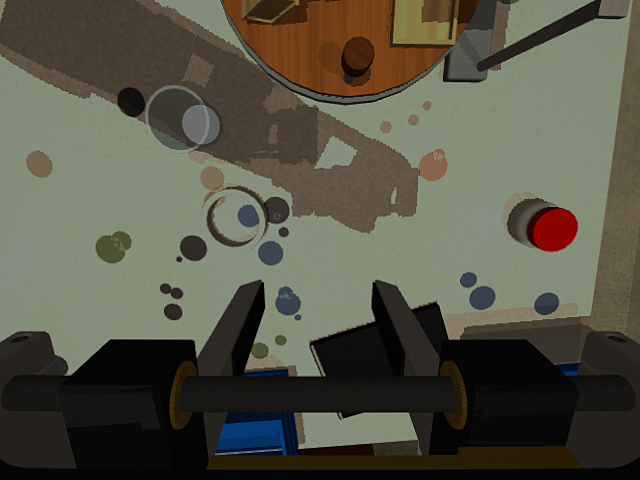

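View pics/t28.png

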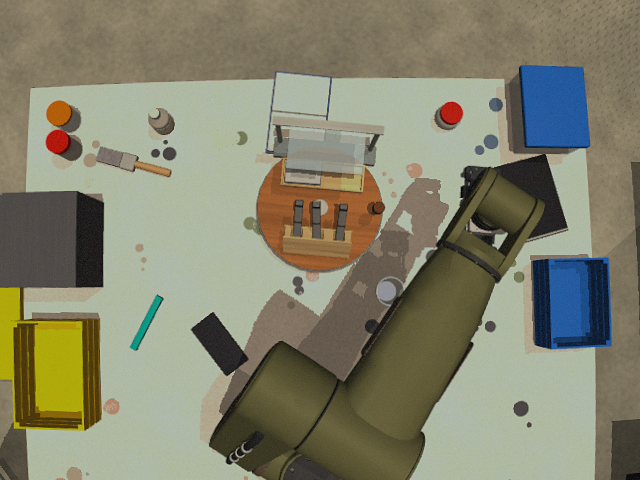

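View pics/s28c.png

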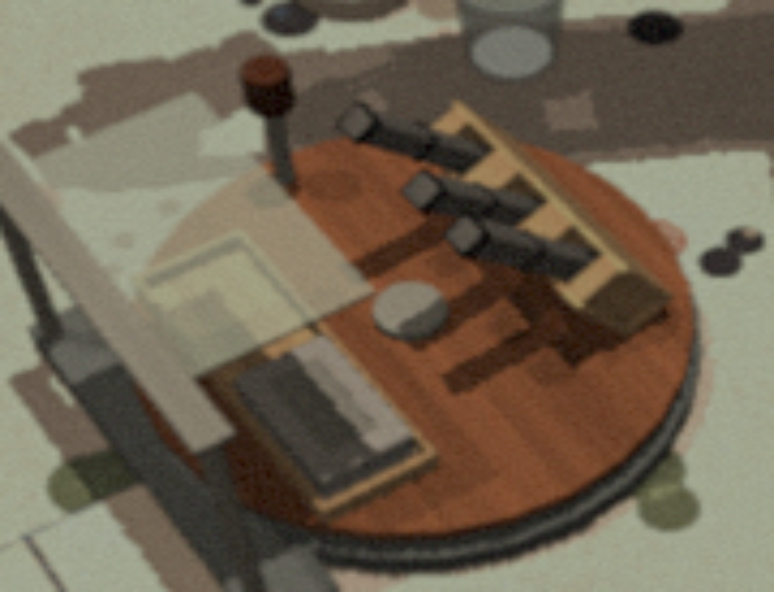

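Run:
```python
from h import *
ci=camera_info('scene'); f=lambda q:((q-[190,180])*[4.3,3.7]).round(0).tolist()
print(f(proj(ci,[mouth(k)+U*.09 for k in(-1,0,1)])), 'if 6mm up',f(proj(ci,[mouth(k)+U*.096 for k in(-1,0,1)])))
print('knob',f(proj(ci,[knob(0)+[0,0,.013]])))
im=cv2.imread('pics/t28.png'); ci=camera_info('top'); cv2.imwrite('pics/t28c.png',cv2.resize(im[160:280,270:400],None,fx=6,fy=5))
g=lambda q:((q-[270,160])*[6,5]).round(0).tolist()
print(g(proj(ci,[mouth(k)+U*.09 for k in(-1,0,1)]+[knob(0)+[0,0,.013]])))
```

```text
[[381.0, 98.0], [435.0, 151.0], [492.0, 207.0]] if 6mm up [[376.0, 94.0], [430.0, 147.0], [487.0, 203.0]]
knob [[256.0, 69.0]]
[[436.0, 270.0], [303.0, 261.0], [169.0, 252.0], [656.0, 232.0]]
```

View pics/t28c.png

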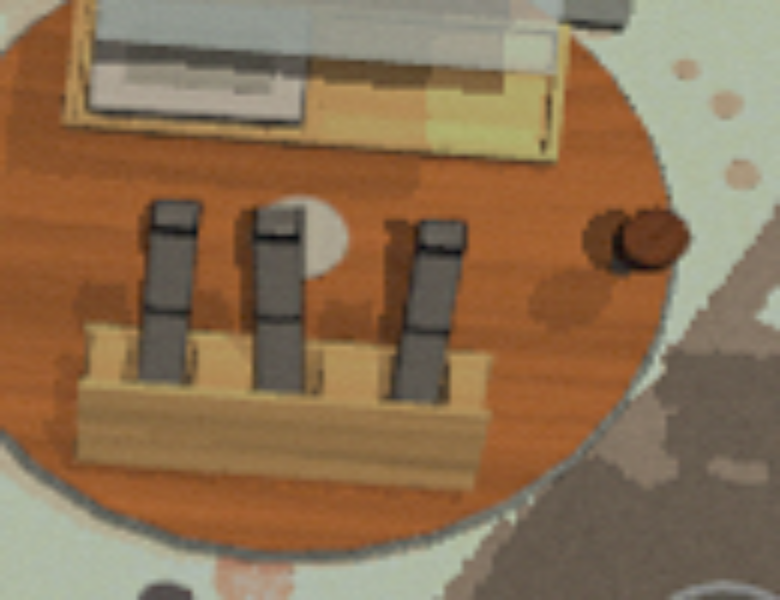

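Run:
```python
from h import *
cs=camera_info('scene'); ct=camera_info('top'); n=-.866*bx+np.array([0,0,.5])
f=lambda q:((q-[190,180])*[4.3,3.7]).round(0).tolist(); g=lambda q:((q-[270,160])*[6,5]).round(0).tolist()
P=[mouth(k)+U*.0893-n*.0204 for k in(-1,0,1)]
print(f(proj(cs,P)),g(proj(ct,P)))
s=np.array([[357,122],[422,190],[465,238]])/[4.3,3.7]+[190,180]; t=np.array([[442,235],[280,221],[177,215]])/[6,5]+[270,160]
o1,d1=ray(cs,s); o2,d2=ray(ct,t)
for i,k in enumerate((-1,0,1)):
    A=np.c_[d1[i],-d2[i]]; x=np.linalg.lstsq(A,o2-o1,rcond=None)[0]; a=o1+d1[i]*x[0]; b=o2+d2[i]*x[1]; m=(a+b)/2-mouth(k)
    print(k,'gap',np.linalg.norm(a-b).round(4),'n,y,U',[round(float(m@v),4) for v in (n,by,U)])
```

```text
[[354.0, 123.0], [407.0, 176.0], [463.0, 232.0]] [[437.0, 235.0], [305.0, 226.0], [173.0, 217.0]]
-1 gap 0.0025 n,y,U [-0.02, -0.0011, 0.0881]
0 gap 0.0034 n,y,U [-0.0214, 0.0107, 0.0884]
1 gap 0.0029 n,y,U [-0.0235, -0.0004, 0.0854]
```

Run:
```python
from h import *
def cen(f,box):
    im=cv2.imread(f)[box[0]:box[1],box[2]:box[3]].astype(int); m=(im[...,2]<100)&(im[...,2]-im[...,0]>12)
    ys,xs=np.nonzero(m); return xs.mean()+box[2],ys.mean()+box[0],m.sum()
for f in ('t8','t28'): print(f,cen('pics/%s.png'%f,(198,218,366,390)))
for f in ('s4','s6','s28'): print(f,cen('pics/%s.png'%f,(190,216,240,264)))
```

```text
t8 (np.float64(375.6629213483146), np.float64(207.64044943820224), np.int64(178))
t28 (np.float64(374.9449541284404), np.float64(207.87155963302752), np.int64(109))
s4 (np.float64(250.41095890410958), np.float64(203.14383561643837), np.int64(146))
s6 (np.float64(250.6711409395973), np.float64(203.44295302013424), np.int64(149))
s28 (np.float64(254.1985294117647), np.float64(204.43382352941177), np.int64(272))
```

Run:
```python
from h import *
a=cv2.imread('pics/s4.png')[185:245,230:300]; b=cv2.imread('pics/s28.png')[185:245,230:300]
c=cv2.imread('pics/t8.png')[195:225,355:395]; d=cv2.imread('pics/t28.png')[195:225,355:395]
r=lambda x:cv2.resize(x,(380,290),interpolation=cv2.INTER_CUBIC)
cv2.imwrite('pics/cmp.png',np.vstack([np.hstack([r(a),r(b)]),np.hstack([r(c),r(d)])]))
```

```text
(no output)
```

View pics/cmp.png

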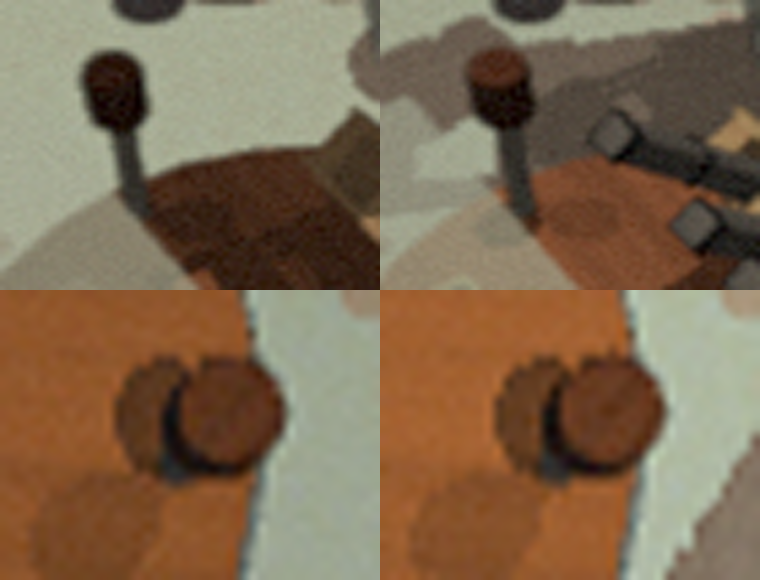

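Run:
```python
from h import *
st(); print(ticket.hand_in())
```

```text
t 65.92 tcp [ 0.5351 -0.3172  0.5031] gp [ 0.5352 -0.3174  0.3231] rpy [-90.   -0.1 -95.3] F [0.5 1.  0.2] w 0.0611 q [-5.940e-01  4.200e-01  1.136e+00 -1.000e-03  1.585e+00 -5.010e-01]
the job is handed in; nothing more can be done
None
```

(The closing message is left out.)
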